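# Set the washed cups and dishes to drain

### The job

Set the washing-up to drain: pull the drainer's drip tray fully out, turn every cup mouth-down and set it flat on the floor of the tray, and stand every dipping dish on its short edge in a wire slot of its own on the drainer's deck. Leave the two spice jars standing where they are.

Things in the scene. Friction and masses are not known exactly. Their poses are not given: they have to be found in the camera images.
- drainer: Grey plastic dish drainer, fixed, 100 (x) x 210 (y) mm. Origin: centre of its footprint, on the worktop; -x is its front, facing the robot (small yaw). Flat deck 30 mm up. A rim round the sides and back reaches 47 mm up, 34 mm or more from the slots' centres. 7 loops of 4 mm wire stand 51 mm above the deck, every 24 mm along y, each spanning x = -24 to 24 mm; between them 6 slots 20 mm wide.
- slot0 (a point): Point on the deck at the middle of the first slot (drainer y = -60 mm); axes as the drainer's; slots run along x. The others, up to slot5, follow every 24 mm along +y.
- slot5 (a point): Point on the deck at the middle of the last slot (drainer y = +60 mm); axes as the drainer's.
- tray (a joint): Travel of the white drip tray that slides out from under the deck towards the drainer's -x: 0 = shut, 0.090 m = fully out (end stop). It stays where it is left; about 1 to 2 N move it.
- tray_handle (a point): Middle of the tray's steel handle bar: 8 mm thick, 78 mm long along the drainer's y, 23 mm above the worktop, 30 mm clear of the tray's front wall; moves with the tray. Can be pinched from above across the bar.
- tray_floor (a point): Middle of the tray's usable floor, 8 mm above the worktop; axes as the drainer's; moves with the tray. When fully out the floor is clear from 43 mm in front of it (front wall, top 26 mm above the worktop) to 42 mm behind it (deck edge) and 93 mm to either side (side walls 18 mm high): room for two cups side by side, about 50 mm either side of this point.
- cup_a: Cream ceramic cup without handle, 67 mm high, 69 mm across the mouth, 60 across the foot, about 65 at half height, wall 4 to 8 mm, 0.19 kg. Origin: centre of the underside of its foot; z runs from foot to mouth. Starts mouth-up. On its side it rests on a facet and stays if left alone, its axis 4 degrees off level.
- cup_b: A second cup of the same kind and frame.
- spice_jar_a: Spice jar with dark cap, 45 mm wide, 105 mm high, a bystander at the back right. Origin: centre of its underside. Behind it the cabinet drawer front rises at x = 0.70 m; right of the worktop (y under -0.34 m) a closet front stands at x = 0.68 m.
- spice_jar_b: A second spice jar of the same size at the back between drainer and cups, a bystander. Origin: centre of its underside.
- dish_a: Rectangular blue ceramic dipping dish, 84 (x) x 58 (y) x 13 mm, 0.11 kg, 6 mm deep recess, 7 mm rim. Origin: centre of its underside; x along its length, z up out of the recess. Starts flat, recess up, length roughly left-right; can be pinched across its 58 mm width. May be absent.
- dish_a_mid (a point): Centre of dish_a, 6.5 mm above its underside; axes as the dish's.
- dish_b: Rectangular blue ceramic dipping dish, 84 (x) x 58 (y) x 13 mm, 0.11 kg, 6 mm deep recess, 7 mm rim. Origin: centre of its underside; x along its length, z up out of the recess. Starts flat, recess up, length roughly left-right; can be pinched across its 58 mm width. May be absent.
- dish_b_mid (a point): Centre of dish_b, 6.5 mm above its underside; axes as the dish's.
- dish_c: Rectangular blue ceramic dipping dish, 84 (x) x 58 (y) x 13 mm, 0.11 kg, 6 mm deep recess, 7 mm rim. Origin: centre of its underside; x along its length, z up out of the recess. Starts flat, recess up, length roughly left-right; can be pinched across its 58 mm width. May be absent.
- dish_c_mid (a point): Centre of dish_c, 6.5 mm above its underside; axes as the dish's.

How it is judged:
By the outcome, as a careful person would: the job done as asked, in the order asked, and still so for the second after the job is handed in, with the robot touching nothing.
Of dish_a, dish_b, dish_c only 2 to 3 are there at a start; the rules pass over those that are not, and their reading is None.
At some moment in a run one of dish_a, dish_b, dish_c may be knocked a few centimetres aside while the robot is not near it.
Once in a run the grip may slacken for a moment while it holds something.
It also fails if it takes over 210 s, if anything falls off the work surface, if the arm or the gripper's body presses on something with over 40 N, if the wrist force passes 120 N, or if a joint passes its speed limit or range.

### The arm

A 7-joint arm with a two-finger parallel gripper is mounted at the origin on a cart in front of the work surface, level with it; the furniture and walls round the work are solid. World frame = base frame: x ahead of the robot, y to its left, z up, the work surface at z = 0. Lengths are in mm, angles in rad, forces in N, time in s.
With the tool pointing down it reaches from about 400 to 925 mm from the base axis. Payload 5.6 kg.
Tool frame: the origin (TCP) lies on the centre line of the jaws, within the pads' length; the fingertips stand 17 mm ahead of it and the grasp point (between the pads) lies 2 mm behind it; z points along the fingers, y is the line along which they close (so a half turn about z gives the same grasp; the last joint's range is limited). The gripper opens to 85 mm and grips with 20 to 120 N. Pads are 22 mm wide; open, the fingers measure 114 mm over their backs; the gripper's body (76 mm by 85 mm) begins 54 mm behind the grasp point. The pads swing forward as they close: fully open they stand 13 mm farther back than shut.
Start: joints at [-1.384, 0.468, -0.012, 1.603, 0.006, 1.071, -0.056], TCP at [148.1, 632.91, 215.89] pointing down, gripper open.
Joint ranges: [-2.53, 2.53], [-0.31, 2.02], [-1.57, 1.55], [0.28, 2.44], [-1.29, 4.43], [0.15, 1.84], [-2.92, 2.92]. Speed limits (rad/s): [2.57, 2.57, 3.14, 3.14, 3.14, 3.14, 3.14].

### API

Orientations are given as [roll, pitch, yaw] about the fixed x, y, z axes, in that order (R = Rz(yaw) Ry(pitch) Rx(roll)).
In Python, from station import get_obs, imaging, workorder gives the robot as it stands.
- The arm moves only by the tool move_arm, never from a script. Its argument "series" is a list of rows, each an object of numbers: "x", "y", "z": the shift along the world's x, y, z normalised to -1 to 1, where 1 is 0.2 m; "wx", "wy", "wz": the turn, a rotation vector about the world's x, y, z normalised to -1 to 1, where 1 is 90 degrees; "grip": the opening, from 0 (shut) to 1 (fully open). In form: [{"x": .., "y": .., "z": .., "wx": .., "wy": .., "wz": .., "grip": ..}, ...]. A call has 1 to 5 rows; each row is the pose to reach, as a shift and turn from the pose commanded when the call began; what a row does not reach only later rows make up. A row lasts 1/10 s, in which the tool goes at most 50 mm and 8.59 degrees, less where a joint would pass 70% of its speed; a pose out of reach is approached as far as the arm can. A call with a number of a shift or a turn outside -1 to 1 is refused whole. A call with a gripper value outside its range is refused whole. The fingers move at their own pace and stop on an object; "force" is the grip in N (left out, the last holds). Time passes only in rows, so rows that repeat a pose let the fingers close. It gives the time, the measured TCP pose, the force, the opening and the grip force at its end, in the units of the state.
- get_obs(): the state, without advancing time (a new reading comes with each control period).
- imaging.grab_frame(name): name is "scene" or "top" or "wrist"; returns the picture (480x640x3 uint8, red, green, blue); there is no depth.
- imaging.camera_params(name): a dict with "intrinsics" (3x3 intrinsics, pixels), "R" (3x3) and "t" (3): a world point X has camera coordinates R X + t. Camera axes: x right, y down, z forward; pixel columns grow to the right and rows downward; lengths in mm; the calibration is good to about 2 mm. A picture is of the moment at which its call begins: read the wrist's pose just before it. camera_params takes no time and is no camera call; for the wrist camera it gives the pose at the moment of the call.
- workorder.hand_in(): hands the job in; it is judged then, once.
The state is a dict: "t": time; "q": joint angles; "dq": joint speeds; "joint_efforts": joint torques, N m; "ee_pos": TCP position; "tcp_rot": TCP orientation; "force": force on the tool from outside, world axes, zero at the start; "torque": the same for the moment, N m; "finger_gap": finger opening in mm; "grasp_force": force on a finger pad.
Only numpy, scipy, OpenCV 4.12 (cv2) and the standard library are available. Lean on these libraries where they do the work, as an engineer would, in place of code of your own. Each camera call takes 0.05 s, during which the arm holds its last target. There are 200 camera calls.

## Working session

There is one attempt and no reset: what is moved stays moved. The work goes in short steps, Python scripts to look and compute and a tool call to move; the robot and the scene stay as the last step left them, time stands still between calls to the robot, and variables do not carry over. Pictures are saved under pics/ and viewed, at most 14 in all, crops included, and the job is handed in when it is done.

Besides the shell and the picture viewer there is one more tool, called after "Emit:" as name([rows], argument=value, ...), one row to a line, values as JSON. move_arm: Moves the arm, as the interface text tells. Its arguments: {"type":"object","properties":{"series":{"type":"array","items":{"type":"object","properties":{"x":{"type":"number"},"y":{"type":"number"},"z":{"type":"number"},"wx":{"type":"number"},"wy":{"type":"number"},"wz":{"type":"number"},"grip":{"type":"number"}}}},"force":{"type":"number"}},"required":["series"]}

```bash
ls; mkdir -p pics; python3 - <<'E'
from station import get_obs, imaging
import cv2,numpy as np
for n in ("top","scene"):
    cv2.imwrite(f"pics/{n}0.png",imaging.grab_frame(n)[:,:,::-1])
    p=imaging.camera_params(n); print(n,np.round(p["intrinsics"],1).tolist(),np.round(p["R"],4).tolist(),np.round(p["t"],1).tolist())
print(get_obs())
E
```

```text
pics
top [[448.1, 0.0, 318.4], [0.0, 448.1, 243.6], [0.0, 0.0, 1.0]] [[-0.0253, -0.9997, -0.0063], [-0.9801, 0.026, -0.197], [0.1971, 0.0011, -0.9804]] [-53.8, 538.7, 787.5]
scene [[606.3, 0.0, 319.9], [0.0, 606.3, 234.6], [0.0, 0.0, 1.0]] [[0.5698, -0.8217, 0.0084], [-0.6467, -0.4547, -0.6124], [0.507, 0.3436, -0.7905]] [-347.4, 342.0, 791.5]
{'t': 0.1, 'q': array([-1.38401507,  0.46832418, -0.01161075,  1.60352197,  0.00599478,
        1.07140989, -0.05631279]), 'dq': array([-5.50119606e-05,  3.62275334e-04, -1.18438267e-03, -3.10234385e-03,
       -1.08139113e-04,  3.12603090e-04,  7.70144556e-04]), 'joint_efforts': array([ 6.04185370e-04, -5.33524883e+01,  2.14609166e-02, -2.51967466e+01,
        1.14772475e-02,  4.32294648e-03,  1.19093590e-05]), 'ee_pos': array([147.98653927, 632.38837397, 215.01481204]), 'tcp_rot': array([-3.13996748e+00,  1.08725351e-04,  2.91173877e+00]), 'force': array([ 0.38973297, -0.22992268,  0.53157716]), 'torque': array([-0.05171053,  0.00642735, -0.03414676]), 'grasp_force': 0.0, 'finger_gap': 85.21941208762078}
```

View pics/top0.png

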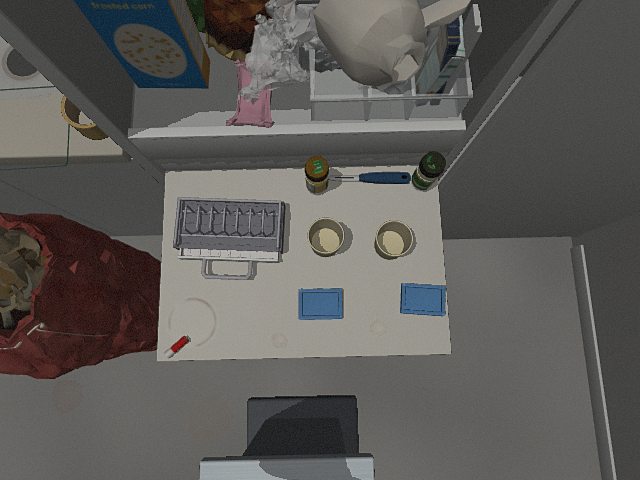

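View pics/scene0.png

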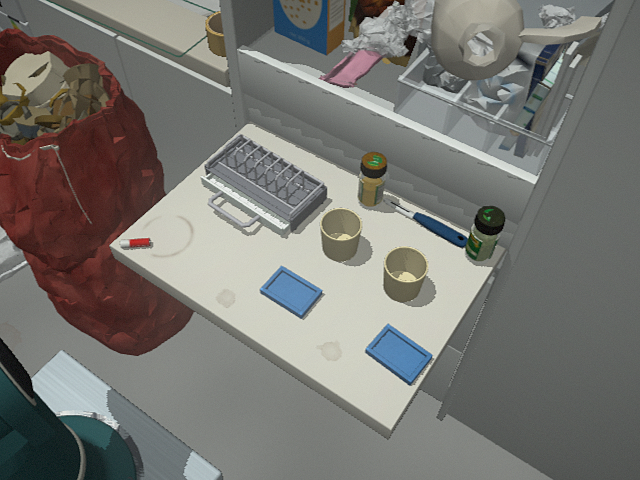

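```bash
cat > h.py <<'E'
import cv2,numpy as np
from station import get_obs, imaging
from scipy.spatial.transform import Rotation as Ro
def cam(n): 
    p=imaging.camera_params(n); return np.array(p["intrinsics"]),np.array(p["R"]),np.array(p["t"])
def w(c,uv,z):
    K,R,t=c; d=R.T@np.linalg.inv(K)@np.array([uv[0],uv[1],1.]); o=-R.T@t
    return o+d*(z-o[2])/d[2]
def pr(c,X):
    K,R,t=c; q=(K@(R@np.atleast_2d(X).T+t[:,None])); return (q[:2]/q[2]).T
def blobs(img,lo,hi,mn):
    m=cv2.inRange(cv2.cvtColor(img,cv2.COLOR_RGB2HSV),np.array(lo),np.array(hi))
    m=cv2.morphologyEx(m,cv2.MORPH_CLOSE,np.ones((3,3)))
    return [c for c in cv2.findContours(m,cv2.RETR_EXTERNAL,cv2.CHAIN_APPROX_NONE)[0] if cv2.contourArea(c)>mn]
def dishes(n,img,z=13,mn=300):
    c=cam(n); out=[]
    for b in blobs(img,(100,100,60),(118,255,255),mn):
        P=np.array([w(c,p[0]+0.,z)[:2] for p in b]).astype(np.float32)
        if abs(P[:,1].mean())<400 and 300<P[:,0].mean()<620: out.append(cv2.minAreaRect(P))
    return out
E
python3 - <<'E'
from h import *
for n in("top","scene"):
    im=cv2.imread(f"pics/{n}0.png")[:,:,::-1].copy()
    print(n,dishes(n,im))
    c=cam(n)
    hsv=cv2.cvtColor(im,cv2.COLOR_RGB2HSV)
    if n=="top": print([hsv[v,u].tolist() for u,v in((327,228),(328,240),(395,228),(300,270),(395,243),(312,230))])
im=cv2.imread("pics/top0.png")
cv2.imwrite("pics/c.png",cv2.resize(im[160:330,160:450],None,fx=2.75,fy=2.75,interpolation=cv2.INTER_CUBIC))
E
```

```text
top [((428.3277587890625, -68.43019104003906), (82.41543579101562, 55.24166488647461), 88.53931427001953), ((431.5262451171875, -264.74267578125), (82.57539367675781, 57.34760665893555), 84.47797393798828)]
[[23, 61, 126], [24, 68, 166], [21, 71, 93], [24, 16, 157], [23, 61, 166], [23, 61, 75]]
scene [((429.94049072265625, -266.8523254394531), (83.7616195678711, 61.5152702331543), 84.62255859375), ((425.97918701171875, -69.02705383300781), (83.15351104736328, 60.811222076416016), 89.58241271972656)]
```

View pics/c.png

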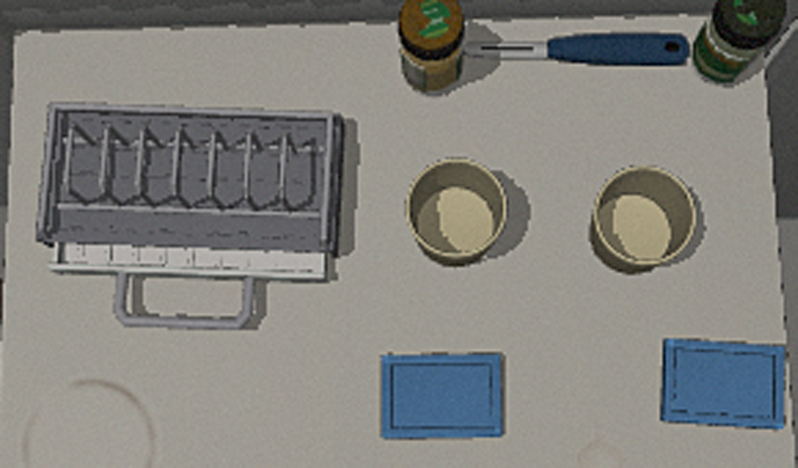

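```bash
cat >> h.py <<'E'
from scipy.optimize import minimize
TH=np.linspace(0,2*np.pi,40)
def cupmask(c,x,y,flip=False,z0=0):
    P=[]
    for z,r in ((0,30),(33,32.5),(67,34.5)):
        zz=67-z if flip else z
        P+= [pr(c,np.c_[x+r*np.cos(TH),y+r*np.sin(TH),0*TH+zz+z0])]
    P=np.vstack(P).astype(np.float32)
    m=np.zeros((480*4,640*4),np.uint8); cv2.fillConvexPoly(m,(cv2.convexHull(P)*4).astype(np.int32).reshape(-1,2),255)
    return cv2.resize(m,(640,480),interpolation=cv2.INTER_AREA)/255.
def cups(n,img,guess,flip=False,z0=0):
    c=cam(n);m=cv2.inRange(cv2.cvtColor(img,cv2.COLOR_RGB2HSV),np.array((15,42,40)),np.array((32,160,255)))
    m=cv2.morphologyEx(m,cv2.MORPH_CLOSE,np.ones((5,5)))/255.
    out=[]
    for g in guess:
        u,v=pr(c,[g[0],g[1],35])[0].astype(int); win=np.zeros_like(m); win[max(v-55,0):v+55,max(u-55,0):u+55]=1
        k=int(0);_,lab=cv2.connectedComponents((m*win>0).astype(np.uint8)); mm=(lab==np.bincount(lab[lab>0]).argmax())*1.
        f=lambda q:np.abs(cupmask(c,q[0],q[1],flip,z0)-mm).sum()
        r=minimize(f,g,method="Nelder-Mead",options=dict(initial_simplex=[g,(g[0]+8,g[1]),(g[0],g[1]+8)],xatol=.2))
        out.append((np.round(r.x,1).tolist(),round(r.fun),round(mm.sum())))
    return out
E
python3 - <<'E'
from h import *
c=cam("top"); q=lambda u,v:(160+u/2.75,160+v/2.75)
for nm,(u,v),z in (("backL",(48,103),47),("backR",(341,113),47),("deckFL",(37,243),30),("deckFR",(338,249),30),("barL",(120,324),25),("barR",(251,326),25),("barC",(185,324),25),("w0top",(68,124),81),("cup1",(457,210),67),("cup2",(645,217),67),("jarb",(432,14),105),("jara",(747,8),105)):
    print(nm,np.round(w(c,q(u,v),z),1))
for n in("top","scene"):
    im=cv2.imread(f"pics/{n}0.png")[:,:,::-1].copy(); print(n,cups(n,im,[(550,-80),(550,-205)]))
print("cam",-c[1].T@c[2])
E
```

```text
backL [636.8 202.7  47. ]
backR [623.9  -3.4  47. ]
deckFL [540.  212.2  30. ]
deckFR [530.1   1.   30. ]
barL [481.9 153.8  25. ]
barR [478.2  62.5  25. ]
barC [480.8 108.4  25. ]
w0top [610.8 177.6  81. ]
cup1 [547.8 -82.4  67. ]
cup2 [ 539.6 -208.5   67. ]
jarb [672.9 -69.  105. ]
jara [ 671.3 -277.8  105. ]
top [([549.4, -82.1], 55, 1107), ([541.1, -209.1], 54, 1168)]
scene [([551.8, -81.6], 111, 1782), ([542.9, -209.0], 100, 1978)]
cam [371.37361163 -68.67440496 877.86416997]
```

Top and scene agree: the dishes are at (427,-69) and (431,-266), the cups at (550,-82) and (542,-209), and the drainer at about (583,103) with a yaw of about -3°. The handle bar is at (480.5,108). I'll go to the handle.

Emit:
move_arm([
  {"x":0.554,"y":-0.874,"wz":-0.296,"grip":0.24},
  {"x":0.554,"y":-0.874,"wz":-0.296,"grip":0.24},
  {"x":0.554,"y":-0.874,"wz":-0.296,"grip":0.24},
  {"x":0.554,"y":-0.874,"wz":-0.296,"grip":0.24},
  {"x":0.554,"y":-0.874,"wz":-0.296,"grip":0.24},
])

```text
$.series[0]: bad value
```

Emit:
move_arm([
  {"x":0.554,"y":-0.874,"wz":-0.296,"grip":0.24},
  {"x":0.554,"y":-0.874,"wz":-0.296,"grip":0.24},
  {"x":0.554,"y":-0.874,"wz":-0.296,"grip":0.24},
  {"x":0.554,"y":-0.874,"wz":-0.296,"grip":0.24},
  {"x":0.554,"y":-0.874,"wz":-0.296,"grip":0.24},
])

```text
$.series[0]: bad value
```

Emit:
move_arm([
  {"x":0.554,"y":-0.874,"z":-0.475,"wz":-0.296,"grip":0.24},
  {"x":0.554,"y":-0.874,"z":-0.475,"wz":-0.296,"grip":0.24},
  {"x":0.554,"y":-0.874,"z":-0.475,"wz":-0.296,"grip":0.24},
  {"x":0.554,"y":-0.874,"z":-0.475,"wz":-0.296,"grip":0.24},
  {"x":0.554,"y":-0.874,"z":-0.475,"wz":-0.296,"grip":0.24},
])

```text
$.series[0]: bad value
```

```bash
python3 - <<'E'
from h import *
o=get_obs(); print({k:np.round(o[k],3) for k in("t","q","ee_pos","tcp_rot","finger_gap")})
K,R,t=cam("wrist"); print(np.round(K,1).tolist(), np.round(-R.T@t,1), np.round(R,2).tolist())
cv2.imwrite("pics/w1.png",imaging.grab_frame("wrist")[:,:,::-1])
E
```

```text
{'t': np.float64(0.1), 'q': array([-1.384,  0.468, -0.012,  1.604,  0.006,  1.071, -0.056]), 'ee_pos': array([147.987, 632.388, 215.015]), 'tcp_rot': array([-3.14 ,  0.   ,  2.912]), 'finger_gap': np.float64(85.219)}
[[361.7, 0.0, 322.2], [0.0, 361.7, 240.5], [0.0, 0.0, 1.0]] [ 82.8 647.6 372.4] [[0.23, 0.97, -0.0], [0.94, -0.22, 0.26], [0.25, -0.06, -0.97]]
```

View pics/w1.png

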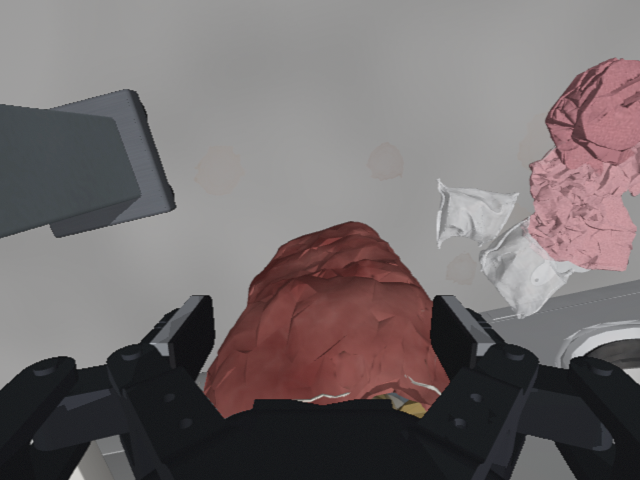

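The first call was refused because every field is needed, so the arm hasn't moved. The wrist view shows only the red bag beside the worktop.

Emit:
move_arm([
  {"x":0.55,"y":-0.87,"z":0,"wx":0,"wy":0,"wz":-0.296,"grip":0.24},
  {"x":0.55,"y":-0.87,"z":0,"wx":0,"wy":0,"wz":-0.296,"grip":0.24},
  {"x":0.55,"y":-0.87,"z":0,"wx":0,"wy":0,"wz":-0.296,"grip":0.24},
  {"x":0.55,"y":-0.87,"z":0,"wx":0,"wy":0,"wz":-0.296,"grip":0.24},
  {"x":0.55,"y":-0.87,"z":0,"wx":0,"wy":0,"wz":-0.296,"grip":0.24},
], force=40)

```text
t: 0.65
ee_pos: [262.3, 453.2, 215.9]
tcp_rot: [-3.14, 0.003, 2.438]
force: [-0.1, 1.3, 0.0]
finger_gap: 20.7
grasp_force: 0.0
```

Emit:
move_arm([
  {"x":0.55,"y":-0.87,"z":0,"wx":0,"wy":0,"wz":-0.296,"grip":0.24},
  {"x":0.55,"y":-0.87,"z":0,"wx":0,"wy":0,"wz":-0.296,"grip":0.24},
  {"x":0.55,"y":-0.87,"z":0,"wx":0,"wy":0,"wz":-0.296,"grip":0.24},
  {"x":0.55,"y":-0.87,"z":0,"wx":0,"wy":0,"wz":-0.296,"grip":0.24},
  {"x":0.55,"y":-0.87,"z":0,"wx":0,"wy":0,"wz":-0.296,"grip":0.24},
])

```text
t: 1.15
ee_pos: [371.0, 280.0, 216.1]
tcp_rot: [3.141, 0.001, 1.973]
force: [-0.7, 0.5, 0.2]
finger_gap: 20.4
grasp_force: 0.0
```

Emit:
move_arm([
  {"x":0.56,"y":-0.88,"z":-0.475,"wx":0,"wy":0,"wz":-0.296,"grip":0.24},
  {"x":0.56,"y":-0.88,"z":-0.475,"wx":0,"wy":0,"wz":-0.296,"grip":0.24},
  {"x":0.56,"y":-0.88,"z":-0.475,"wx":0,"wy":0,"wz":-0.296,"grip":0.24},
  {"x":0.56,"y":-0.88,"z":-0.475,"wx":0,"wy":0,"wz":-0.296,"grip":0.24},
  {"x":0.56,"y":-0.88,"z":-0.475,"wx":0,"wy":0,"wz":-0.296,"grip":0.24},
])

```text
t: 1.65
ee_pos: [481.0, 106.6, 119.5]
tcp_rot: [-3.141, 0.002, 1.515]
force: [0.4, 1.2, 0.3]
finger_gap: 20.7
grasp_force: 0.0
```

```bash
python3 - <<'E'
from h import *
o=get_obs(); print({k:np.round(o[k],3) for k in("t","q","ee_pos","tcp_rot","finger_gap")})
c=cam("wrist"); cv2.imwrite("pics/w2.png",imaging.grab_frame("wrist")[:,:,::-1])
print(np.round(pr(c,[[480.5,108.4,23],[482,147,23],[478,70,23]]),0).tolist(),-c[1].T@c[2])
E
```

```text
{'t': np.float64(1.65), 'q': array([-0.683,  0.357,  0.474,  2.087, -0.235,  0.749, -0.117]), 'ee_pos': array([480.968, 106.557, 119.495]), 'tcp_rot': array([-3.141e+00,  2.000e-03,  1.515e+00]), 'finger_gap': np.float64(20.666)}
[[322.0, 234.0], [322.0, 180.0], [322.0, 284.0]] [483.99317814 172.73737162 276.77056266]
```

View pics/w2.png

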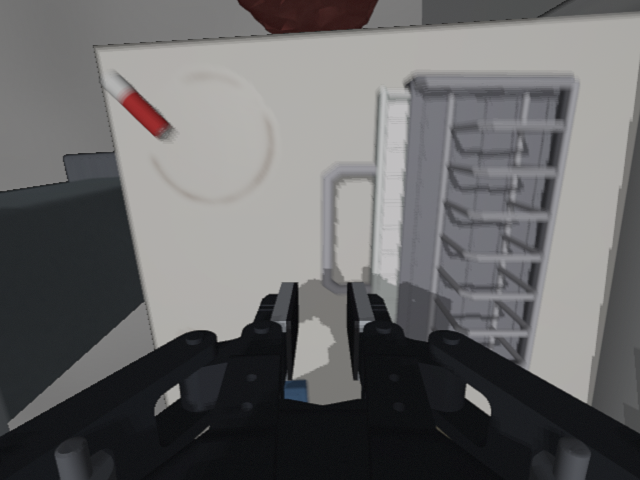

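The wrist view shows the bar at column 329, from row 168 to 288, so it sits about 3 mm further in x than I measured. I'll lower, pinch and pull.

Emit:
move_arm([
  {"x":0.01,"y":0.01,"z":-0.3,"wx":0,"wy":0,"wz":0,"grip":0.24},
  {"x":0.01,"y":0.01,"z":-0.4,"wx":0,"wy":0,"wz":0,"grip":0.24},
  {"x":0.01,"y":0.01,"z":-0.475,"wx":0,"wy":0,"wz":0,"grip":0.24},
  {"x":0.01,"y":0.01,"z":-0.475,"wx":0,"wy":0,"wz":0,"grip":0.0},
  {"x":0.01,"y":0.01,"z":-0.475,"wx":0,"wy":0,"wz":0,"grip":0.0},
])

```text
t: 2.2
ee_pos: [482.3, 111.7, 26.0]
tcp_rot: [-3.141, -0.0, 1.518]
force: [-0.2, -0.1, 0.3]
finger_gap: 0.2
grasp_force: 0.0
```

Emit:
move_arm([
  {"x":0,"y":0,"z":0,"wx":0,"wy":0,"wz":0,"grip":0.0},
  {"x":-0.1,"y":0.005,"z":0,"wx":0,"wy":0,"wz":0,"grip":0.0},
  {"x":-0.2,"y":0.01,"z":0,"wx":0,"wy":0,"wz":0,"grip":0.0},
  {"x":-0.3,"y":0.015,"z":0,"wx":0,"wy":0,"wz":0,"grip":0.0},
  {"x":-0.4,"y":0.02,"z":0,"wx":0,"wy":0,"wz":0,"grip":0.0},
])

```text
t: 2.7
ee_pos: [402.3, 115.7, 27.1]
tcp_rot: [3.139, -0.002, 1.517]
force: [0.7, 0.5, -0.1]
finger_gap: -0.2
grasp_force: 0.0
```

Emit:
move_arm([
  {"x":-0.03,"y":0.002,"z":0,"wx":0,"wy":0,"wz":0,"grip":0.0},
  {"x":-0.05,"y":0.003,"z":0,"wx":0,"wy":0,"wz":0,"grip":0.0},
  {"x":-0.06,"y":0.003,"z":0,"wx":0,"wy":0,"wz":0,"grip":0.0},
  {"x":-0.06,"y":0.003,"z":0,"wx":0,"wy":0,"wz":0,"grip":0.0},
])

```text
t: 3.1
ee_pos: [391.0, 115.7, 26.2]
tcp_rot: [3.14, -0.0, 1.517]
force: [-0.4, -0.3, 0.6]
finger_gap: -0.3
grasp_force: 0.0
```

The fingers shut on nothing, so I'm looking again.

```bash
python3 - <<'E'
from h import *
a=imaging.grab_frame("top"); b=imaging.grab_frame("wrist")
A=cv2.resize(a[160:330,160:300],None,fx=2.75,fy=2.75,interpolation=cv2.INTER_CUBIC); B=cv2.resize(b,(400,300))
o=np.zeros((468,790,3),np.uint8); o[:A.shape[0],:385]=A; o[:300,390:]=B; cv2.imwrite("pics/m3.png",o[:,:,::-1])
E
```

```text
(no output)
```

View pics/m3.png

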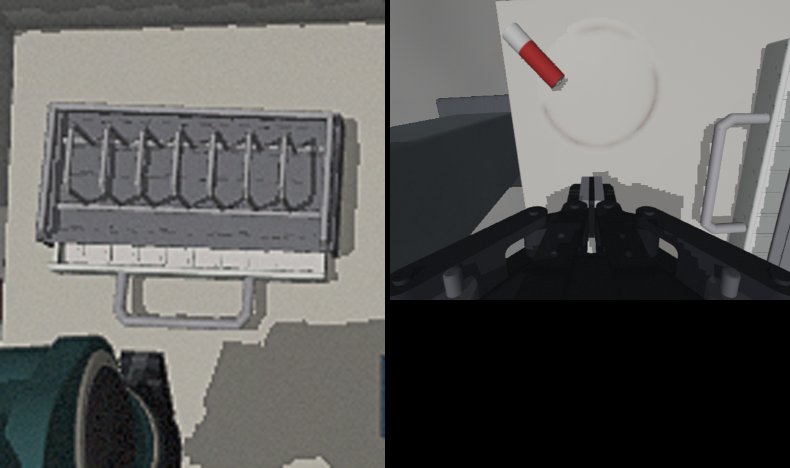

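```bash
python3 - <<'E'
from h import *
c=cam("wrist"); o=get_obs(); print(o["ee_pos"],o["q"])
for p in ((710,121),(703,222),(717,118)): print(w(c,((p[0]-390)*1.6,p[1]*1.6),23))
print("tip proj",pr(c,[o["ee_pos"]+[0,0,-17]]), "tip seen",((592-390)*1.6,180*1.6))
print(w(cam("top"),(160+185/2.75,160+322/2.75),25), w(cam("top"),(160+150/2.75,160+352/2.75),100))
E
```

```text
[390.97298989 115.53874538  26.00194668] [-0.69477687  0.42783407  0.37921435  2.31808878 -0.36221077  0.44752532
 -0.07215254]
[476.76840896 155.12023265  23.        ]
[477.90573191  73.63718127  23.        ]
[481.54311346 156.99177621  23.        ]
tip proj [[323.58548398 275.8678966 ]] tip seen (323.20000000000005, 288.0)
[482.15510887 108.46417437  25.        ] [453.9177508  114.75185677 100.        ]
```

Emit:
move_arm([
  {"x":0,"y":0,"z":0.25,"wx":0,"wy":0,"wz":0,"grip":0.24},
  {"x":0.0,"y":0,"z":0.25,"wx":0,"wy":0,"wz":0,"grip":0.24},
  {"x":0.25,"y":-0.03,"z":0.25,"wx":0,"wy":0,"wz":0,"grip":0.24},
  {"x":0.455,"y":-0.03,"z":0.25,"wx":0,"wy":0,"wz":0,"grip":0.24},
  {"x":0.455,"y":-0.03,"z":0.25,"wx":0,"wy":0,"wz":0,"grip":0.24},
])

```text
t: 3.7
ee_pos: [487.7, 109.2, 76.7]
tcp_rot: [3.134, -0.0, 1.515]
force: [-1.3, 0.1, 0.4]
finger_gap: 20.4
grasp_force: 0.0
```

Emit:
move_arm([
  {"x":0,"y":0,"z":-0.14,"wx":0,"wy":0,"wz":0,"grip":0.24},
  {"x":0,"y":0,"z":-0.28,"wx":0,"wy":0,"wz":0,"grip":0.24},
  {"x":0,"y":0,"z":-0.28,"wx":0,"wy":0,"wz":0,"grip":0.24},
  {"x":0,"y":0,"z":-0.28,"wx":0,"wy":0,"wz":0,"grip":0.24},
])

```text
t: 4.1
ee_pos: [480.9, 109.1, 19.8]
tcp_rot: [-3.141, 0.001, 1.516]
force: [0.7, 0.2, 0.7]
finger_gap: 20.7
grasp_force: 0.0
```

Emit:
move_arm([
  {"x":0,"y":0,"z":0,"wx":0,"wy":0,"wz":0,"grip":0.0},
  {"x":0,"y":0,"z":0,"wx":0,"wy":0,"wz":0,"grip":0.0},
  {"x":0,"y":0,"z":0,"wx":0,"wy":0,"wz":0,"grip":0.0},
])

```text
t: 4.4
ee_pos: [481.8, 109.9, 20.9]
tcp_rot: [3.14, -0.001, 1.517]
force: [0.7, 0.4, -0.1]
finger_gap: 0.1
grasp_force: 0.0
```

```bash
python3 - <<'E'
from h import *
a=imaging.grab_frame("scene"); b=imaging.grab_frame("wrist")
print(get_obs()["ee_pos"])
A=cv2.resize(a[100:260,130:330],None,fx=2,fy=2,interpolation=cv2.INTER_CUBIC); B=cv2.resize(b,(400,300))
o=np.zeros((320,800,3),np.uint8); o[:320,:400]=A; o[:300,400:]=B; cv2.imwrite("pics/m4.png",o[:,:,::-1])
E
```

```text
[481.46536237 109.78485048  20.54569796]
```

View pics/m4.png

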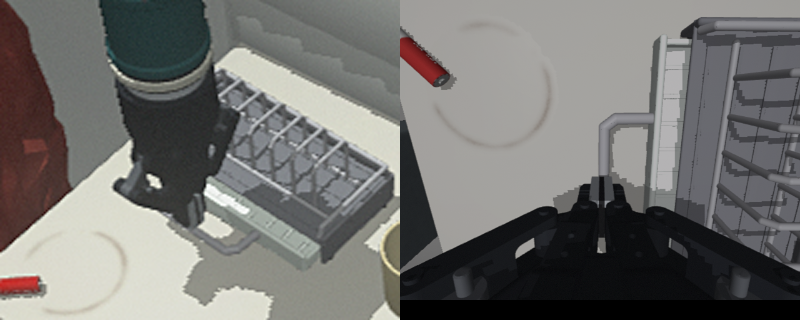

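```bash
python3 - <<'E'
from h import *
c=cam("scene");d=cam("wrist")
for z in (3,12,20,27,35): print(z,np.round((pr(c,[481.5,109.8,z])[0]-[130,100])*2),np.round(pr(d,[[481.5,109.8,z],[481.5,120.8,z]])/1.6+[400,0]).tolist())
print("bar",[np.round((pr(c,[483,y,23])[0]-[130,100])*2).tolist() for y in (70,109,147)])
I=cv2.imread("pics/m4.png"); 
o=np.zeros((600,800,3),np.uint8)
o[:,:400]=cv2.resize(I[160:310,140:240],None,fx=4,fy=4,interpolation=cv2.INTER_CUBIC)
b=imaging.grab_frame("wrist")[:,:,::-1]; o[:,400:]=cv2.resize(b[220:400,260:380],(400,600),interpolation=cv2.INTER_CUBIC)
cv2.imwrite("pics/m5.png",o)
E
```

```text
3 [195. 245.] [[602.0, 172.0], [602.0, 159.0]]
12 [194. 239.] [[602.0, 176.0], [602.0, 163.0]]
20 [193. 233.] [[602.0, 180.0], [602.0, 166.0]]
27 [192. 228.] [[602.0, 184.0], [602.0, 170.0]]
35 [191. 222.] [[602.0, 189.0], [602.0, 174.0]]
bar [[229.0, 250.0], [194.0, 230.0], [161.0, 211.0]]
```

View pics/m5.png

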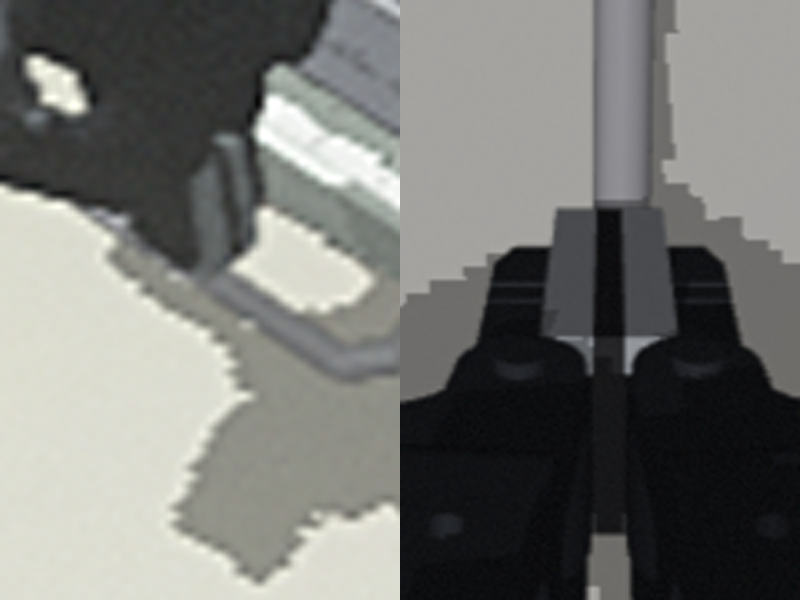

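Both views put the fingertips at about z≈28–35, just above the bar, although TCP z reads 20. I'll open and go down gently, watching the force.

Emit:
move_arm([
  {"x":0.0,"y":0,"z":0.06,"wx":0,"wy":0,"wz":0,"grip":0.24},
  {"x":0.01,"y":0,"z":0.03,"wx":0,"wy":0,"wz":0,"grip":0.24},
  {"x":0.01,"y":0,"z":0,"wx":0,"wy":0,"wz":0,"grip":0.24},
  {"x":0.01,"y":0,"z":-0.02,"wx":0,"wy":0,"wz":0,"grip":0.24},
  {"x":0.01,"y":0,"z":-0.03,"wx":0,"wy":0,"wz":0,"grip":0.24},
])

```text
t: 5.05
ee_pos: [482.5, 109.3, 13.1]
tcp_rot: [-3.14, 0.001, 1.517]
force: [-0.1, -0.5, 0.4]
finger_gap: 20.8
grasp_force: 0.0
```

Emit:
move_arm([
  {"x":0.0,"y":0,"z":-0.01,"wx":0,"wy":0,"wz":0,"grip":0.24},
  {"x":0.0,"y":0,"z":-0.02,"wx":0,"wy":0,"wz":0,"grip":0.24},
  {"x":0.0,"y":0,"z":-0.03,"wx":0,"wy":0,"wz":0,"grip":0.24},
])

```text
t: 5.35
ee_pos: [483.1, 109.5, 7.7]
tcp_rot: [-3.142, 0.0, 1.517]
force: [-0.6, 0.2, 0.9]
finger_gap: 20.5
grasp_force: 0.0
```

TCP z is 7.7 with no contact, so the tips really are higher than stated. I'll close here.

Emit:
move_arm([
  {"x":0.0,"y":0,"z":-0.01,"wx":0,"wy":0,"wz":0,"grip":0.24},
  {"x":0.0,"y":0,"z":-0.02,"wx":0,"wy":0,"wz":0,"grip":0.24},
  {"x":0.0,"y":0,"z":-0.02,"wx":0,"wy":0,"wz":0,"grip":0},
  {"x":0.0,"y":0,"z":-0.02,"wx":0,"wy":0,"wz":0,"grip":0.0},
])

```text
t: 5.75
ee_pos: [483.0, 109.5, 3.8]
tcp_rot: [-3.141, 0.0, 1.517]
force: [-0.2, -0.1, -1.9]
finger_gap: 5.6
grasp_force: 39.0
```

```bash
python3 - <<'E'
from h import *
o=get_obs(); print(o["ee_pos"],o["finger_gap"],o["grasp_force"])
c=cam("wrist");print(-c[1].T@c[2]-o["ee_pos"])
b=imaging.grab_frame("wrist")[:,:,::-1]; a=imaging.grab_frame("scene")[:,:,::-1]
O=np.zeros((600,800,3),np.uint8)
O[:,400:]=cv2.resize(b[220:400,260:380],(400,600),interpolation=cv2.INTER_CUBIC)
O[:,:400]=cv2.resize(a[170:275,195:265],(400,600),interpolation=cv2.INTER_CUBIC)
cv2.imwrite("pics/m6.png",O)
E
```

```text
[483.01147916 109.47949803   3.78537275] 5.614038512352956 38.95697236061096
[  2.82652899  65.92467026 157.3825911 ]
```

View pics/m6.png

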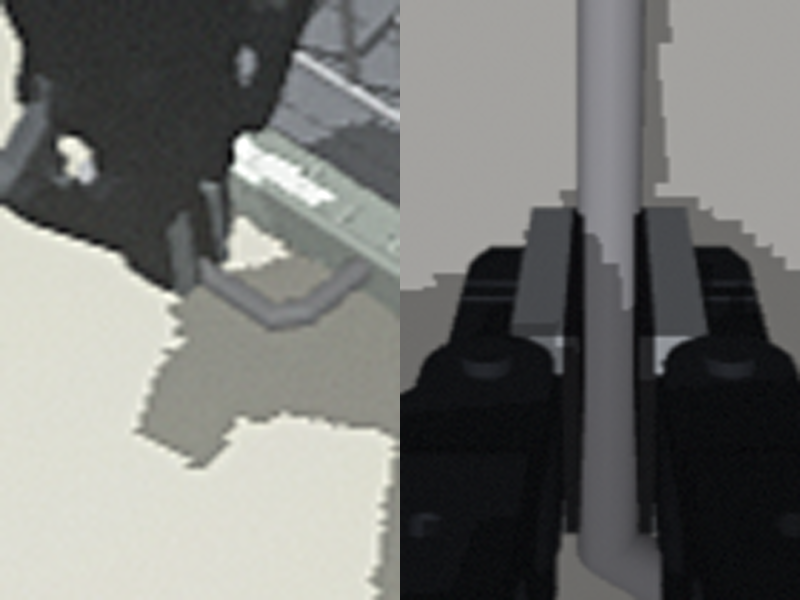

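The bar is caught only by its rounded top, at gap 5.6. That puts the tips about 22 mm behind the reported TCP, or 39 mm higher than stated. I'll regrip 11 mm lower and pull.

Emit:
move_arm([
  {"x":0.0,"y":0,"z":0,"wx":0,"wy":0,"wz":0,"grip":0.24},
  {"x":0.0,"y":0,"z":0,"wx":0,"wy":0,"wz":0,"grip":0.24},
  {"x":0.0,"y":0,"z":-0.03,"wx":0,"wy":0,"wz":0,"grip":0.24},
  {"x":0.0,"y":0,"z":-0.055,"wx":0,"wy":0,"wz":0,"grip":0.24},
  {"x":0.0,"y":0,"z":-0.055,"wx":0,"wy":0,"wz":0,"grip":0.24},
])

```text
t: 6.35
ee_pos: [482.5, 109.4, -7.9]
tcp_rot: [-3.14, 0.001, 1.517]
force: [0.1, -0.1, -0.3]
finger_gap: 20.3
grasp_force: 0.0
```

Emit:
move_arm([
  {"x":0.0,"y":0,"z":0,"wx":0,"wy":0,"wz":0,"grip":0},
  {"x":0.0,"y":0,"z":0,"wx":0,"wy":0,"wz":0,"grip":0},
  {"x":0.0,"y":0,"z":0,"wx":0,"wy":0,"wz":0,"grip":0},
])

```text
t: 6.65
ee_pos: [483.0, 109.4, -7.3]
tcp_rot: [-3.142, 0.0, 1.517]
force: [0.3, -0.5, -4.8]
finger_gap: 6.5
grasp_force: 38.8
```

Emit:
move_arm([
  {"x":-0.1,"y":0.005,"z":0,"wx":0,"wy":0,"wz":0,"grip":0.0},
  {"x":-0.2,"y":0.01,"z":0,"wx":0,"wy":0,"wz":0,"grip":0.0},
  {"x":-0.3,"y":0.015,"z":0,"wx":0,"wy":0,"wz":0,"grip":0.0},
  {"x":-0.38,"y":0.02,"z":0,"wx":0,"wy":0,"wz":0,"grip":0.0},
  {"x":-0.42,"y":0.022,"z":0,"wx":0,"wy":0,"wz":0,"grip":0.0},
])

```text
t: 7.15
ee_pos: [412.3, 113.8, -5.6]
tcp_rot: [3.113, -0.001, 1.514]
force: [39.7, -3.9, -46.1]
finger_gap: 6.2
grasp_force: 37.9
```

Emit:
move_arm([
  {"x":-0.02,"y":0.001,"z":0,"wx":0,"wy":0,"wz":0,"grip":0.0},
  {"x":-0.035,"y":0.002,"z":0,"wx":0,"wy":0,"wz":0,"grip":0.0},
  {"x":-0.045,"y":0.002,"z":0,"wx":0,"wy":0,"wz":0,"grip":0.0},
  {"x":-0.045,"y":0.002,"z":0,"wx":0,"wy":0,"wz":0,"grip":0.0},
])

```text
t: 7.55
ee_pos: [412.6, 113.9, -4.4]
tcp_rot: [3.099, -0.002, 1.511]
force: [42.6, -6.2, -37.3]
finger_gap: 6.0
grasp_force: 38.0
```

```bash
python3 - <<'E'
from h import *
o=get_obs(); print(o["ee_pos"],o["force"],o["torque"],o["q"],o["joint_efforts"])
b=imaging.grab_frame("top")[:,:,::-1]; a=imaging.grab_frame("scene")[:,:,::-1]
O=np.zeros((480,800,3),np.uint8)
O[:,400:]=cv2.resize(b[170:350,150:300],(400,480),interpolation=cv2.INTER_CUBIC)
O[:,:400]=cv2.resize(a[110:302,130:290],(400,480),interpolation=cv2.INTER_CUBIC)
cv2.imwrite("pics/m7.png",O)
E
```

```text
[412.58910071 113.9318471   -4.41553962] [ 42.63228492  -6.22178899 -37.28131608] [-1.19316954 -8.64573152 -0.0802308 ] [-0.6492328   0.50837383  0.34018234  2.30580288 -0.45275978  0.3437449
  0.01408178] [-7.35987112e+00 -4.44981015e+01 -5.33988297e+00  1.16226125e+01
 -2.54579382e-01  1.22602424e+01  1.59848988e-02]
```

View pics/m7.png

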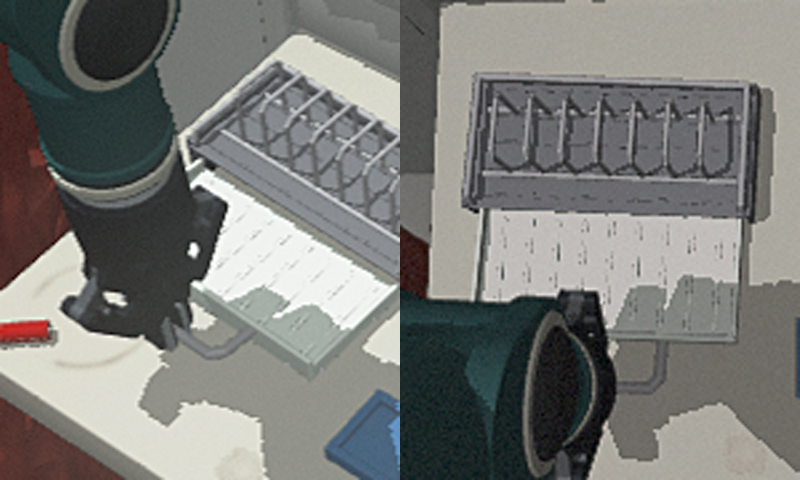

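The tray now shows the deck edge at x≈535 and the front wall at ≈450. That is the full 85 mm of clear floor, so it is against its end stop (it began about 20 mm out). I'll relax, release and lift.

Emit:
move_arm([
  {"x":0.05,"y":0,"z":0,"wx":0,"wy":0,"wz":0,"grip":0},
  {"x":0.11,"y":0,"z":0,"wx":0,"wy":0,"wz":0,"grip":0},
  {"x":0.11,"y":0,"z":0,"wx":0,"wy":0,"wz":0,"grip":0},
  {"x":0.11,"y":0,"z":0,"wx":0,"wy":0,"wz":0,"grip":0.24},
  {"x":0.11,"y":0,"z":0,"wx":0,"wy":0,"wz":0,"grip":0.24},
])

```text
t: 8.15
ee_pos: [412.4, 114.4, -6.8]
tcp_rot: [3.141, -0.0, 1.517]
force: [-0.2, -0.6, -1.0]
finger_gap: 20.4
grasp_force: 0.0
```

Emit:
move_arm([
  {"x":0,"y":0,"z":0.2,"wx":0,"wy":0,"wz":0,"grip":0.24},
  {"x":0,"y":0,"z":0.4,"wx":0,"wy":0,"wz":0,"grip":0.24},
  {"x":0,"y":0,"z":0.6,"wx":0,"wy":0,"wz":0,"grip":0.24},
  {"x":0,"y":0,"z":0.8,"wx":0,"wy":0,"wz":0,"grip":1},
  {"x":0,"y":0,"z":1,"wx":0,"wy":0,"wz":0,"grip":1},
])

```text
t: 8.65
ee_pos: [411.3, 114.2, 194.2]
tcp_rot: [-3.141, 0.0, 1.517]
force: [0.6, 1.6, 0.6]
finger_gap: 48.6
grasp_force: 0.0
```

```bash
python3 - <<'E'
from h import *
o=get_obs(); print({k:np.round(o[k],3) for k in("t","q","ee_pos","tcp_rot","finger_gap","force")})
im=imaging.grab_frame("top"); cv2.imwrite("pics/top8.png",im[:,:,::-1])
print(dishes("top",im)); print(cups("top",im,[(550,-80),(542,-209)]))
c=cam("wrist"); b=imaging.grab_frame("wrist")
O=np.zeros((470,800,3),np.uint8); O[:,:420]=cv2.resize(im[160:328,160:310],(420,470)); O[:285,420:]=cv2.resize(b,(380,285)); cv2.imwrite("pics/m8.png",O[:,:,::-1])
E
```

```text
{'t': np.float64(8.65), 'q': array([-0.912,  0.109,  0.61 ,  2.173, -0.081,  0.881, -0.307]), 'ee_pos': array([411.346, 114.235, 194.243]), 'tcp_rot': array([-3.141,  0.   ,  1.517]), 'finger_gap': np.float64(48.558), 'force': array([0.575, 1.609, 0.565])}
[((428.330078125, -67.72592163085938), (81.02871704101562, 55.241455078125), 88.51702880859375), ((449.7109375, -297.80059814453125), (84.95403289794922, 57.51736831665039), 86.63939666748047)]
[([549.4, -82.1], 57, 1105), ([541.1, -208.7], 51, 1170)]
```

View pics/m8.png

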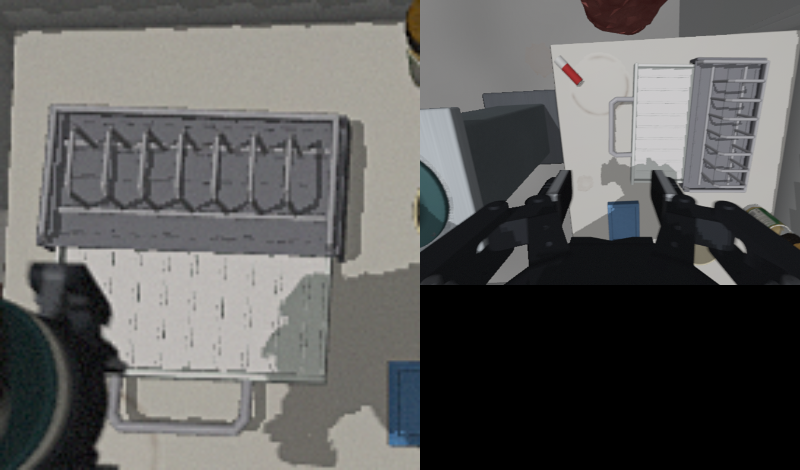

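The tray is out. The right-hand dish has been knocked to (450,-298). Next I'll fit a kinematic model from the (q, pose) data so I can plan the tilted grasps.

```bash
cat > fk.py <<'E'
import numpy as np, itertools
from scipy.spatial.transform import Rotation as Ro
D=[([-1.38401507,0.46832418,-0.01161075,1.60352197,0.00599478,1.07140989,-0.05631279],[147.99,632.39,215.01],[-3.13997,1e-4,2.91174]),
([-0.683,0.357,0.474,2.087,-0.235,0.749,-0.117],[480.968,106.557,119.495],[-3.141,.002,1.515]),
([-0.912,0.109,0.61,2.173,-0.081,0.881,-0.307],[411.346,114.235,194.243],[-3.141,0,1.517]),
([-0.6492328,0.50837383,0.34018234,2.30580288,-0.45275978,0.3437449,0.01408178],[412.589,113.932,-4.416],[3.099,-.002,1.511]),
([-0.69477687,0.42783407,0.37921435,2.31808878,-0.36221077,0.44752532,-0.07215254],[390.973,115.539,26.0],[3.14,0,1.517])]
def chain(q,s):
    R=[];M=Ro.identity()
    for i,ax in enumerate("zyzyzyz"):
        M=M*Ro.from_euler(ax,s[i]*q[i]); R.append(M)
    return R
E
python3 - <<'E'
from fk import *
best=[]
for s in itertools.product([1,-1],repeat=7):
    if s[1]<0: continue
    Rs=[chain(q,s)[-1] for q,_,_ in D]; T=[Ro.from_euler("xyz",r) for _,_,r in D]
    # T = A * R * B, A=Rz(a): search a
    for a in np.arange(8)*np.pi/4:
        A=Ro.from_euler("z",a); B=[(A*R).inv()*t for R,t in zip(Rs,T)]
        m=Ro.concatenate(B).mean(); e=max((m.inv()*b).magnitude() for b in B)
        best.append((e,s,a,m.as_euler("xyz").round(3)))
best.sort(key=lambda b:b[0])
for e,s,a,m in best[:3]:
    A=Ro.from_euler("z",a); rows=[];y=[]
    for q,p,_ in D:
        Rs=chain(q,s); I=np.eye(3)
        M=[(A*R).as_matrix() for R in Rs]
        # base offset z; after j1: ax ; after j2 z,x ; after j4 z,x ; after j6 z,x
        rows.append(np.c_[I[:,2],M[0][:,0],M[1][:,2],M[1][:,0],M[3][:,2],M[3][:,0],M[5][:,2],M[5][:,0]]); y.append(p)
    X=np.vstack(rows);y=np.hstack(y); sol,res,rk,sv=np.linalg.lstsq(X,y,rcond=None)
    print(round(e,4),s,a,m,sol.round(1),rk,np.abs(X@sol-y).max().round(2),sv.round(2))
E
```

```text
0.0008 (-1, 1, -1, 1, -1, 1, -1) 0.0 [-0.    -0.     1.571] [275.8 -45.6 508.6   1.1 461.9 -12.6 302.4 -53.5] 8 33.4 [4.43 4.29 1.18 0.55 0.46 0.26 0.21 0.02]
0.0264 (-1, 1, -1, 1, -1, 1, -1) 0.7853981633974483 [-0.003 -0.006  2.356] [ 391.4 -599.1  560.3  -12.4  392.8  -74.5  562.1 -408. ] 8 398.54 [4.43 4.29 1.18 0.55 0.46 0.26 0.21 0.02]
0.0265 (-1, 1, -1, 1, -1, 1, -1) 5.497787143782138 [-0.002  0.006  0.785] [627.  418.1 159.   91.8 387.5 -41.8 367.1 448.2] 8 361.38 [4.43 4.29 1.18 0.55 0.46 0.26 0.21 0.02]
```

Emit:
move_arm([
  {"x":0.2,"y":-0.95,"z":0.05,"wx":0,"wy":0,"wz":-0.47,"grip":1},
  {"x":0.2,"y":-0.95,"z":0.05,"wx":0,"wy":0,"wz":-0.47,"grip":1},
  {"x":0.2,"y":-0.95,"z":0.05,"wx":0,"wy":0,"wz":-0.47,"grip":1},
  {"x":0.2,"y":-0.95,"z":0.05,"wx":0,"wy":0,"wz":-0.47,"grip":1},
  {"x":0.2,"y":-0.95,"z":0.05,"wx":0,"wy":0,"wz":-0.47,"grip":1},
])

```text
t: 9.25
ee_pos: [452.2, -81.7, 203.1]
tcp_rot: [3.139, 0.001, 0.764]
force: [-0.0, 1.0, -0.1]
finger_gap: 85.4
grasp_force: 0.0
```

```bash
cat > log.py <<'E'
from station import get_obs
import json,numpy as np
o=get_obs(); open("log.jsonl","a").write(json.dumps([o["q"].tolist(),o["ee_pos"].tolist(),o["tcp_rot"].tolist()])+"\n")
print({k:np.round(o[k],3).tolist() for k in("t","q","ee_pos","tcp_rot","finger_gap")})
E
python3 log.py
```

```text
{'t': 9.25, 'q': [-0.66, 0.188, 0.865, 2.107, -0.177, 0.918, -0.503], 'ee_pos': [452.25, -81.689, 203.119], 'tcp_rot': [3.139, 0.001, 0.764], 'finger_gap': 85.411}
```

Emit:
move_arm([
  {"x":0,"y":0,"z":0,"wx":0,"wy":0,"wz":-0.47,"grip":1},
  {"x":0,"y":0,"z":0,"wx":0,"wy":0,"wz":-0.47,"grip":1},
  {"x":0,"y":0,"z":0,"wx":0,"wy":0,"wz":-0.47,"grip":1},
  {"x":0,"y":0,"z":0,"wx":0,"wy":0,"wz":-0.47,"grip":1},
  {"x":0,"y":0,"z":0,"wx":0,"wy":0,"wz":-0.47,"grip":1},
])

```text
t: 9.75
ee_pos: [451.3, -75.4, 202.1]
tcp_rot: [-3.142, 0.002, 0.035]
force: [1.1, -0.3, 0.0]
finger_gap: 85.7
grasp_force: 0.0
```

```bash
python3 log.py
```

```text
{'t': 9.75, 'q': [-0.78, 0.212, 0.999, 2.115, -0.223, 0.925, -1.191], 'ee_pos': [451.346, -75.355, 202.115], 'tcp_rot': [-3.142, 0.002, 0.035], 'finger_gap': 85.661}
```

Emit:
move_arm([
  {"x":0,"y":0,"z":0,"wx":0,"wy":-0.33,"wz":0,"grip":1},
  {"x":0,"y":0,"z":0,"wx":0,"wy":-0.33,"wz":0,"grip":1},
  {"x":0,"y":0,"z":0,"wx":0,"wy":-0.33,"wz":0,"grip":1},
  {"x":0,"y":0,"z":0,"wx":0,"wy":-0.33,"wz":0,"grip":1},
])

```text
t: 10.15
ee_pos: [453.0, -73.4, 210.1]
tcp_rot: [3.123, -0.481, 0.053]
force: [0.3, 1.2, 1.1]
finger_gap: 85.7
grasp_force: 0.0
```

```bash
python3 log.py
```

```text
{'t': 10.15, 'q': [-0.664, -0.162, 0.763, 2.432, 0.146, 0.351, -1.527], 'ee_pos': [452.995, -73.409, 210.09], 'tcp_rot': [3.123, -0.481, 0.053], 'finger_gap': 85.743}
```

Emit:
move_arm([
  {"x":0,"y":0,"z":0,"wx":0,"wy":-0.33,"wz":0,"grip":1},
  {"x":0,"y":0,"z":0,"wx":0,"wy":-0.33,"wz":0,"grip":1},
  {"x":0,"y":0,"z":0,"wx":0,"wy":-0.33,"wz":0,"grip":1},
  {"x":0,"y":0,"z":0,"wx":0,"wy":-0.33,"wz":0,"grip":1},
])

```text
t: 10.55
ee_pos: [443.7, -75.5, 223.8]
tcp_rot: [3.126, -0.534, 0.076]
force: [-0.3, 0.7, -0.5]
finger_gap: 85.4
grasp_force: 0.0
```

```bash
python3 log.py
```

```text
{'t': 10.55, 'q': [0.066, -0.132, 0.102, 2.433, -0.299, 0.331, -1.07], 'ee_pos': [443.679, -75.517, 223.822], 'tcp_rot': [3.126, -0.534, 0.076], 'finger_gap': 85.396}
```

```bash
cat > fit.py <<'E'
from fk import *
import json,os
S=(-1,1,-1,1,-1,1,-1); B=Ro.from_euler("z",np.pi/2)
def data():
    d=list(D)
    if os.path.exists("log.jsonl"): d+=[json.loads(l) for l in open("log.jsonl")]
    return d
def rowm(q):
    M=[np.eye(3)]+[R.as_matrix() for R in chain(q,S)]
    # offsets: base xyz? , after j1 (x,y), j2 (x,y,z), j3(x,y), j4.. 
    return np.c_[M[0][:,2],M[1][:,:2],M[2],M[3][:,:2],M[4],M[5][:,:2],M[6],M[7][:,:2]]
d=data(); X=np.vstack([rowm(q) for q,_,_ in d]); y=np.hstack([p for _,p,_ in d])
lam=1e-3
sol=np.linalg.solve(X.T@X+lam*np.eye(X.shape[1]),X.T@y)
if __name__=="__main__": print(sol.round(1),np.abs(X@sol-y).reshape(-1,3).max(1).round(1))
E
python3 fit.py
```

```text
[274.8   9.2  -6.8  -5.8  -6.8 496.3   8.7  -2.9 -18.7  -2.9 458.    6.2
  -8.9 -11.7  -8.9 292.5   7.6   2.8] [1.5 0.7 2.2 1.  2.1 2.3 1.3 2.  2.1]
```

```bash
cat > ik.py <<'E'
from fit import *
from scipy.optimize import least_squares
LO=np.array([-2.53,-.31,-1.57,.28,-1.29,.15,-2.92])+.03; HI=np.array([2.53,2.02,1.55,2.44,4.43,1.84,2.92])-.03
def fk(q): return rowm(q)@sol, chain(q,S)[-1]*B
def ik(p,R,q0=None,n=8):
    best=None; rng=np.random.default_rng(0)
    for i in range(n):
        x0=np.array(q0) if (i==0 and q0 is not None) else rng.uniform(LO,HI)
        def f(q):
            a,r=fk(q); return np.r_[(a-p)/10,(R.inv()*r).as_rotvec()*10]
        r=least_squares(f,np.clip(x0,LO+1e-3,HI-1e-3),bounds=(LO,HI))
        if best is None or r.cost<best.cost: best=r
        if best.cost<.02: break
    return best.x,best.cost
def tool(a,yaw=0,flip=0): # tool x=+x at a=0 (closing along y), tilt a toward +x then yaw
    return Ro.from_euler("z",yaw,True)*Ro.from_euler("y",-a,True)*Ro.from_euler("xz",[180,0 if not flip else 180],True)
def ee(g,R,k=46): return np.array(g)+k*R.apply([0,0,1])
E
python3 - <<'E'
from ik import *
for nm,g,a in [("G1",(550,-82,38),60),("G1",(550,-82,38),70),("G1",(550,-82,38),75),("G1c2",(542,-209,38),60),("G1c2",(542,-209,38),70),
 ("lay",(500,-85,33),-26),("lay",(500,-85,33),-16),("lay",(550,-110,33),-26),("G2",(500,-85,33),65),("G2",(500,-85,33),75),("G2",(540,-110,33),65),("G2",(540,-110,33),75),("G2",(560,-110,33),75),
 ("placeL",(493,158,47),-29),("placeL",(493,158,47),-18),("placeR",(488,58,47),-29),("placeR",(488,58,47),-18)]:
    for f in (0,1):
        R=tool(a,0,f); q,c=ik(ee(g,R),R); print(nm,g,a,f,round(c,3),q.round(2).tolist() if c<.1 else "")
E
```

```text
G1 (550, -82, 38) 60 0 0.005 [1.39, 1.79, -1.27, 2.41, 2.93, 1.11, -2.89]
G1 (550, -82, 38) 60 1 0.012 [1.05, 1.14, -0.89, 2.41, 3.11, 1.01, -0.62]
G1 (550, -82, 38) 70 0 0.0 [1.46, 1.93, -1.2, 2.4, 3.22, 1.05, -2.89]
G1 (550, -82, 38) 70 1 0.001 [1.36, 1.77, -1.15, 2.41, 3.27, 1.11, 0.04]
G1 (550, -82, 38) 75 0 0.006 [1.5, 1.99, -1.17, 2.39, 3.35, 1.0, -2.89]
G1 (550, -82, 38) 75 1 0.0 [1.32, 1.69, -1.05, 2.4, 3.44, 1.13, -0.15]
G1c2 (542, -209, 38) 60 0 0.0 [1.63, 1.68, -1.26, 2.31, 2.82, 0.77, -2.78]
G1c2 (542, -209, 38) 60 1 0.0 [1.56, 1.54, -1.19, 2.32, 2.93, 0.76, 0.12]
G1c2 (542, -209, 38) 70 0 0.0 [1.7, 1.81, -1.21, 2.3, 3.13, 0.69, -2.86]
G1c2 (542, -209, 38) 70 1 0.0 [1.63, 1.71, -1.17, 2.32, 3.21, 0.74, 0.1]
lay (500, -85, 33) -26 0 0.0 [0.88, 1.15, -1.16, 1.84, 0.91, 1.44, -2.26]
lay (500, -85, 33) -26 1 0.0 [0.78, 1.04, -1.01, 1.83, 0.79, 1.32, 0.96]
lay (500, -85, 33) -16 0 0.0 [0.72, 0.84, -0.81, 1.95, 0.7, 1.0, -2.08]
lay (500, -85, 33) -16 1 0.0 [0.93, 1.14, -1.22, 1.94, 1.04, 1.3, 0.79]
lay (550, -110, 33) -26 0 0.0 [0.29, 0.81, -0.23, 1.69, 0.23, 1.12, -1.63]
lay (
[... 527 characters left out ...]
, 2.34, 3.34, 0.91, -2.88]
G2 (560, -110, 33) 75 1 0.0 [1.27, 1.51, -0.96, 2.36, 3.49, 1.1, -0.39]
placeL (493, 158, 47) -29 0 0.0 [-0.31, 0.74, 0.01, 1.79, -0.17, 1.1, -1.75]
placeL (493, 158, 47) -29 1 0.0 [0.47, 1.22, -1.24, 1.77, 0.8, 1.42, 0.52]
placeL (493, 158, 47) -18 0 0.0 [-0.32, 0.66, -0.0, 1.91, -0.13, 0.88, -1.8]
placeL (493, 158, 47) -18 1 0.0 [0.43, 1.03, -1.1, 1.89, 0.8, 1.15, 0.53]
placeR (488, 58, 47) -29 0 0.0 [0.42, 0.87, -0.77, 1.85, 0.46, 1.18, -2.16]
placeR (488, 58, 47) -29 1 0.0 [0.43, 0.91, -0.82, 1.83, 0.49, 1.2, 0.93]
placeR (488, 58, 47) -18 0 0.0 [0.53, 0.85, -0.9, 1.97, 0.66, 1.03, -2.32]
placeR (488, 58, 47) -18 1 0.0 [0.77, 1.48, -1.54, 1.96, 1.2, 1.63, 0.39]
```

Pointing forward only works with contorted elbows, so I'll check sideways tilts with the closing line along x.

```bash
cat >> ik.py <<'E'
def side(a,dyaw=0): return Ro.from_euler("z",dyaw,True)*Ro.from_euler("x",a,True)*Ro.from_euler("z",90,True)*Ro.from_euler("x",180,True)
E
python3 - <<'E'
from ik import *
q=[-.75,.2,.7,2.0,-.2,.9,-.3]
for nm,g,a in [("hover2",(541,-209,150),0),("hover2",(541,-250,120),30),("pre2",(541,-270,80),60),("G1c2",(541,-209,38),60),("up",(541,-209,120),60),("u0",(541,-209,120),30),("u1",(541,-225,120),0),("lay",(541,-225,33),-26),("up",(541,-225,120),0),("pre",(541,-270,80),64),("G2",(541,-235,31),64),("up",(541,-200,140),64),("m",(520,-100,150),20),("m2",(500,0,150),-10),("plR",(488,58,55),-30),("plL",(493,158,55),-30),("G1c1",(550,-82,38),60)]:
    R=side(a); q,c=ik(ee(g,R),R,q,1); print(nm,g,a,round(c,3),q.round(2).tolist())
E
```

```text
hover2 (541, -209, 150) 0 0.0 [0.12, 0.5, 0.24, 1.87, -0.16, 0.79, 0.44]
hover2 (541, -250, 120) 30 0.0 [0.5, 0.69, 0.07, 1.67, -0.53, 1.14, 0.87]
pre2 (541, -270, 80) 60 0.0 [0.83, 0.98, -0.23, 1.45, -0.59, 1.47, 0.93]
G1c2 (541, -209, 38) 60 0.0 [0.79, 1.01, -0.26, 1.55, -0.62, 1.34, 0.96]
up (541, -209, 120) 60 0.0 [0.83, 0.88, -0.32, 1.58, -0.61, 1.4, 0.87]
u0 (541, -209, 120) 30 0.0 [0.64, 0.66, -0.2, 1.73, -0.4, 1.04, 0.72]
u1 (541, -225, 120) 0 0.0 [0.37, 0.54, -0.05, 1.87, 0.04, 0.73, 0.3]
lay (541, -225, 33) -26 0.0 [-0.08, 0.71, 0.3, 2.0, 0.62, 0.45, -0.41]
up (541, -225, 120) 0 0.0 [0.09, 0.56, 0.32, 1.87, -0.25, 0.75, 0.54]
pre (541, -270, 80) 64 0.0 [0.96, 1.05, -0.43, 1.43, -0.48, 1.47, 0.83]
G2 (541, -235, 31) 64 0.0 [0.92, 1.1, -0.42, 1.47, -0.5, 1.37, 0.88]
up (541, -200, 140) 64 0.0 [0.94, 0.91, -0.49, 1.58, -0.54, 1.4, 0.78]
m (520, -100, 150) 20 0.0 [0.59, 0.49, -0.39, 1.93, -0.21, 0.84, 0.38]
m2 (500, 0, 150) -10 0.0 [0.05, 0.38, -0.23, 2.08, 0.38, 0.76, -0.46]
plR (488, 58, 55) -30 0.0 [-0.35, 0.62, -0.07, 2.08, 0.74, 0.82, -1.03]
plL (493, 158, 55) -30 0.0 [-0.47, 0.67, -0.12, 1.96, 0.65, 0.94, -1.08]
G1c1 (550, -82, 38) 60 0.0 [1.12, 1.25, -1.01, 1.74, -0.0, 0.95, 0.38]
```

```bash
cat > plan.py <<'E'
from ik import *
from station import get_obs
def plan(g,a,k=46,dyaw=0,p=None,R=None,rf=side):
    """from pose p,R (default: measured) to grasp point g, tilt a"""
    if p is None: o=get_obs(); p=o["ee_pos"]; R=Ro.from_euler("xyz",o["tcp_rot"])
    T=rf(a,dyaw); e=ee(g,T,k); s=(e-p)/200; rv=(T*R.inv()).as_rotvec()/(np.pi/2)
    n=max(np.linalg.norm(e-p)/50,np.linalg.norm(rv)*90/8.59); m=max(int(np.ceil(n/5)),int(np.ceil(np.abs(s).max())))
    print("->",g,a,"rows %.1f calls %d each: xyz"%(n,m),(s/m).round(3).tolist(),"w",(rv/m).round(3).tolist(),"ee",e.round(1)); return e,T
def seq(l,**kw):
    p=R=None
    for x in l:
        p,R=plan(x[0],x[1],*(x[2:3] or (46,)),p=p,R=R,**kw)
E
python3 - <<'E'
from plan import *
seq([((541,-260,160),0),((541,-265,90),60),((541,-265,40),60),((541,-209,40),60)])
E
```

```text
-> (541, -260, 160) 0 rows 10.5 calls 3 each: xyz [0.162, -0.307, -0.183] w [-0.089, 0.087, 0.31] ee [ 541. -260.  114.]
-> (541, -265, 90) 60 rows 7.0 calls 2 each: xyz [0.0, 0.087, -0.118] w [0.333, -0.0, 0.0] ee [ 541.  -225.2   67. ]
-> (541, -265, 40) 60 rows 1.0 calls 1 each: xyz [0.0, 0.0, -0.25] w [0.0, 0.0, 0.0] ee [ 541.  -225.2   17. ]
-> (541, -209, 40) 60 rows 1.1 calls 1 each: xyz [0.0, 0.28, 0.0] w [0.0, 0.0, 0.0] ee [ 541.  -169.2   17. ]
```

Emit:
move_arm([
  {"x":0.16,"y":-0.307,"z":-0.1,"wx":-0.089,"wy":0.087,"wz":0.31,"grip":1},
  {"x":0.16,"y":-0.307,"z":-0.1,"wx":-0.089,"wy":0.087,"wz":0.31,"grip":1},
  {"x":0.16,"y":-0.307,"z":-0.1,"wx":-0.089,"wy":0.087,"wz":0.31,"grip":1},
  {"x":0.16,"y":-0.307,"z":-0.1,"wx":-0.089,"wy":0.087,"wz":0.31,"grip":1},
  {"x":0.16,"y":-0.307,"z":-0.1,"wx":-0.089,"wy":0.087,"wz":0.31,"grip":1},
])

```text
t: 11.05
ee_pos: [476.3, -138.3, 203.3]
tcp_rot: [3.032, -0.357, 0.608]
force: [0.8, -0.6, -0.4]
finger_gap: 85.6
grasp_force: 0.0
```

Emit:
move_arm([
  {"x":0.16,"y":-0.307,"z":-0.1,"wx":-0.089,"wy":0.087,"wz":0.31,"grip":1},
  {"x":0.16,"y":-0.307,"z":-0.1,"wx":-0.089,"wy":0.087,"wz":0.31,"grip":1},
  {"x":0.16,"y":-0.307,"z":-0.1,"wx":-0.089,"wy":0.087,"wz":0.31,"grip":1},
  {"x":0.16,"y":-0.307,"z":-0.1,"wx":-0.089,"wy":0.087,"wz":0.31,"grip":1},
  {"x":0.16,"y":-0.307,"z":-0.1,"wx":-0.089,"wy":0.087,"wz":0.31,"grip":1},
])

```text
t: 11.55
ee_pos: [508.8, -198.0, 183.3]
tcp_rot: [3.043, -0.166, 1.092]
force: [-0.9, 0.1, -0.7]
finger_gap: 85.3
grasp_force: 0.0
```

Emit:
move_arm([
  {"x":0.16,"y":-0.307,"z":-0.1,"wx":-0.089,"wy":0.087,"wz":0.31,"grip":1},
  {"x":0.16,"y":-0.307,"z":-0.1,"wx":-0.089,"wy":0.087,"wz":0.31,"grip":1},
  {"x":0.16,"y":-0.307,"z":-0.1,"wx":-0.089,"wy":0.087,"wz":0.31,"grip":1},
  {"x":0.16,"y":-0.307,"z":-0.1,"wx":-0.089,"wy":0.087,"wz":0.31,"grip":1},
  {"x":0.16,"y":-0.307,"z":-0.1,"wx":-0.089,"wy":0.087,"wz":0.31,"grip":1},
])

```text
t: 12.05
ee_pos: [540.6, -258.6, 163.5]
tcp_rot: [3.141, -0.002, 1.572]
force: [-0.5, -0.3, 0.5]
finger_gap: 85.0
grasp_force: 0.0
```

```bash
python3 log.py; python3 - <<'E'
from plan import *
seq([((541,-265,110),60)])
E
```

```text
{'t': 12.05, 'q': [0.124, 0.449, 0.349, 1.798, -0.189, 0.927, 0.556], 'ee_pos': [540.555, -258.632, 163.457], 'tcp_rot': [3.141, -0.002, 1.572], 'finger_gap': 84.983}
-> (541, -265, 110) 60 rows 7.0 calls 2 each: xyz [0.001, 0.084, -0.191] w [0.333, 0.0, -0.0] ee [ 541.  -225.2   87. ]
```

Emit:
move_arm([
  {"x":0,"y":0.084,"z":-0.191,"wx":0.333,"wy":0,"wz":0,"grip":1},
  {"x":0,"y":0.084,"z":-0.191,"wx":0.333,"wy":0,"wz":0,"grip":1},
  {"x":0,"y":0.084,"z":-0.191,"wx":0.333,"wy":0,"wz":0,"grip":1},
  {"x":0,"y":0.084,"z":-0.191,"wx":0.333,"wy":0,"wz":0,"grip":1},
  {"x":0,"y":0.084,"z":-0.191,"wx":0.333,"wy":0,"wz":0,"grip":1},
])

```text
t: 12.55
ee_pos: [538.2, -246.9, 124.2]
tcp_rot: [-3.139, -0.524, 1.56]
force: [-0.8, -0.1, 0.5]
finger_gap: 85.2
grasp_force: 0.0
```

Emit:
move_arm([
  {"x":0,"y":0.084,"z":-0.191,"wx":0.333,"wy":0,"wz":0,"grip":1},
  {"x":0,"y":0.084,"z":-0.191,"wx":0.333,"wy":0,"wz":0,"grip":1},
  {"x":0,"y":0.084,"z":-0.191,"wx":0.333,"wy":0,"wz":0,"grip":1},
  {"x":0,"y":0.084,"z":-0.191,"wx":0.333,"wy":0,"wz":0,"grip":1},
  {"x":0,"y":0.084,"z":-0.191,"wx":0.333,"wy":0,"wz":0,"grip":1},
])

```text
t: 13.05
ee_pos: [539.0, -226.6, 85.3]
tcp_rot: [-3.133, -1.047, 1.559]
force: [0.2, -0.5, 0.0]
finger_gap: 85.4
grasp_force: 0.0
```

```bash
python3 log.py; python3 - <<'E'
from plan import *
from h import *
seq([((542,-265,40),60),((542,-209,40),60)])
b=imaging.grab_frame("wrist"); c=cam("wrist")
print(pr(c,[[542-34.5,-209,67],[542+34.5,-209,67],[542,-209-34.5,67],[542,-209+34.5,67]]).round(0).tolist())
cv2.imwrite("pics/w9.png",b[:,:,::-1])
E
```

```text
{'t': 13.05, 'q': [0.686, 0.964, 0.045, 1.452, -0.741, 1.59, 1.059], 'ee_pos': [539.014, -226.581, 85.293], 'tcp_rot': [-3.133, -1.047, 1.559], 'finger_gap': 85.425}
-> (542, -265, 40) 60 rows 1.4 calls 1 each: xyz [0.015, 0.007, -0.341] w [-0.0, -0.003, 0.002] ee [ 542.  -225.2   17. ]
-> (542, -209, 40) 60 rows 1.1 calls 1 each: xyz [0.0, 0.28, 0.0] w [0.0, 0.0, 0.0] ee [ 542.  -169.2   17. ]
[[263.0, 285.0], [391.0, 285.0], [328.0, 343.0], [327.0, 240.0]]
```

View pics/w9.png

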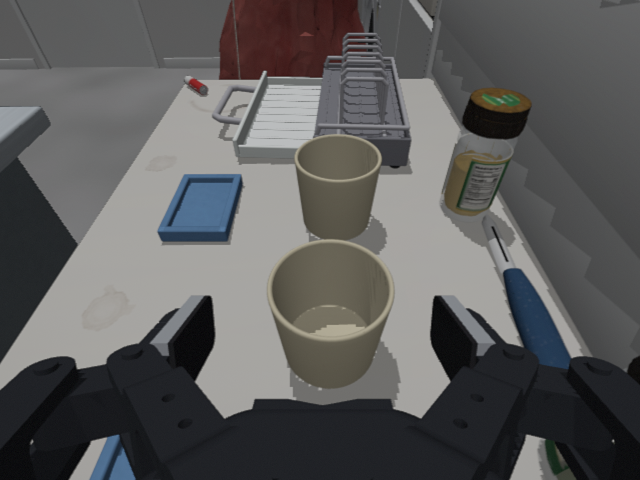

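The wrist view shows cup_b's rim spanning columns 267–393, against a predicted 263–391, so the jaws are lined up. I'll grasp it.

Emit:
move_arm([
  {"x":0.02,"y":0.007,"z":-0.17,"wx":0,"wy":0,"wz":0,"grip":1},
  {"x":0.02,"y":0.007,"z":-0.34,"wx":0,"wy":0,"wz":0,"grip":1},
  {"x":0.02,"y":0.007,"z":-0.34,"wx":0,"wy":0,"wz":0,"grip":1},
  {"x":0.02,"y":0.15,"z":-0.34,"wx":0,"wy":0,"wz":0,"grip":1},
  {"x":0.02,"y":0.287,"z":-0.34,"wx":0,"wy":0,"wz":0,"grip":1},
], force=50)

```text
t: 13.6
ee_pos: [545.6, -168.5, 22.5]
tcp_rot: [3.135, -1.043, 1.575]
force: [-0.3, -0.2, 1.1]
finger_gap: 85.5
grasp_force: 0.0
```

Emit:
move_arm([
  {"x":0,"y":0,"z":0,"wx":0,"wy":0,"wz":0,"grip":1},
  {"x":0,"y":0,"z":0,"wx":0,"wy":0,"wz":0,"grip":0},
  {"x":0,"y":0,"z":0,"wx":0,"wy":0,"wz":0,"grip":0},
  {"x":0,"y":0,"z":0,"wx":0,"wy":0,"wz":0,"grip":0},
])

```text
t: 14.0
ee_pos: [545.1, -170.5, 22.3]
tcp_rot: [3.135, -1.046, 1.574]
force: [-1.4, 0.4, 6.1]
finger_gap: 65.2
grasp_force: 53.5
```

```bash
python3 log.py; python3 - <<'E'
from plan import *
seq([((542,-225,120),30),((542,-228,120),0),((542,-228,80),-26),((542,-228,37),-26)])
E
```

```text
{'t': 14.0, 'q': [0.639, 1.02, 0.015, 1.527, -0.781, 1.454, 1.114], 'ee_pos': [545.129, -170.491, 22.345], 'tcp_rot': [3.135, -1.046, 1.574], 'finger_gap': 65.154}
-> (542, -225, 120) 30 rows 3.5 calls 1 each: xyz [-0.016, -0.158, 0.289] w [-0.333, 0.002, 0.001] ee [ 542.  -202.    80.2]
-> (542, -228, 120) 0 rows 3.5 calls 1 each: xyz [0.0, -0.13, -0.031] w [-0.333, 0.0, -0.0] ee [ 542. -228.   74.]
-> (542, -228, 80) -26 rows 3.0 calls 1 each: xyz [0.0, -0.101, -0.177] w [-0.289, -0.0, -0.0] ee [ 542.  -248.2   38.7]
-> (542, -228, 37) -26 rows 0.9 calls 1 each: xyz [0.0, 0.0, -0.215] w [0.0, 0.0, 0.0] ee [ 542.  -248.2   -4.3]
```

Gripped at gap 65.2. I'll lift, roll the cup and lay it on its side.

Emit:
move_arm([
  {"x":0,"y":0,"z":0.15,"wx":0,"wy":0,"wz":0,"grip":0},
  {"x":-0.01,"y":-0.158,"z":0.29,"wx":-0.333,"wy":0,"wz":0,"grip":0},
  {"x":-0.01,"y":-0.158,"z":0.29,"wx":-0.333,"wy":0,"wz":0,"grip":0},
  {"x":-0.01,"y":-0.158,"z":0.29,"wx":-0.333,"wy":0,"wz":0,"grip":0},
  {"x":-0.01,"y":-0.158,"z":0.29,"wx":-0.333,"wy":0,"wz":0,"grip":0},
])

```text
t: 14.5
ee_pos: [544.1, -201.3, 81.1]
tcp_rot: [3.134, -0.517, 1.574]
force: [0.3, 0.5, -2.2]
finger_gap: 64.6
grasp_force: 55.8
```

Emit:
move_arm([
  {"x":0,"y":-0.065,"z":-0.03,"wx":-0.333,"wy":0,"wz":0,"grip":0},
  {"x":0,"y":-0.065,"z":-0.03,"wx":-0.333,"wy":0,"wz":0,"grip":0},
  {"x":0,"y":-0.065,"z":-0.03,"wx":-0.333,"wy":0,"wz":0,"grip":0},
  {"x":0,"y":-0.065,"z":-0.03,"wx":-0.333,"wy":0,"wz":0,"grip":0},
  {"x":0,"y":-0.065,"z":-0.03,"wx":-0.333,"wy":0,"wz":0,"grip":0},
])

```text
t: 15.0
ee_pos: [543.6, -210.4, 72.9]
tcp_rot: [3.139, -0.001, 1.576]
force: [0.7, 0.3, -1.9]
finger_gap: 65.0
grasp_force: 55.7
```

Emit:
move_arm([
  {"x":0,"y":-0.1,"z":-0.17,"wx":-0.289,"wy":0,"wz":0,"grip":0},
  {"x":0,"y":-0.1,"z":-0.17,"wx":-0.289,"wy":0,"wz":0,"grip":0},
  {"x":0,"y":-0.1,"z":-0.17,"wx":-0.289,"wy":0,"wz":0,"grip":0},
  {"x":0,"y":-0.1,"z":-0.17,"wx":-0.289,"wy":0,"wz":0,"grip":0},
  {"x":0,"y":-0.1,"z":-0.17,"wx":-0.289,"wy":0,"wz":0,"grip":0},
])

```text
t: 15.5
ee_pos: [543.2, -232.2, 37.3]
tcp_rot: [-3.14, 0.454, 1.576]
force: [-0.6, -0.9, -2.2]
finger_gap: 65.1
grasp_force: 56.3
```

```bash
python3 log.py; python3 - <<'E'
from plan import *
seq([((542,-215,40),-26),((542,-215,33),-26)])
E
```

```text
{'t': 15.5, 'q': [-0.446, 0.728, 0.718, 2.008, -0.006, 0.484, 0.128], 'ee_pos': [543.241, -232.192, 37.313], 'tcp_rot': [-3.14, 0.454, 1.576], 'finger_gap': 65.068}
-> (542, -215, 40) -26 rows 0.8 calls 1 each: xyz [-0.006, -0.015, -0.193] w [0.0, -0.001, -0.003] ee [ 542.  -235.2   -1.3]
-> (542, -215, 33) -26 rows 0.1 calls 1 each: xyz [0.0, 0.0, -0.035] w [0.0, 0.0, 0.0] ee [ 542.  -235.2   -8.3]
```

Emit:
move_arm([
  {"x":0,"y":0,"z":-0.1,"wx":0,"wy":0,"wz":0,"grip":0},
  {"x":0,"y":0,"z":-0.19,"wx":0,"wy":0,"wz":0,"grip":0},
  {"x":0,"y":0,"z":-0.2,"wx":0,"wy":0,"wz":0,"grip":0},
  {"x":0,"y":0,"z":-0.2,"wx":0,"wy":0,"wz":0,"grip":0},
])

```text
t: 15.9
ee_pos: [541.6, -236.8, -1.5]
tcp_rot: [3.14, 0.453, 1.566]
force: [-0.1, -0.5, -1.3]
finger_gap: 65.1
grasp_force: 56.3
```

Emit:
move_arm([
  {"x":0,"y":0,"z":-0.01,"wx":0,"wy":0,"wz":0,"grip":0},
  {"x":0,"y":0,"z":-0.015,"wx":0,"wy":0,"wz":0,"grip":0},
  {"x":0,"y":0,"z":-0.015,"wx":0,"wy":0,"wz":0,"grip":0},
])

```text
t: 16.2
ee_pos: [542.8, -234.0, -4.5]
tcp_rot: [3.139, 0.453, 1.57]
force: [0.1, -0.3, -1.5]
finger_gap: 65.0
grasp_force: 56.3
```

Emit:
move_arm([
  {"x":0,"y":0,"z":-0.005,"wx":0,"wy":0,"wz":0,"grip":0},
  {"x":0,"y":0,"z":-0.01,"wx":0,"wy":0,"wz":0,"grip":0},
  {"x":0,"y":0,"z":-0.01,"wx":0,"wy":0,"wz":0,"grip":0},
])

```text
t: 16.5
ee_pos: [542.8, -233.9, -4.9]
tcp_rot: [3.14, 0.454, 1.57]
force: [-4.5, 5.4, 17.8]
finger_gap: 65.0
grasp_force: 58.0
```

Contact came at 17.8 N, so the cup lies on its side. The heights at pick and lay fit k=42. I'll release and swing round for the second grasp.

Emit:
move_arm([
  {"x":0,"y":0,"z":0.01,"wx":0,"wy":0,"wz":0,"grip":0},
  {"x":0,"y":0,"z":0.01,"wx":0,"wy":0,"wz":0,"grip":1},
  {"x":0,"y":0,"z":0.01,"wx":0,"wy":0,"wz":0,"grip":1},
  {"x":0,"y":0.1,"z":0.22,"wx":0,"wy":0,"wz":0,"grip":1},
  {"x":0,"y":0.2,"z":0.44,"wx":0,"wy":0,"wz":0,"grip":1},
])

```text
t: 17.0
ee_pos: [541.0, -194.2, 80.8]
tcp_rot: [-3.139, 0.455, 1.571]
force: [0.9, 0.4, 0.3]
finger_gap: 85.3
grasp_force: 0.0
```

```bash
sed -i 's/k=46/k=42/g; s/(46,)/(42,)/' plan.py ik.py; python3 log.py; python3 - <<'E'
from plan import *
from h import *
seq([((543,-200,160),0),((543,-290,120),64),((543,-302,62),64),((543,-239,31),64)])
im=imaging.grab_frame("top")[:,:,::-1]; s=imaging.grab_frame("scene")[:,:,::-1]
O=np.zeros((500,800,3),np.uint8);O[:,:400]=cv2.resize(im[180:330,300:450],(400,500));O[:,400:]=cv2.resize(s[190:340,310:460],(400,500));cv2.imwrite("pics/m10.png",O)
E
```

```text
{'t': 17.0, 'q': [-0.567, 0.654, 0.783, 2.016, 0.018, 0.587, 0.077], 'ee_pos': [540.972, -194.2, 80.828], 'tcp_rot': [-3.139, 0.455, 1.571], 'finger_gap': 85.339}
-> (543, -200, 160) 0 rows 3.0 calls 1 each: xyz [0.01, -0.029, 0.186] w [0.29, -0.002, 0.0] ee [ 543. -200.  118.]
-> (543, -290, 120) 64 rows 7.5 calls 2 each: xyz [0.0, -0.131, -0.041] w [0.356, -0.0, 0.0] ee [ 543.  -252.3  101.6]
-> (543, -302, 62) 64 rows 1.2 calls 1 each: xyz [0.0, -0.06, -0.29] w [0.0, 0.0, 0.0] ee [ 543.  -264.3   43.6]
-> (543, -239, 31) 64 rows 1.4 calls 1 each: xyz [0.0, 0.315, -0.155] w [0.0, 0.0, 0.0] ee [ 543.  -201.3   12.6]
```

Emit:
move_arm([
  {"x":0.01,"y":-0.03,"z":0.19,"wx":0,"wy":0,"wz":0,"grip":1},
  {"x":0.01,"y":-0.03,"z":0.19,"wx":0.29,"wy":0,"wz":0,"grip":1},
  {"x":0.01,"y":-0.03,"z":0.19,"wx":0.29,"wy":0,"wz":0,"grip":1},
  {"x":0.01,"y":-0.03,"z":0.19,"wx":0.29,"wy":0,"wz":0,"grip":1},
  {"x":0.01,"y":-0.03,"z":0.19,"wx":0.29,"wy":0,"wz":0,"grip":1},
])

```text
t: 17.6
ee_pos: [542.5, -209.9, 120.4]
tcp_rot: [3.137, -0.0, 1.555]
force: [-1.5, -1.7, 1.0]
finger_gap: 85.5
grasp_force: 0.0
```

Emit:
move_arm([
  {"x":0,"y":-0.13,"z":-0.04,"wx":0.356,"wy":0,"wz":0,"grip":1},
  {"x":0,"y":-0.13,"z":-0.04,"wx":0.356,"wy":0,"wz":0,"grip":1},
  {"x":0,"y":-0.13,"z":-0.04,"wx":0.356,"wy":0,"wz":0,"grip":1},
  {"x":0,"y":-0.13,"z":-0.04,"wx":0.356,"wy":0,"wz":0,"grip":1},
  {"x":0,"y":-0.13,"z":-0.04,"wx":0.356,"wy":0,"wz":0,"grip":1},
])

```text
t: 18.1
ee_pos: [541.6, -229.9, 107.3]
tcp_rot: [-3.135, -0.56, 1.56]
force: [-0.5, 0.4, -0.1]
finger_gap: 85.1
grasp_force: 0.0
```

Emit:
move_arm([
  {"x":0,"y":-0.13,"z":-0.04,"wx":0.356,"wy":0,"wz":0,"grip":1},
  {"x":0,"y":-0.13,"z":-0.04,"wx":0.356,"wy":0,"wz":0,"grip":1},
  {"x":0,"y":-0.13,"z":-0.04,"wx":0.356,"wy":0,"wz":0,"grip":1},
  {"x":0,"y":-0.13,"z":-0.04,"wx":0.356,"wy":0,"wz":0,"grip":1},
  {"x":0,"y":-0.13,"z":-0.04,"wx":0.356,"wy":0,"wz":0,"grip":1},
])

```text
t: 18.6
ee_pos: [542.3, -250.9, 97.8]
tcp_rot: [-3.121, -1.122, 1.551]
force: [-0.5, -0.0, -0.3]
finger_gap: 85.4
grasp_force: 0.0
```

```bash
python3 log.py; cat >> h.py <<'E'
def ybox(n,img,mn=150,lo=(15,42,40)):
    return [cv2.boundingRect(b) for b in blobs(img,lo,(32,160,255),mn)]
def lying(cm,x,yfoot,up=4):
    P=[]
    for s,r in((0,30),(67,34.5)):
        zc=30+s*np.sin(np.radians(up)); y=yfoot+s*np.cos(np.radians(up))
        P.append(pr(cm,np.c_[x+r*np.cos(TH),0*TH+y,zc+r*np.sin(TH)]))
    P=np.vstack(P); return P.min(0).round().tolist(),P.max(0).round().tolist()
E
python3 - <<'E'
from plan import *
from h import *
seq([((543,-302,62),64),((543,-239,31),64)])
for n in("wrist","top","scene"):
    im=imaging.grab_frame(n); cv2.imwrite(f"pics/{n}11.png",im[:,:,::-1])
    print(n,"boxes(x,y,w,h)",ybox(n,im),"pred lying",lying(cam(n),543,-259))
E
```

```text
{'t': 18.6, 'q': [0.651, 1.019, 0.157, 1.368, -0.818, 1.742, 1.092], 'ee_pos': [542.324, -250.919, 97.761], 'tcp_rot': [-3.121, -1.122, 1.551], 'finger_gap': 85.394}
-> (543, -302, 62) 64 rows 1.1 calls 1 each: xyz [0.003, -0.067, -0.271] w [-0.003, -0.006, 0.001] ee [ 543.  -264.3   43.6]
-> (543, -239, 31) 64 rows 1.4 calls 1 each: xyz [0.0, 0.315, -0.155] w [0.0, 0.0, 0.0] ee [ 543.  -201.3   12.6]
wrist boxes(x,y,w,h) [(195, 258, 95, 139), (432, 163, 58, 60), (295, 151, 77, 94), (450, 107, 54, 21), (297, 5, 44, 18)] pred lying ([271.0, 252.0], [375.0, 404.0])
top boxes(x,y,w,h) [(381, 254, 43, 37), (0, 227, 47, 98), (308, 218, 36, 39), (306, 163, 23, 31), (61, 95, 48, 45), (148, 37, 28, 37), (205, 29, 41, 32), (169, 0, 41, 88)] pred lying ([381.0, 223.0], [421.0, 259.0])
scene boxes(x,y,w,h) [(366, 278, 56, 56), (326, 233, 34, 29), (0, 51, 110, 86), (205, 11, 21, 46)] pred lying ([384.0, 251.0], [441.0, 309.0])
```

The cup rolled about 60 mm in -x after release, so I'm fitting its pose.

```bash
cat >> h.py <<'E'
def lymask(cm,x,y,yaw,up=4):
    # axis centre (mid) x,y ; yaw of axis (foot->mouth) in deg
    d=np.array([np.cos(np.radians(yaw)),np.sin(np.radians(yaw)),0]); n=np.array([-d[1],d[0],0]); P=[]
    u=d*np.cos(np.radians(up))+[0,0,np.sin(np.radians(up))]; v=np.cross(u,n)
    for s,r in((-33.5,30),(33.5,34.5)):
        C=np.array([x,y,32.3])+s*u
        P.append(pr(cm,C+r*(np.cos(TH)[:,None]*n+np.sin(TH)[:,None]*v)))
    P=np.vstack(P).astype(np.float32); m=np.zeros((480,640),np.uint8)
    cv2.fillConvexPoly(m,(cv2.convexHull(P)*16).astype(np.int32).reshape(-1,2),255,lineType=cv2.LINE_AA,shift=4); return m/255.
def fitlying(ims,g):
    M=[]
    for n,im in ims.items():
        cm=cam(n); m=cv2.inRange(cv2.cvtColor(im,cv2.COLOR_RGB2HSV),np.array((15,42,30)),np.array((32,170,255)))
        m=cv2.morphologyEx(m,cv2.MORPH_CLOSE,np.ones((5,5))); _,lab=cv2.connectedComponents(m)
        ov=lab[lymask(cm,*g)>.5]; ov=ov[ov>0]; mm=(lab==np.bincount(ov).argmax())*1.; M.append((cm,mm))
    f=lambda q:sum(np.abs(lymask(cm,*q)-mm).sum()/mm.sum() for cm,mm in M)
    best=None
    for dy in(-30,-10,10,30):
        r=minimize(f,[g[0],g[1],g[2]+dy],method="Nelder-Mead",options=dict(initial_simplex=[[g[0],g[1],g[2]+dy],[g[0]+10,g[1],g[2]+dy],[g[0],g[1]+10,g[2]+dy],[g[0],g[1],g[2]+dy+12]]))
        if best is None or r.fun<best.fun: best=r
    return best.x.round(1),round(best.fun,3),[int(m.sum()) for _,m in M]
E
python3 - <<'E'
from h import *
ims={n:cv2.imread(f"pics/{n}11.png")[:,:,::-1].copy() for n in("wrist","top","scene")}
print(fitlying(ims,(487,-225,90)),fitlying({k:ims[k] for k in("top","scene")},(487,-225,90)),fitlying({k:ims[k] for k in("wrist",)},(487,-225,90)))
print(dishes("top",ims["top"]),dishes("scene",ims["scene"]))
O=np.zeros((500,800,3),np.uint8);O[:,:400]=cv2.resize(ims["wrist"][200:440,150:342],(400,500));O[:,400:]=cv2.resize(ims["scene"][240:365,340:440],(400,500));cv2.imwrite("pics/m11.png",O[:,:,::-1])
E
```

```text
(array([ 488.9, -222.6,   95.9]), np.float64(1.628), [6026, 1355, 1887]) (array([ 485.5, -224.6,   98.5]), np.float64(0.203), [1355, 1887]) (array([ 493.6, -220.3,  100.9]), np.float64(1.237), [6026])
[((428.3277587890625, -68.43019104003906), (82.41543579101562, 55.24166488647461), 88.53931427001953), ((449.6792907714844, -298.6092224121094), (83.29862976074219, 57.442867279052734), 86.57717895507812)] [((448.272705078125, -300.31304931640625), (83.52777099609375, 62.32673645019531), 86.8874282836914), ((426.02166748046875, -74.18812561035156), (73.10316467285156, 60.94169998168945), 89.32219696044922)]
```

View pics/m11.png

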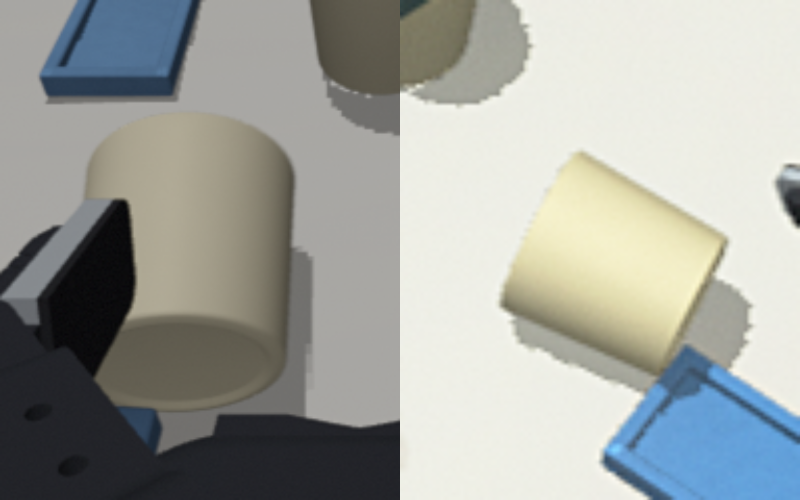

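The cup lies stably at (485.5,-224.6), foot towards -y, axis yaw about 98°, just touching the dish corner. I'll grasp it along its own axis.

```bash
python3 - <<'E'
from plan import *
seq([((496,-298,105),60),((496,-298,68),60),((487.6,-237.9,32),60)],dyaw=8)
E
```

```text
-> (496, -298, 105) 60 rows 1.2 calls 1 each: xyz [-0.272, -0.06, -0.098] w [-0.045, -0.003, 0.088] ee [ 490.9 -262.    84. ]
-> (496, -298, 68) 60 rows 0.7 calls 1 each: xyz [0.0, 0.0, -0.185] w [0.0, 0.0, 0.0] ee [ 490.9 -262.    47. ]
-> (487.6, -237.9, 32) 60 rows 1.4 calls 1 each: xyz [-0.042, 0.301, -0.18] w [0.0, 0.0, 0.0] ee [ 482.5 -201.9   11. ]
```

Emit:
move_arm([
  {"x":-0.272,"y":-0.06,"z":-0.098,"wx":-0.045,"wy":0,"wz":0.088,"grip":1},
  {"x":-0.272,"y":-0.06,"z":-0.098,"wx":-0.045,"wy":0,"wz":0.088,"grip":1},
  {"x":-0.272,"y":-0.06,"z":-0.098,"wx":-0.045,"wy":0,"wz":0.088,"grip":1},
  {"x":-0.272,"y":-0.06,"z":-0.2,"wx":-0.045,"wy":0,"wz":0.088,"grip":1},
  {"x":-0.272,"y":-0.06,"z":-0.28,"wx":-0.045,"wy":0,"wz":0.088,"grip":1},
])

```text
t: 19.25
ee_pos: [491.1, -263.3, 46.3]
tcp_rot: [-3.136, -1.049, 1.702]
force: [-0.3, 0.3, -0.1]
finger_gap: 85.1
grasp_force: 0.0
```

```bash
python3 log.py; python3 - <<'E'
from plan import *
from h import *
seq([((487.6,-237.9,32),60)],dyaw=8)
im={n:imaging.grab_frame(n) for n in("wrist","top","scene")}
print(fitlying({k:im[k] for k in("top",)},(487,-225,95)),fitlying({k:im[k] for k in("scene",)},(487,-225,95)),ybox("wrist",im["wrist"]))
c=cam("wrist"); P=lymask(c,485.5,-224.6,98)>.5; ys,xs=np.nonzero(P); print(xs.min(),xs.max(),ys.min(),ys.max())
E
```

```text
{'t': 19.25, 'q': [0.646, 1.051, 0.18, 1.391, -0.684, 1.694, 1.233], 'ee_pos': [491.134, -263.269, 46.283], 'tcp_rot': [-3.136, -1.049, 1.702], 'finger_gap': 85.091}
-> (487.6, -237.9, 32) 60 rows 1.4 calls 1 each: xyz [-0.043, 0.307, -0.176] w [-0.001, -0.002, 0.002] ee [ 482.5 -201.9   11. ]
(array([ 482.2, -224. ,   94.4]), np.float64(0.107), [1363]) (array([ 483.5, -225. ,   99.5]), np.float64(0.083), [1882]) [(258, 176, 116, 151), (534, 105, 89, 71), (384, 80, 94, 106), (0, 36, 37, 15), (585, 30, 55, 23)]
267 386 162 327
```

Emit:
move_arm([
  {"x":-0.04,"y":0.08,"z":-0.045,"wx":0,"wy":0,"wz":0,"grip":1},
  {"x":-0.06,"y":0.16,"z":-0.09,"wx":0,"wy":0,"wz":0,"grip":1},
  {"x":-0.06,"y":0.24,"z":-0.135,"wx":0,"wy":0,"wz":0,"grip":1},
  {"x":-0.06,"y":0.307,"z":-0.176,"wx":0,"wy":0,"wz":0,"grip":1},
  {"x":-0.06,"y":0.307,"z":-0.176,"wx":0,"wy":0,"wz":0,"grip":1},
])

```text
t: 19.9
ee_pos: [478.1, -199.8, 11.4]
tcp_rot: [-3.132, -1.053, 1.702]
force: [0.7, 0.2, 0.7]
finger_gap: 84.9
grasp_force: 0.0
```

Emit:
move_arm([
  {"x":0,"y":0,"z":0,"wx":0,"wy":0,"wz":0,"grip":0},
  {"x":0,"y":0,"z":0,"wx":0,"wy":0,"wz":0,"grip":0},
  {"x":0,"y":0,"z":0,"wx":0,"wy":0,"wz":0,"grip":0},
  {"x":0,"y":0,"z":0,"wx":0,"wy":0,"wz":0,"grip":0},
], force=50)

```text
t: 20.3
ee_pos: [478.6, -203.5, 12.6]
tcp_rot: [-3.136, -1.048, 1.702]
force: [1.3, -3.3, 4.3]
finger_gap: 62.2
grasp_force: 54.6
```

```bash
python3 log.py; python3 - <<'E'
from plan import *
from h import *
seq([((480,-220,150),40)],dyaw=8)
im={n:imaging.grab_frame(n) for n in("scene","top")}
for n in im: cv2.imwrite(f"pics/{n}12.png",im[n][:,:,::-1]); print(ybox(n,im[n]))
E
```

```text
{'t': 20.3, 'q': [0.603, 1.042, 0.156, 1.528, -0.712, 1.568, 1.273], 'ee_pos': [478.644, -203.525, 12.566], 'tcp_rot': [-3.136, -1.048, 1.702], 'finger_gap': 62.178}
-> (480, -220, 150) 40 rows 2.3 calls 1 each: xyz [-0.012, 0.051, 0.526] w [-0.221, -0.032, 0.003] ee [ 476.2 -193.3  117.8]
[(364, 279, 57, 46), (323, 222, 39, 39), (0, 51, 110, 85), (205, 11, 21, 46), (327, 0, 19, 47)]
[(380, 256, 44, 38), (0, 226, 47, 101), (307, 218, 37, 39), (306, 172, 23, 22), (61, 95, 48, 45), (122, 37, 53, 38), (168, 0, 78, 87)]
```

Gripped at gap 62.2. Before carrying, I'll check the tray geometry against the earlier top image.

```bash
python3 - <<'E'
from plan import *
from h import *
c=cam("top"); q=lambda u,v:(160+u/2.8,160+v*168/470)
for nm,(u,v),z in (("frontwall R",(325,380),26),("frontwall mid",(220,378),26),("deck R",(335,255),30),("deck L",(42,247),30),("traywall R",(329,300),18),("bar",(180,429),25)): print(nm,w(c,q(u,v),z).round(1))
o=(490.8,107.9); ax=np.array([.9986,-.052]); ay=np.array([.052,.9986])
for nm,(a,b) in (("FR in",(-43,-93)),("deckR",(42,-105)),("deckL",(42,105))): print(nm,np.array(o)+a*ax+b*ay)
seq([((480,-215,150),40),((485,-60,160),5),((488,58,160),-34),((488,58,75),-34),((488,58,57),-34)],dyaw=-3)
E
```

```text
frontwall R [443.9  15.1  26. ]
frontwall mid [447.1  86.3  26. ]
deck R [529.1   7.3  30. ]
deck L [540.  209.2  30. ]
traywall R [499.7  12.8  18. ]
bar [413.6 113.1  25. ]
FR in [443.0242  17.2662]
deckR [527.2812   0.863 ]
deckL [538.2012 210.569 ]
-> (480, -215, 150) 40 rows 2.6 calls 1 each: xyz [0.014, 0.077, 0.526] w [-0.223, -0.011, -0.118] ee [ 481.4 -188.   117.8]
-> (485, -60, 160) 5 rows 4.1 calls 1 each: xyz [0.019, 0.658, 0.002] w [-0.388, 0.02, -0.0] ee [485.2 -56.3 118.2]
-> (488, 58, 160) -34 rows 4.5 calls 1 each: xyz [0.008, 0.454, 0.035] w [-0.433, 0.023, 0.0] ee [486.8  34.5 125.2]
-> (488, 58, 75) -34 rows 1.7 calls 1 each: xyz [0.0, 0.0, -0.425] w [0.0, 0.0, 0.0] ee [486.8  34.5  40.2]
-> (488, 58, 57) -34 rows 0.4 calls 1 each: xyz [0.0, 0.0, -0.09] w [0.0, 0.0, 0.0] ee [486.8  34.5  22.2]
```

Emit:
move_arm([
  {"x":0,"y":0.02,"z":0.2,"wx":0,"wy":0,"wz":0,"grip":0},
  {"x":0.014,"y":0.077,"z":0.4,"wx":-0.223,"wy":-0.011,"wz":-0.118,"grip":0},
  {"x":0.014,"y":0.077,"z":0.526,"wx":-0.223,"wy":-0.011,"wz":-0.118,"grip":0},
  {"x":0.014,"y":0.077,"z":0.526,"wx":-0.223,"wy":-0.011,"wz":-0.118,"grip":0},
  {"x":0.014,"y":0.077,"z":0.526,"wx":-0.223,"wy":-0.011,"wz":-0.118,"grip":0},
])

```text
t: 20.9
ee_pos: [480.9, -185.6, 119.5]
tcp_rot: [3.139, -0.697, 1.523]
force: [0.8, -0.2, -1.6]
finger_gap: 62.2
grasp_force: 55.0
```

Emit:
move_arm([
  {"x":0.02,"y":0.658,"z":0,"wx":-0.388,"wy":0.02,"wz":0,"grip":0},
  {"x":0.02,"y":0.658,"z":0,"wx":-0.388,"wy":0.02,"wz":0,"grip":0},
  {"x":0.02,"y":0.658,"z":0,"wx":-0.388,"wy":0.02,"wz":0,"grip":0},
  {"x":0.02,"y":0.658,"z":0,"wx":-0.388,"wy":0.02,"wz":0,"grip":0},
  {"x":0.02,"y":0.658,"z":0,"wx":-0.388,"wy":0.02,"wz":0,"grip":0},
])

```text
t: 21.4
ee_pos: [484.9, -47.9, 116.2]
tcp_rot: [-3.137, -0.089, 1.533]
force: [0.3, 0.5, -1.3]
finger_gap: 62.4
grasp_force: 55.0
```

Emit:
move_arm([
  {"x":0.01,"y":0.454,"z":0.035,"wx":-0.433,"wy":0.023,"wz":0,"grip":0},
  {"x":0.01,"y":0.454,"z":0.035,"wx":-0.433,"wy":0.023,"wz":0,"grip":0},
  {"x":0.01,"y":0.454,"z":0.035,"wx":-0.433,"wy":0.023,"wz":0,"grip":0},
  {"x":0.01,"y":0.454,"z":0.035,"wx":-0.433,"wy":0.023,"wz":0,"grip":0},
  {"x":0.01,"y":0.454,"z":0.035,"wx":-0.433,"wy":0.023,"wz":0,"grip":0},
])

```text
t: 21.9
ee_pos: [487.6, 35.3, 124.0]
tcp_rot: [-3.137, 0.557, 1.52]
force: [-0.6, -1.0, -3.0]
finger_gap: 62.2
grasp_force: 55.1
```

```bash
python3 log.py; python3 - <<'E'
from plan import *
from h import *
seq([((489,58,75),-34),((489,58,57),-34)],dyaw=-3)
im={n:imaging.grab_frame(n) for n in("scene","top","wrist")}
for n in im: cv2.imwrite(f"pics/{n}13.png",im[n][:,:,::-1])
o=get_obs(); R=side(-34,-3); g=o["ee_pos"]-42*R.apply([0,0,1]); print("g",g)
for n in("scene","top"): print(n,cups(n,im[n],[(g[0],g[1])],flip=True,z0=g[2]-49))
E
```

```text
{'t': 21.9, 'q': [-0.913, 0.53, 0.577, 2.007, 0.278, 0.94, -0.613], 'ee_pos': [487.565, 35.284, 123.964], 'tcp_rot': [-3.137, 0.557, 1.52], 'finger_gap': 62.209}
-> (489, 58, 75) -34 rows 1.7 calls 1 each: xyz [0.001, -0.004, -0.419] w [-0.023, -0.001, 0.001] ee [487.8  34.5  40.2]
-> (489, 58, 57) -34 rows 0.4 calls 1 each: xyz [0.0, 0.0, -0.09] w [0.0, 0.0, 0.0] ee [487.8  34.5  22.2]
g [487.43396232  60.21664399 156.30541955]
scene [([492.5, 57.9], 859, 1369)]
top [([487.9, 58.6], 224, 1314)]
```

Emit:
move_arm([
  {"x":0.001,"y":-0.004,"z":-0.2,"wx":-0.023,"wy":0,"wz":0,"grip":0},
  {"x":0.001,"y":-0.004,"z":-0.38,"wx":-0.023,"wy":0,"wz":0,"grip":0},
  {"x":0.001,"y":-0.004,"z":-0.45,"wx":-0.023,"wy":0,"wz":0,"grip":0},
  {"x":0.001,"y":-0.004,"z":-0.48,"wx":-0.023,"wy":0,"wz":0,"grip":0},
  {"x":0.001,"y":-0.004,"z":-0.48,"wx":-0.023,"wy":0,"wz":0,"grip":0},
])

```text
t: 22.55
ee_pos: [487.3, 33.0, 28.3]
tcp_rot: [-3.14, 0.587, 1.515]
force: [0.4, 0.4, -1.7]
finger_gap: 62.3
grasp_force: 55.5
```

Emit:
move_arm([
  {"x":0,"y":0,"z":-0.005,"wx":0,"wy":0,"wz":0,"grip":0},
  {"x":0,"y":0,"z":-0.01,"wx":0,"wy":0,"wz":0,"grip":0},
  {"x":0,"y":0,"z":-0.01,"wx":0,"wy":0,"wz":0,"grip":0},
])

```text
t: 22.85
ee_pos: [487.6, 35.0, 26.8]
tcp_rot: [3.142, 0.585, 1.517]
force: [-0.1, -0.4, -1.8]
finger_gap: 62.2
grasp_force: 55.5
```

Emit:
move_arm([
  {"x":0,"y":0,"z":-0.005,"wx":0,"wy":0,"wz":0,"grip":0},
  {"x":0,"y":0,"z":-0.01,"wx":0,"wy":0,"wz":0,"grip":0},
  {"x":0,"y":0,"z":-0.01,"wx":0,"wy":0,"wz":0,"grip":0},
])

```text
t: 23.15
ee_pos: [487.1, 34.8, 24.0]
tcp_rot: [-3.14, 0.586, 1.518]
force: [-0.1, -0.1, -1.8]
finger_gap: 62.0
grasp_force: 55.5
```

Emit:
move_arm([
  {"x":0,"y":0,"z":-0.005,"wx":0,"wy":0,"wz":0,"grip":0},
  {"x":0,"y":0,"z":-0.01,"wx":0,"wy":0,"wz":0,"grip":0},
  {"x":0,"y":0,"z":-0.01,"wx":0,"wy":0,"wz":0,"grip":0},
])

```text
t: 23.45
ee_pos: [487.0, 34.6, 21.9]
tcp_rot: [-3.14, 0.587, 1.518]
force: [0.6, 0.2, -1.7]
finger_gap: 62.2
grasp_force: 55.5
```

Emit:
move_arm([
  {"x":0,"y":0,"z":-0.005,"wx":0,"wy":0,"wz":0,"grip":0},
  {"x":0,"y":0,"z":-0.01,"wx":0,"wy":0,"wz":0,"grip":0},
  {"x":0,"y":0,"z":-0.01,"wx":0,"wy":0,"wz":0,"grip":0},
])

```text
t: 23.75
ee_pos: [487.3, 34.6, 20.7]
tcp_rot: [-3.14, 0.587, 1.518]
force: [-0.0, 1.9, 5.4]
finger_gap: 62.2
grasp_force: 56.3
```

Emit:
move_arm([
  {"x":0,"y":0,"z":-0.004,"wx":0,"wy":0,"wz":0,"grip":0},
  {"x":0,"y":0,"z":-0.004,"wx":0,"wy":0,"wz":0,"grip":0.9},
  {"x":0,"y":0,"z":-0.004,"wx":0,"wy":0,"wz":0,"grip":0.9},
  {"x":0,"y":0,"z":-0.004,"wx":0,"wy":0,"wz":0,"grip":0.9},
])

```text
t: 24.15
ee_pos: [487.1, 34.5, 19.2]
tcp_rot: [-3.14, 0.587, 1.518]
force: [-0.1, -0.7, 0.0]
finger_gap: 76.8
grasp_force: 0.0
```

Emit:
move_arm([
  {"x":0,"y":0.05,"z":0.08,"wx":0,"wy":0,"wz":0,"grip":0.9},
  {"x":0,"y":0.13,"z":0.2,"wx":0,"wy":0,"wz":0,"grip":0.9},
  {"x":0,"y":0.25,"z":0.38,"wx":0,"wy":0,"wz":0,"grip":0.9},
  {"x":0,"y":0.36,"z":0.55,"wx":0,"wy":0,"wz":0,"grip":0.9},
  {"x":0,"y":0.36,"z":0.55,"wx":0,"wy":0,"wz":0,"grip":0.9},
])

```text
t: 24.65
ee_pos: [489.8, 111.2, 132.2]
tcp_rot: [3.136, 0.58, 1.519]
force: [-0.3, 0.7, 0.1]
finger_gap: 76.6
grasp_force: 0.0
```

```bash
python3 log.py; python3 - <<'E'
from plan import *
from h import *
seq([((520,-60,170),0),((549,-137,110),60),((549,-137,40),60),((549,-82,40),60)])
im={n:imaging.grab_frame(n) for n in("scene","top")}
for n in im: cv2.imwrite(f"pics/{n}14.png",im[n][:,:,::-1]); print(n,cups(n,im[n],[(488,58)],flip=True,z0=8),cups(n,im[n],[(550,-82)]),dishes(n,im[n]))
E
```

```text
{'t': 24.65, 'q': [-1.007, 0.569, 0.549, 1.916, 0.241, 1.048, -0.691], 'ee_pos': [489.815, 111.204, 132.179], 'tcp_rot': [3.136, 0.58, 1.519], 'finger_gap': 76.555}
-> (520, -60, 170) 0 rows 3.9 calls 1 each: xyz [0.151, -0.856, -0.021] w [0.369, -0.006, 0.031] ee [520. -60. 128.]
-> (549, -137, 110) 60 rows 7.0 calls 2 each: xyz [0.072, -0.102, -0.098] w [0.333, -0.0, 0.0] ee [ 549.  -100.6   89. ]
-> (549, -137, 40) 60 rows 1.4 calls 1 each: xyz [0.0, 0.0, -0.35] w [0.0, 0.0, 0.0] ee [ 549.  -100.6   19. ]
-> (549, -82, 40) 60 rows 1.1 calls 1 each: xyz [0.0, 0.275, 0.0] w [0.0, 0.0, 0.0] ee [549.  -45.6  19. ]
scene [([488.8, 56.3], 131, 1742)] [([551.9, -81.7], 113, 1781)] [((448.0975036621094, -300.6014099121094), (83.5909652709961, 62.46017837524414), 86.8794174194336), ((425.9796142578125, -68.96683502197266), (83.2739486694336, 60.811222076416016), 89.58241271972656)]
top [([487.7, 56.3], 60, 1116)] [([549.4, -81.7], 53, 1108)] [((428.3272705078125, -68.44929504394531), (82.45366668701172, 55.24166488647461), 88.53931427001953), ((449.5331115722656, -298.80145263671875), (83.9325942993164, 57.39344787597656), 86.89884185791016)]
```

cup_b is mouth-down and flat at (488,56) in the tray, with an excellent silhouette fit in both views. Now the other cup.

Emit:
move_arm([
  {"x":0.151,"y":-0.856,"z":0,"wx":0.369,"wy":-0.006,"wz":0.031,"grip":1},
  {"x":0.151,"y":-0.856,"z":0,"wx":0.369,"wy":-0.006,"wz":0.031,"grip":1},
  {"x":0.151,"y":-0.856,"z":0,"wx":0.369,"wy":-0.006,"wz":0.031,"grip":1},
  {"x":0.151,"y":-0.856,"z":0,"wx":0.369,"wy":-0.006,"wz":0.031,"grip":1},
  {"x":0.151,"y":-0.856,"z":0,"wx":0.369,"wy":-0.006,"wz":0.031,"grip":1},
])

```text
t: 25.25
ee_pos: [515.8, -72.1, 128.8]
tcp_rot: [-3.134, 0.006, 1.559]
force: [-0.1, 0.2, 0.2]
finger_gap: 85.3
grasp_force: 0.0
```

Emit:
move_arm([
  {"x":0.077,"y":-0.11,"z":-0.08,"wx":0.333,"wy":0,"wz":0,"grip":1},
  {"x":0.077,"y":-0.11,"z":-0.08,"wx":0.333,"wy":0,"wz":0,"grip":1},
  {"x":0.077,"y":-0.11,"z":-0.08,"wx":0.333,"wy":0,"wz":0,"grip":1},
  {"x":0.077,"y":-0.11,"z":-0.08,"wx":0.333,"wy":0,"wz":0,"grip":1},
  {"x":0.077,"y":-0.11,"z":-0.08,"wx":0.333,"wy":0,"wz":0,"grip":1},
])

```text
t: 25.75
ee_pos: [530.1, -91.4, 109.9]
tcp_rot: [-3.126, -0.516, 1.557]
force: [0.6, -0.4, 0.8]
finger_gap: 85.0
grasp_force: 0.0
```

Emit:
move_arm([
  {"x":0.077,"y":-0.11,"z":-0.08,"wx":0.333,"wy":0,"wz":0,"grip":1},
  {"x":0.077,"y":-0.11,"z":-0.08,"wx":0.333,"wy":0,"wz":0,"grip":1},
  {"x":0.077,"y":-0.11,"z":-0.08,"wx":0.333,"wy":0,"wz":0,"grip":1},
  {"x":0.077,"y":-0.11,"z":-0.08,"wx":0.333,"wy":0,"wz":0,"grip":1},
  {"x":0.077,"y":-0.11,"z":-0.08,"wx":0.333,"wy":0,"wz":0,"grip":1},
])

```text
t: 26.25
ee_pos: [546.0, -108.8, 93.6]
tcp_rot: [-3.117, -1.04, 1.555]
force: [0.4, 0.4, 0.0]
finger_gap: 85.5
grasp_force: 0.0
```

```bash
python3 log.py; python3 - <<'E'
from plan import *
from h import *
seq([((551,-138,40),60),((551,-82,40),60)])
im=imaging.grab_frame("wrist"); c=cam("wrist"); print(ybox("wrist",im))
m=cupmask(c,551,-82)>.5; ys,xs=np.nonzero(m); print(xs.min(),xs.max(),ys.min(),ys.max())
E
```

```text
{'t': 26.25, 'q': [0.523, 0.868, 0.067, 1.651, -0.85, 1.466, 1.068], 'ee_pos': [546.026, -108.77, 93.637], 'tcp_rot': [-3.117, -1.04, 1.555], 'finger_gap': 85.519}
-> (551, -138, 40) 60 rows 1.5 calls 1 each: xyz [0.025, 0.036, -0.373] w [0.005, -0.008, -0.003] ee [ 551.  -101.6   19. ]
-> (551, -82, 40) 60 rows 1.1 calls 1 each: xyz [0.0, 0.28, 0.0] w [0.0, 0.0, 0.0] ee [551.  -45.6  19. ]
[(278, 303, 110, 75), (470, 254, 98, 73), (277, 240, 112, 87), (519, 186, 91, 56), (221, 144, 79, 80)]
271 391 238 381
```

Emit:
move_arm([
  {"x":0.025,"y":0.01,"z":-0.2,"wx":0.005,"wy":-0.008,"wz":0,"grip":1},
  {"x":0.025,"y":0.03,"z":-0.36,"wx":0.005,"wy":-0.008,"wz":0,"grip":1},
  {"x":0.025,"y":0.036,"z":-0.36,"wx":0.005,"wy":-0.008,"wz":0,"grip":1},
  {"x":0.025,"y":0.18,"z":-0.36,"wx":0.005,"wy":-0.008,"wz":0,"grip":1},
  {"x":0.025,"y":0.316,"z":-0.36,"wx":0.005,"wy":-0.008,"wz":0,"grip":1},
])

```text
t: 26.8
ee_pos: [554.0, -44.2, 27.3]
tcp_rot: [3.122, -1.044, 1.595]
force: [1.4, 0.8, 0.4]
finger_gap: 85.7
grasp_force: 0.0
```

Emit:
move_arm([
  {"x":0,"y":0,"z":0,"wx":0,"wy":0,"wz":0,"grip":1},
  {"x":0,"y":0,"z":0,"wx":0,"wy":0,"wz":0,"grip":0},
  {"x":0,"y":0,"z":0,"wx":0,"wy":0,"wz":0,"grip":0},
  {"x":0,"y":0,"z":0,"wx":0,"wy":0,"wz":0,"grip":0},
])

```text
t: 27.2
ee_pos: [553.4, -45.8, 27.6]
tcp_rot: [3.123, -1.048, 1.594]
force: [-2.4, 0.1, 6.6]
finger_gap: 66.2
grasp_force: 53.9
```

```bash
python3 log.py; python3 - <<'E'
from plan import *
seq([((540,-120,120),30),((530,-150,120),0),((530,-150,80),-26),((530,-150,39),-26)])
E
```

```text
{'t': 27.2, 'q': [0.473, 0.949, 0.018, 1.706, -0.923, 1.326, 1.148], 'ee_pos': [553.389, -45.78, 27.589], 'tcp_rot': [3.123, -1.048, 1.594], 'finger_gap': 66.15}
-> (540, -120, 120) 30 rows 3.5 calls 1 each: xyz [-0.067, -0.266, 0.28] w [-0.334, 0.005, -0.006] ee [540.  -99.   83.6]
-> (530, -150, 120) 0 rows 3.5 calls 1 each: xyz [-0.05, -0.255, -0.028] w [-0.333, 0.0, -0.0] ee [ 530. -150.   78.]
-> (530, -150, 80) -26 rows 3.0 calls 1 each: xyz [0.0, -0.092, -0.179] w [-0.289, -0.0, -0.0] ee [ 530.  -168.4   42.3]
-> (530, -150, 39) -26 rows 0.8 calls 1 each: xyz [0.0, 0.0, -0.205] w [0.0, 0.0, 0.0] ee [ 530.  -168.4    1.3]
```

Emit:
move_arm([
  {"x":0,"y":0,"z":0.15,"wx":0,"wy":0,"wz":0,"grip":0},
  {"x":-0.067,"y":-0.266,"z":0.28,"wx":-0.334,"wy":0.005,"wz":-0.006,"grip":0},
  {"x":-0.067,"y":-0.266,"z":0.28,"wx":-0.334,"wy":0.005,"wz":-0.006,"grip":0},
  {"x":-0.067,"y":-0.266,"z":0.28,"wx":-0.334,"wy":0.005,"wz":-0.006,"grip":0},
  {"x":-0.067,"y":-0.266,"z":0.28,"wx":-0.334,"wy":0.005,"wz":-0.006,"grip":0},
])

```text
t: 27.7
ee_pos: [541.2, -99.2, 84.3]
tcp_rot: [3.137, -0.516, 1.571]
force: [0.1, -0.0, -2.2]
finger_gap: 66.0
grasp_force: 56.7
```

Emit:
move_arm([
  {"x":-0.05,"y":-0.255,"z":-0.028,"wx":-0.333,"wy":0,"wz":0,"grip":0},
  {"x":-0.05,"y":-0.255,"z":-0.028,"wx":-0.333,"wy":0,"wz":0,"grip":0},
  {"x":-0.05,"y":-0.255,"z":-0.028,"wx":-0.333,"wy":0,"wz":0,"grip":0},
  {"x":-0.05,"y":-0.255,"z":-0.028,"wx":-0.333,"wy":0,"wz":0,"grip":0},
  {"x":-0.05,"y":-0.255,"z":-0.028,"wx":-0.333,"wy":0,"wz":0,"grip":0},
])

```text
t: 28.2
ee_pos: [530.3, -146.0, 76.4]
tcp_rot: [3.141, -0.0, 1.574]
force: [0.5, -0.0, -2.8]
finger_gap: 66.0
grasp_force: 56.6
```

Emit:
move_arm([
  {"x":0,"y":-0.092,"z":-0.179,"wx":-0.289,"wy":0,"wz":0,"grip":0},
  {"x":0,"y":-0.092,"z":-0.179,"wx":-0.289,"wy":0,"wz":0,"grip":0},
  {"x":0,"y":-0.092,"z":-0.179,"wx":-0.289,"wy":0,"wz":0,"grip":0},
  {"x":0,"y":-0.092,"z":-0.179,"wx":-0.289,"wy":0,"wz":0,"grip":0},
  {"x":0,"y":-0.092,"z":-0.179,"wx":-0.289,"wy":0,"wz":0,"grip":0},
])

```text
t: 28.7
ee_pos: [530.1, -166.3, 39.1]
tcp_rot: [-3.14, 0.455, 1.573]
force: [0.5, -1.0, -1.1]
finger_gap: 66.0
grasp_force: 57.2
```

```bash
python3 log.py; python3 - <<'E'
from plan import *
seq([((530,-150,38),-26)])
E
```

```text
{'t': 28.7, 'q': [-0.609, 0.722, 0.765, 2.056, -0.042, 0.514, 0.052], 'ee_pos': [530.101, -166.324, 39.087], 'tcp_rot': [-3.14, 0.455, 1.573], 'finger_gap': 65.985}
-> (530, -150, 38) -26 rows 0.8 calls 1 each: xyz [-0.001, -0.01, -0.194] w [0.001, -0.001, -0.001] ee [ 5.300e+02 -1.684e+02  3.000e-01]
```

Emit:
move_arm([
  {"x":0,"y":0,"z":-0.1,"wx":0,"wy":0,"wz":0,"grip":0},
  {"x":0,"y":0,"z":-0.18,"wx":0,"wy":0,"wz":0,"grip":0},
  {"x":0,"y":0,"z":-0.2,"wx":0,"wy":0,"wz":0,"grip":0},
  {"x":0,"y":0,"z":-0.2,"wx":0,"wy":0,"wz":0,"grip":0},
])

```text
t: 29.1
ee_pos: [528.8, -170.0, -0.5]
tcp_rot: [-3.141, 0.454, 1.565]
force: [-0.7, -0.6, -2.0]
finger_gap: 66.3
grasp_force: 57.2
```

Emit:
move_arm([
  {"x":0,"y":0,"z":-0.005,"wx":0,"wy":0,"wz":0,"grip":0},
  {"x":0,"y":0,"z":-0.01,"wx":0,"wy":0,"wz":0,"grip":0},
  {"x":0,"y":0,"z":-0.01,"wx":0,"wy":0,"wz":0,"grip":0},
])

```text
t: 29.4
ee_pos: [529.9, -168.0, -1.8]
tcp_rot: [3.14, 0.454, 1.568]
force: [0.1, 0.1, -1.8]
finger_gap: 66.3
grasp_force: 57.2
```

Emit:
move_arm([
  {"x":0,"y":0,"z":-0.005,"wx":0,"wy":0,"wz":0,"grip":0},
  {"x":0,"y":0,"z":-0.007,"wx":0,"wy":0,"wz":0,"grip":0},
  {"x":0,"y":0,"z":-0.007,"wx":0,"wy":0,"wz":0,"grip":0},
])

```text
t: 29.7
ee_pos: [529.7, -167.7, -3.5]
tcp_rot: [3.141, 0.455, 1.569]
force: [0.4, 0.2, -1.5]
finger_gap: 65.8
grasp_force: 57.2
```

Emit:
move_arm([
  {"x":0,"y":0,"z":-0.005,"wx":0,"wy":0,"wz":0,"grip":0},
  {"x":0,"y":0,"z":-0.007,"wx":0,"wy":0,"wz":0,"grip":0},
  {"x":0,"y":0,"z":-0.007,"wx":0,"wy":0,"wz":0,"grip":0},
])

```text
t: 30.0
ee_pos: [529.9, -167.8, -4.6]
tcp_rot: [3.141, 0.454, 1.568]
force: [-1.6, 2.8, 3.4]
finger_gap: 65.9
grasp_force: 57.7
```

Emit:
move_arm([
  {"x":0,"y":0,"z":-0.004,"wx":0,"wy":0,"wz":0,"grip":0},
  {"x":0,"y":0,"z":-0.004,"wx":0,"wy":0,"wz":0,"grip":0},
])

```text
t: 30.2
ee_pos: [529.8, -167.8, -4.8]
tcp_rot: [3.141, 0.454, 1.568]
force: [-3.6, 4.5, 12.8]
finger_gap: 66.4
grasp_force: 58.6
```

Emit:
move_arm([
  {"x":0,"y":0,"z":0,"wx":0,"wy":0,"wz":0,"grip":0.8},
  {"x":0,"y":0,"z":0,"wx":0,"wy":0,"wz":0,"grip":0.82},
  {"x":0,"y":0,"z":0,"wx":0,"wy":0,"wz":0,"grip":0.85},
  {"x":0,"y":0,"z":0,"wx":0,"wy":0,"wz":0,"grip":0.9},
  {"x":0,"y":0,"z":0,"wx":0,"wy":0,"wz":0,"grip":0.9},
])

```text
t: 30.7
ee_pos: [529.7, -168.0, -5.9]
tcp_rot: [3.141, 0.455, 1.569]
force: [-0.8, 0.6, -0.7]
finger_gap: 77.1
grasp_force: 0.0
```

```bash
python3 log.py; python3 - <<'E'
from h import *
im={n:imaging.grab_frame(n) for n in("scene","top","wrist")}
for n in im: print(n,ybox(n,im[n])[:4],lying(cam(n),530,-198)); 
cv2.imwrite("pics/w15.png",im["wrist"][:,:,::-1])
E
```

```text
{'t': 30.7, 'q': [-0.567, 0.801, 0.709, 2.056, -0.076, 0.435, 0.041], 'ee_pos': [529.657, -168.048, -5.852], 'tcp_rot': [3.141, 0.455, 1.569], 'finger_gap': 77.062}
scene [(355, 241, 45, 55), (233, 194, 40, 53), (361, 154, 24, 44), (382, 56, 28, 11)] ([347.0, 239.0], [403.0, 295.0])
top [(238, 262, 35, 30), (357, 233, 31, 35), (0, 226, 42, 48), (61, 95, 48, 45)] ([350.0, 230.0], [389.0, 266.0])
wrist [(203, 232, 222, 180)] ([214.0, 238.0], [437.0, 471.0])
```

Emit:
move_arm([
  {"x":0,"y":0,"z":0,"wx":0,"wy":0,"wz":0,"grip":1},
  {"x":0,"y":0.05,"z":0.1,"wx":0,"wy":0,"wz":0,"grip":1},
  {"x":0,"y":0.12,"z":0.25,"wx":0,"wy":0,"wz":0,"grip":1},
  {"x":0,"y":0.2,"z":0.42,"wx":0,"wy":0,"wz":0,"grip":1},
  {"x":0,"y":0.28,"z":0.6,"wx":0,"wy":0,"wz":0,"grip":1},
])

```text
t: 31.35
ee_pos: [529.1, -111.6, 115.1]
tcp_rot: [-3.141, 0.455, 1.568]
force: [-0.0, -0.2, 0.2]
finger_gap: 85.4
grasp_force: 0.0
```

```bash
python3 log.py; python3 - <<'E'
from h import *
from plan import *
im={n:imaging.grab_frame(n) for n in("scene","top")}
for n in im: print(n,fitlying({n:im[n]},(528,-165,90)))
seq([((530,-190,165),10),((530,-240,110),60)])
E
```

```text
{'t': 31.35, 'q': [-0.797, 0.598, 0.875, 2.038, 0.012, 0.701, -0.026], 'ee_pos': [529.112, -111.604, 115.145], 'tcp_rot': [-3.141, 0.455, 1.568], 'finger_gap': 85.415}
scene (array([ 526. , -162. ,   92.2]), np.float64(0.077), [1839])
top (array([ 524.8, -161.1,   86.3]), np.float64(0.105), [1272])
-> (530, -190, 165) 10 rows 4.2 calls 1 each: xyz [-0.015, -0.366, 0.031] w [0.399, 0.005, 0.0] ee [ 530.  -182.7  123.6]
-> (530, -240, 110) 60 rows 5.8 calls 2 each: xyz [0.0, -0.052, -0.087] w [0.278, -0.0, 0.0] ee [ 530.  -203.6   89. ]
```

The second cup lies stably at (526,-162), axis along y.

Emit:
move_arm([
  {"x":-0.015,"y":-0.36,"z":0.07,"wx":0.399,"wy":0.005,"wz":0,"grip":1},
  {"x":-0.015,"y":-0.36,"z":0.07,"wx":0.399,"wy":0.005,"wz":0,"grip":1},
  {"x":-0.015,"y":-0.36,"z":0.07,"wx":0.399,"wy":0.005,"wz":0,"grip":1},
  {"x":-0.015,"y":-0.36,"z":0.07,"wx":0.399,"wy":0.005,"wz":0,"grip":1},
  {"x":-0.015,"y":-0.36,"z":0.07,"wx":0.399,"wy":0.005,"wz":0,"grip":1},
])

```text
t: 31.95
ee_pos: [526.5, -186.9, 129.2]
tcp_rot: [-3.137, -0.177, 1.566]
force: [-0.1, -0.2, -0.8]
finger_gap: 85.5
grasp_force: 0.0
```

Emit:
move_arm([
  {"x":0,"y":-0.06,"z":-0.087,"wx":0.278,"wy":0,"wz":0,"grip":1},
  {"x":0,"y":-0.06,"z":-0.087,"wx":0.278,"wy":0,"wz":0,"grip":1},
  {"x":0,"y":-0.06,"z":-0.087,"wx":0.278,"wy":0,"wz":0,"grip":1},
  {"x":0,"y":-0.06,"z":-0.087,"wx":0.278,"wy":0,"wz":0,"grip":1},
])

```text
t: 32.35
ee_pos: [523.7, -201.3, 107.2]
tcp_rot: [-3.126, -0.609, 1.556]
force: [-0.7, -0.6, -0.5]
finger_gap: 85.6
grasp_force: 0.0
```

Emit:
move_arm([
  {"x":0,"y":-0.05,"z":-0.087,"wx":0.278,"wy":0,"wz":0,"grip":1},
  {"x":0,"y":-0.05,"z":-0.087,"wx":0.278,"wy":0,"wz":0,"grip":1},
  {"x":0,"y":-0.05,"z":-0.087,"wx":0.278,"wy":0,"wz":0,"grip":1},
  {"x":0,"y":-0.05,"z":-0.087,"wx":0.278,"wy":0,"wz":0,"grip":1},
])

```text
t: 32.75
ee_pos: [524.0, -206.5, 88.2]
tcp_rot: [-3.114, -1.048, 1.55]
force: [-0.9, -0.2, -0.6]
finger_gap: 85.4
grasp_force: 0.0
```

```bash
python3 log.py; python3 - <<'E'
from h import *
from plan import *
seq([((527,-234,66),60),((527,-176.5,32),60)])
im=imaging.grab_frame("wrist"); c=cam("wrist"); m=lymask(c,526,-162,90)>.5; ys,xs=np.nonzero(m); print(ybox("wrist",im),xs.min(),xs.max(),ys.min(),ys.max())
E
```

```text
{'t': 32.75, 'q': [0.549, 0.944, 0.237, 1.529, -0.843, 1.641, 1.157], 'ee_pos': [523.985, -206.472, 88.23], 'tcp_rot': [-3.114, -1.048, 1.55], 'finger_gap': 85.383}
-> (527, -234, 66) 60 rows 0.9 calls 1 each: xyz [0.015, 0.044, -0.216] w [-0.0, -0.009, -0.002] ee [ 527.  -197.6   45. ]
-> (527, -176.5, 32) 60 rows 1.3 calls 1 each: xyz [0.0, 0.288, -0.17] w [0.0, 0.0, 0.0] ee [ 527.  -140.1   11. ]
[(276, 223, 99, 130), (466, 165, 76, 69), (501, 101, 66, 29), (261, 90, 62, 68)] 276 375 216 356
```

Emit:
move_arm([
  {"x":0.01,"y":0.044,"z":-0.2,"wx":0,"wy":-0.009,"wz":0,"grip":1},
  {"x":0.01,"y":0.1,"z":-0.25,"wx":0,"wy":-0.009,"wz":0,"grip":1},
  {"x":0.01,"y":0.22,"z":-0.32,"wx":0,"wy":-0.009,"wz":0,"grip":1},
  {"x":0.01,"y":0.332,"z":-0.386,"wx":0,"wy":-0.009,"wz":0,"grip":1},
  {"x":0.01,"y":0.332,"z":-0.386,"wx":0,"wy":-0.009,"wz":0,"grip":1},
])

```text
t: 33.3
ee_pos: [528.8, -133.2, 17.6]
tcp_rot: [3.124, -1.048, 1.599]
force: [-0.1, 0.2, -0.1]
finger_gap: 85.6
grasp_force: 0.0
```

Emit:
move_arm([
  {"x":0,"y":0,"z":0,"wx":0,"wy":0,"wz":0,"grip":0},
  {"x":0,"y":0,"z":0,"wx":0,"wy":0,"wz":0,"grip":0},
  {"x":0,"y":0,"z":0,"wx":0,"wy":0,"wz":0,"grip":0},
  {"x":0,"y":0,"z":0,"wx":0,"wy":0,"wz":0,"grip":0},
])

```text
t: 33.7
ee_pos: [529.1, -140.0, 18.2]
tcp_rot: [3.12, -1.047, 1.596]
force: [-1.4, 0.4, 6.3]
finger_gap: 62.9
grasp_force: 54.1
```

```bash
python3 log.py; python3 - <<'E'
from plan import *
seq([((510,-130,165),35),((500,0,175),0),((494,158,175),-34),((494,158,75),-34)],dyaw=-3)
E
```

```text
{'t': 33.7, 'q': [0.495, 1.004, 0.19, 1.621, -0.909, 1.486, 1.239], 'ee_pos': [529.133, -139.964, 18.235], 'tcp_rot': [3.12, -1.047, 1.596], 'finger_gap': 62.868}
-> (510, -130, 165) 35 rows 2.9 calls 1 each: xyz [-0.089, 0.17, 0.562] w [-0.277, 0.013, -0.038] ee [ 511.3 -105.9  130.6]
-> (500, 0, 175) 0 rows 4.1 calls 1 each: xyz [-0.056, 0.53, 0.012] w [-0.388, 0.02, -0.0] ee [500.  -0. 133.]
-> (494, 158, 175) -34 rows 4.0 calls 1 each: xyz [-0.036, 0.673, 0.036] w [-0.377, 0.02, -0.0] ee [492.8 134.5 140.2]
-> (494, 158, 75) -34 rows 2.0 calls 1 each: xyz [0.0, 0.0, -0.5] w [0.0, 0.0, 0.0] ee [492.8 134.5  40.2]
```

Emit:
move_arm([
  {"x":0,"y":0.02,"z":0.2,"wx":0,"wy":0,"wz":0,"grip":0},
  {"x":-0.05,"y":0.1,"z":0.4,"wx":-0.15,"wy":0.01,"wz":-0.038,"grip":0},
  {"x":-0.089,"y":0.17,"z":0.56,"wx":-0.277,"wy":0.013,"wz":-0.038,"grip":0},
  {"x":-0.089,"y":0.17,"z":0.56,"wx":-0.277,"wy":0.013,"wz":-0.038,"grip":0},
  {"x":-0.089,"y":0.17,"z":0.56,"wx":-0.277,"wy":0.013,"wz":-0.038,"grip":0},
])

```text
t: 34.2
ee_pos: [513.0, -102.7, 132.5]
tcp_rot: [3.133, -0.608, 1.529]
force: [0.1, 0.3, -2.4]
finger_gap: 62.8
grasp_force: 54.6
```

Emit:
move_arm([
  {"x":-0.056,"y":0.53,"z":0.02,"wx":-0.388,"wy":0.02,"wz":0,"grip":0},
  {"x":-0.056,"y":0.53,"z":0.02,"wx":-0.388,"wy":0.02,"wz":0,"grip":0},
  {"x":-0.056,"y":0.53,"z":0.02,"wx":-0.388,"wy":0.02,"wz":0,"grip":0},
  {"x":-0.056,"y":0.53,"z":0.02,"wx":-0.388,"wy":0.02,"wz":0,"grip":0},
  {"x":-0.056,"y":0.53,"z":0.02,"wx":-0.388,"wy":0.02,"wz":0,"grip":0},
])

```text
t: 34.7
ee_pos: [499.8, 4.9, 131.6]
tcp_rot: [-3.139, 0.003, 1.526]
force: [0.7, 0.3, -1.8]
finger_gap: 62.8
grasp_force: 54.7
```

Emit:
move_arm([
  {"x":-0.036,"y":0.7,"z":0.036,"wx":-0.377,"wy":0.02,"wz":0,"grip":0},
  {"x":-0.036,"y":0.7,"z":0.036,"wx":-0.377,"wy":0.02,"wz":0,"grip":0},
  {"x":-0.036,"y":0.7,"z":0.036,"wx":-0.377,"wy":0.02,"wz":0,"grip":0},
  {"x":-0.036,"y":0.7,"z":0.036,"wx":-0.377,"wy":0.02,"wz":0,"grip":0},
  {"x":-0.036,"y":0.7,"z":0.036,"wx":-0.377,"wy":0.02,"wz":0,"grip":0},
])

```text
t: 35.2
ee_pos: [492.1, 146.6, 136.7]
tcp_rot: [-3.138, 0.598, 1.529]
force: [0.7, -0.2, -3.2]
finger_gap: 62.5
grasp_force: 54.8
```

```bash
python3 log.py; python3 - <<'E'
from plan import *
from h import *
seq([((494,166,75),-34),((494,166,60),-34)],dyaw=-3)
o=get_obs(); R=Ro.from_euler("xyz",o["tcp_rot"]); g=o["ee_pos"]-42*R.apply([0,0,1]); print("g",g)
im=imaging.grab_frame("top"); print(cups("top",im,[(g[0],g[1]-8)],flip=True,z0=g[2]-48),cups("top",im,[(488,56)],flip=True,z0=8))
E
```

```text
{'t': 35.2, 'q': [-1.079, 0.612, 0.591, 1.856, 0.189, 1.106, -0.677], 'ee_pos': [492.129, 146.609, 136.689], 'tcp_rot': [-3.138, 0.598, 1.529], 'finger_gap': 62.464}
-> (494, 166, 75) -34 rows 1.9 calls 1 each: xyz [0.003, -0.02, -0.483] w [0.003, -0.002, -0.005] ee [492.8 142.5  40.2]
-> (494, 166, 60) -34 rows 0.3 calls 1 each: xyz [0.0, 0.0, -0.075] w [0.0, 0.0, 0.0] ee [492.8 142.5  25.2]
g [493.29080187 170.22987278 171.39805085]
[([492.3, 163.3], 153, 1673)] [([488.0, 56.0], 58, 1118)]
```

Emit:
move_arm([
  {"x":0.003,"y":-0.025,"z":-0.2,"wx":0,"wy":0,"wz":0,"grip":0},
  {"x":0.003,"y":-0.025,"z":-0.4,"wx":0,"wy":0,"wz":0,"grip":0},
  {"x":0.003,"y":-0.025,"z":-0.52,"wx":0,"wy":0,"wz":0,"grip":0},
  {"x":0.003,"y":-0.025,"z":-0.55,"wx":0,"wy":0,"wz":0,"grip":0},
  {"x":0.003,"y":-0.025,"z":-0.55,"wx":0,"wy":0,"wz":0,"grip":0},
])

```text
t: 35.75
ee_pos: [493.2, 133.2, 28.9]
tcp_rot: [-3.139, 0.595, 1.515]
force: [0.4, 0.2, -1.3]
finger_gap: 62.5
grasp_force: 54.8
```

Emit:
move_arm([
  {"x":0,"y":0,"z":-0.005,"wx":0,"wy":0,"wz":0,"grip":0},
  {"x":0,"y":0,"z":-0.01,"wx":0,"wy":0,"wz":0,"grip":0},
  {"x":0,"y":0,"z":-0.01,"wx":0,"wy":0,"wz":0,"grip":0},
])

```text
t: 36.05
ee_pos: [493.6, 135.8, 28.3]
tcp_rot: [3.141, 0.592, 1.517]
force: [-0.5, 0.4, -2.4]
finger_gap: 62.6
grasp_force: 54.9
```

Emit:
move_arm([
  {"x":0,"y":0,"z":-0.005,"wx":0,"wy":0,"wz":0,"grip":0},
  {"x":0,"y":0,"z":-0.01,"wx":0,"wy":0,"wz":0,"grip":0},
  {"x":0,"y":0,"z":-0.01,"wx":0,"wy":0,"wz":0,"grip":0},
])

```text
t: 36.35
ee_pos: [493.0, 135.6, 25.5]
tcp_rot: [-3.141, 0.593, 1.518]
force: [-0.2, -0.3, -2.5]
finger_gap: 62.7
grasp_force: 54.9
```

Emit:
move_arm([
  {"x":0,"y":0.02,"z":0,"wx":0,"wy":0,"wz":0,"grip":0},
  {"x":0,"y":0.02,"z":-0.01,"wx":0,"wy":0,"wz":0,"grip":0},
  {"x":0,"y":0.02,"z":-0.015,"wx":0,"wy":0,"wz":0,"grip":0},
  {"x":0,"y":0.02,"z":-0.015,"wx":0,"wy":0,"wz":0,"grip":0},
])

```text
t: 36.75
ee_pos: [492.9, 139.4, 22.2]
tcp_rot: [-3.141, 0.594, 1.518]
force: [-0.7, -0.3, -2.7]
finger_gap: 62.5
grasp_force: 54.9
```

Emit:
move_arm([
  {"x":0,"y":0,"z":-0.005,"wx":0,"wy":0,"wz":0,"grip":0},
  {"x":0,"y":0,"z":-0.008,"wx":0,"wy":0,"wz":0,"grip":0},
  {"x":0,"y":0,"z":-0.008,"wx":0,"wy":0,"wz":0,"grip":0},
])

```text
t: 37.05
ee_pos: [493.1, 139.3, 20.9]
tcp_rot: [-3.141, 0.593, 1.518]
force: [0.0, -0.8, -1.8]
finger_gap: 62.8
grasp_force: 54.9
```

Emit:
move_arm([
  {"x":0,"y":0,"z":-0.004,"wx":0,"wy":0,"wz":0,"grip":0},
  {"x":0,"y":0,"z":-0.007,"wx":0,"wy":0,"wz":0,"grip":0},
  {"x":0,"y":0,"z":-0.007,"wx":0,"wy":0,"wz":0,"grip":0},
])

```text
t: 37.35
ee_pos: [493.3, 139.2, 20.5]
tcp_rot: [-3.141, 0.594, 1.518]
force: [-1.5, 1.2, 6.9]
finger_gap: 62.8
grasp_force: 55.3
```

Emit:
move_arm([
  {"x":0,"y":0,"z":-0.003,"wx":0,"wy":0,"wz":0,"grip":0},
  {"x":0,"y":0,"z":-0.003,"wx":0,"wy":0,"wz":0,"grip":0.8},
  {"x":0,"y":0,"z":-0.003,"wx":0,"wy":0,"wz":0,"grip":0.85},
  {"x":0,"y":0,"z":-0.003,"wx":0,"wy":0,"wz":0,"grip":0.9},
  {"x":0,"y":0,"z":-0.003,"wx":0,"wy":0,"wz":0,"grip":0.9},
])

```text
t: 37.85
ee_pos: [493.1, 139.4, 18.8]
tcp_rot: [-3.141, 0.593, 1.518]
force: [-0.3, -0.2, 0.6]
finger_gap: 76.8
grasp_force: 0.0
```

Emit:
move_arm([
  {"x":0,"y":0.05,"z":0.08,"wx":0,"wy":0,"wz":0,"grip":0.9},
  {"x":0,"y":0.13,"z":0.2,"wx":0,"wy":0,"wz":0,"grip":0.9},
  {"x":0,"y":0.25,"z":0.38,"wx":0,"wy":0,"wz":0,"grip":0.9},
  {"x":0,"y":0.36,"z":0.6,"wx":0,"wy":0,"wz":0,"grip":0.9},
  {"x":0,"y":0.36,"z":0.7,"wx":0,"wy":0,"wz":0,"grip":0.9},
])

```text
t: 38.35
ee_pos: [494.4, 215.8, 161.6]
tcp_rot: [3.138, 0.588, 1.52]
force: [0.2, -0.3, -0.3]
finger_gap: 76.9
grasp_force: 0.0
```

```bash
python3 log.py; python3 - <<'E'
from plan import *
from h import *
im={n:imaging.grab_frame(n) for n in("scene","top")}
for n in im: cv2.imwrite(f"pics/{n}16.png",im[n][:,:,::-1]); print(n,cups(n,im[n],[(493,158),(488,56)],flip=True,z0=8),dishes(n,im[n]))
E
```

```text
{'t': 38.35, 'q': [-1.129, 0.627, 0.569, 1.739, 0.151, 1.226, -0.717], 'ee_pos': [494.354, 215.825, 161.611], 'tcp_rot': [3.138, 0.588, 1.52], 'finger_gap': 76.917}
scene [([496.2, 154.0], 1520, 3092), ([489.8, 57.7], 1638, 3252)] [((448.1176452636719, -300.6025085449219), (83.5909652709961, 62.41983413696289), 86.8794174194336), ((426.2267150878906, -69.09695434570312), (83.53054809570312, 60.31516647338867), 89.5822982788086)]
top [([494.6, 154.5], 63, 1228), ([488.0, 56.0], 58, 1117)] [((428.3277587890625, -68.43019104003906), (82.41543579101562, 55.24166488647461), 88.53931427001953), ((449.51068115234375, -298.8818664550781), (83.41096496582031, 57.49365997314453), 86.8528823852539)]
```

Both cups are down in the tray at (494.6,154.5) and (488,56). Next I'll locate the slots precisely by fitting the wire model to the unobstructed first images.

```bash
cat > wires.py <<'E'
from h import *
def model(ts=np.linspace(0,1,15)):
    L=[]
    for i in range(7):
        y=-72+24*i
        L+= [np.c_[-22+44*ts,0*ts+y,0*ts+79]]           # top bar (axis)
        L+= [np.c_[0*ts+xx,0*ts+y,38+36*ts] for xx in(-22,22)]
    return L
def score(q,c,I,parts):
    x,y,a=q; R=np.array([[np.cos(a),-np.sin(a),0],[np.sin(a),np.cos(a),0],[0,0,1]]); s=0
    L=[l for k,l in enumerate(model()) if k%3 in parts]
    P=np.vstack(L)
    def samp(d): 
        uv=pr(c,(P+[0,d,0])@R.T+[x,y,0]).astype(np.float32); return cv2.remap(I,uv[:,0].reshape(-1,1),uv[:,1].reshape(-1,1),cv2.INTER_LINEAR).mean()
    return samp(0)-.5*(samp(8)+samp(-8))
E
python3 - <<'E'
from wires import *
from scipy.optimize import differential_evolution as de
C={n:(cam(n),cv2.GaussianBlur(cv2.cvtColor(cv2.imread(f"pics/{n}0.png"),cv2.COLOR_BGR2GRAY),(0,0),.7).astype(np.float32)) for n in("top","scene")}
bd=[(574,592),(93,113),(-.09,-.02)]
for names in(("top",),("scene",),("top","scene")):
  for parts in((0,),(0,1,2)):
    r=de(lambda q:-sum(score(q,*C[n],parts) for n in names),bd,seed=1,maxiter=60); print(names,parts,r.x.round(3),round(-r.fun,1))
E
```

```text
('top',) (0,) [ 5.85308e+02  1.06755e+02 -5.20000e-02] 23.3
('top',) (0, 1, 2) [ 5.80415e+02  1.07854e+02 -7.40000e-02] 13.4
('scene',) (0,) [ 5.82496e+02  1.09024e+02 -4.00000e-02] 35.2
('scene',) (0, 1, 2) [ 5.81526e+02  1.09480e+02 -6.50000e-02] 16.1
('top', 'scene') (0,) [ 5.83066e+02  1.07991e+02 -3.80000e-02] 49.6
('top', 'scene') (0, 1, 2) [ 5.81263e+02  1.09235e+02 -7.40000e-02] 28.4
```

```bash
python3 - <<'E'
from plan import *
seq([((575,45,230),0)],dyaw=-3)
E
```

```text
-> (575, 45, 230) 0 rows 3.9 calls 1 each: xyz [0.402, -0.84, 0.132] w [0.375, -0.017, 0.001] ee [575.  45. 188.]
```

Emit:
move_arm([
  {"x":0.402,"y":-0.84,"z":0.132,"wx":0.375,"wy":-0.017,"wz":0,"grip":0.8},
  {"x":0.402,"y":-0.84,"z":0.132,"wx":0.375,"wy":-0.017,"wz":0,"grip":0.8},
  {"x":0.402,"y":-0.84,"z":0.132,"wx":0.375,"wy":-0.017,"wz":0,"grip":0.8},
  {"x":0.402,"y":-0.84,"z":0.132,"wx":0.375,"wy":-0.017,"wz":0,"grip":0.8},
  {"x":0.402,"y":-0.84,"z":0.132,"wx":0.375,"wy":-0.017,"wz":0,"grip":0.8},
])

```text
t: 38.95
ee_pos: [575.4, 23.7, 187.1]
tcp_rot: [3.141, 0.007, 1.49]
force: [-1.2, -1.0, -0.2]
finger_gap: 68.5
grasp_force: 0.0
```

Emit:
move_arm([
  {"x":0,"y":0,"z":0,"wx":0,"wy":0,"wz":0,"grip":0.8},
  {"x":0,"y":0,"z":0,"wx":0,"wy":0,"wz":0,"grip":0.8},
  {"x":0,"y":0,"z":0,"wx":0,"wy":0,"wz":0,"grip":0.8},
])

```text
t: 39.25
ee_pos: [572.5, 46.9, 184.1]
tcp_rot: [-3.134, 0.004, 1.525]
force: [0.4, 0.3, -0.2]
finger_gap: 67.8
grasp_force: 0.0
```

```bash
python3 log.py; python3 - <<'E'
from wires import *
from scipy.optimize import differential_evolution as de
c=cam("wrist"); im=imaging.grab_frame("wrist"); cv2.imwrite("pics/w17.png",im[:,:,::-1])
print("cam",-c[1].T@c[2])
I=cv2.GaussianBlur(cv2.cvtColor(im,cv2.COLOR_RGB2GRAY),(0,0),1).astype(np.float32)
for parts in((0,),(0,1,2)):
    r=de(lambda q:-score(q,c,I,parts),[(574,592),(93,120),(-.09,-.02)],seed=1,maxiter=60); print(parts,r.x.round(3),round(-r.fun,1))
q=r.x;R=np.array([[np.cos(q[2]),-np.sin(q[2]),0],[np.sin(q[2]),np.cos(q[2]),0],[0,0,1]])
V=im[:,:,::-1].copy()
for k,l in enumerate(model()):
    uv=pr(c,l@R.T+[q[0],q[1],0]); cv2.polylines(V,[uv.round().astype(np.int32).reshape(-1,1,2)],False,(0,0,255) if k%3==0 else (0,200,0),1)
for s in ((-50,-105),(50,-105),(50,105),(-50,105)):
    u=pr(c,R@np.array([*s,47])+[q[0],q[1],0])[0]; cv2.circle(V,tuple(int(v) for v in u),4,(255,0,255),1)
cv2.imwrite("pics/w17v.png",cv2.resize(V[20:420,190:520],(660,800))[:600] if 0 else cv2.resize(V,(800,600)))
E
```

```text
{'t': 39.25, 'q': [-0.517, 0.399, 0.478, 1.842, -0.216, 0.96, 0.009], 'ee_pos': [572.548, 46.872, 184.06], 'tcp_rot': [-3.134, 0.004, 1.525], 'finger_gap': 67.838}
cam [575.9737647  113.42063174 341.18115562]
(0,) [ 5.83666e+02  1.05545e+02 -6.00000e-02] 31.6
(0, 1, 2) [ 5.90538e+02  1.05246e+02 -5.00000e-02] 16.5
```

View pics/w17v.png

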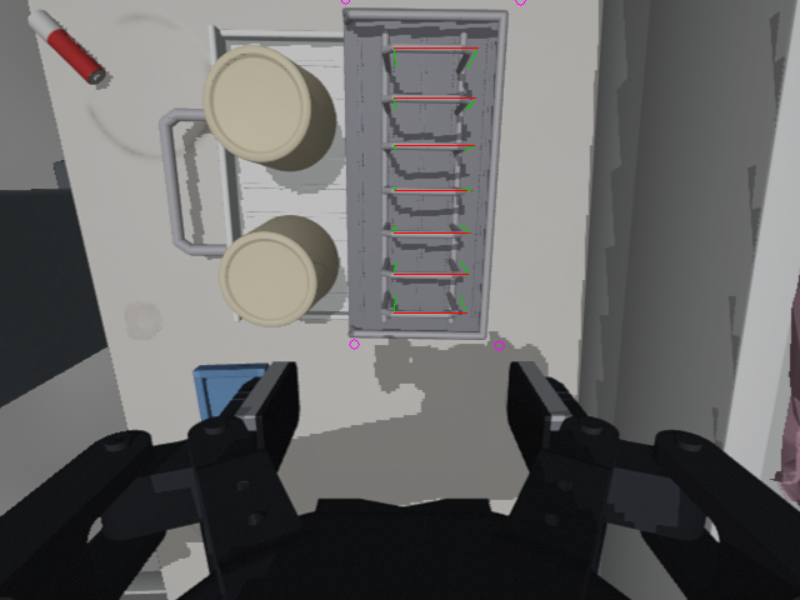

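The view shows both cups mouth-down in the tray, and the wire-top model lies on the wires. I'll check the wrist camera's bias using the cups.

```bash
python3 - <<'E'
from wires import *
im=cv2.imread("pics/w17.png")[:,:,::-1].copy(); c=cam("wrist")
m=cv2.inRange(cv2.cvtColor(im,cv2.COLOR_RGB2HSV),np.array((15,42,60)),np.array((32,160,255)))
# foot-disc (top face z=75): ellipse of upper rim, cols/rows read off the view (scaled 0.8)
for nm,(u,v) in(("L foot centre",(259,102)),("R foot centre",(268,279))): print(nm,w(c,(u*.8,v*.8),75).round(1))
# wire y positions in each view, per-wire 1D search around y=106 with yaw -.05
for n,f in(("wrist","w17"),("top","top0"),("scene","scene0")):
    I=cv2.GaussianBlur(cv2.cvtColor(cv2.imread(f"pics/{f}.png"),cv2.COLOR_BGR2GRAY),(0,0),.8).astype(np.float32); cc=cam(n); out=[]
    a=-.052;R=np.array([[np.cos(a),-np.sin(a),0],[np.sin(a),np.cos(a),0],[0,0,1]])
    for i in range(7):
        ds=np.arange(-9,9.1,.5); P=np.c_[np.linspace(-18,18,15),np.full(15,-72+24*i),np.full(15,80.)]
        b=[cv2.remap(I,*[pr(cc,(P+[0,d,0])@R.T+[584,106,0]).astype(np.float32)[:,k].reshape(-1,1) for k in(0,1)],cv2.INTER_LINEAR).mean() for d in ds]
        b=np.array(b)-np.min(b); wt=np.clip(b-.5*b.max(),0,None); out.append(round(float((wt*ds).sum()/wt.sum()),1))
    print(n,out)
E
```

```text
L foot centre [497.6 156.2  75. ]
R foot centre [490.2  57.5  75. ]
wrist [-1.1, -0.8, -0.5, -0.3, -0.3, -0.1, -0.4]
top [0.1, 0.3, 0.8, 1.6, 1.5, 1.0, -0.9]
scene [1.5, 1.7, 2.1, 2.2, 2.3, 2.0, 4.0]
```

```bash
python3 - <<'E'
from ik import *
q=[-.517,.4,.478,1.842,-.216,.96,.009]
def t(nm,g,a,dy):
    global q
    R=side(a,dy); q,c=ik(ee(g,R),R,q,1); print(nm,g,a,round(c,3),q.round(2).tolist())
for A,dy,S in (((427.5,-68.6),-1,(582,69.5)),((449.5,-299.5),-3,(586,141.5))):
    t("hov",(A[0],A[1]-20,120),20,dy);t("hov",(A[0],A[1]-20,90),50,dy);t("pick",(A[0],A[1]-20,22),50,dy);t("lift",(A[0]+20,A[1],200),50,dy);t("m",((A[0]+S[0])/2,S[1]-50,220),0,-3);t("over",(S[0],S[1]+15.5,200),-40,-3);t("place",(S[0],S[1]+15.5,92),-40,-3)
from plan import *
seq([((428,-40,190),20),((428,-88.6,110),50)],dyaw=-1)
E
```

```text
hov (427.5, -88.6, 120) 20 0.0 [0.25, 0.4, 0.11, 2.16, -0.55, 0.78, 0.77]
hov (427.5, -88.6, 90) 50 0.0 [0.68, 0.7, -0.14, 2.03, -0.74, 1.08, 1.11]
pick (427.5, -88.6, 22) 50 0.0 [0.71, 0.84, -0.17, 2.01, -0.74, 0.97, 1.18]
lift (447.5, -68.6, 200) 50 0.0 [0.62, 0.5, -0.13, 2.0, -0.74, 1.23, 0.95]
m (504.75, 19.5, 220) 0 0.0 [-0.05, 0.27, -0.07, 1.99, 0.02, 0.88, -0.18]
over (582, 85.0, 200) -40 0.0 [-0.8, 0.64, 0.45, 1.72, 0.39, 1.19, -0.65]
place (582, 85.0, 92) -40 0.0 [-0.73, 0.78, 0.35, 1.74, 0.42, 1.04, -0.77]
hov (449.5, -319.5, 120) 20 0.0 [0.55, 0.59, 0.2, 1.82, -0.46, 1.01, 0.97]
hov (449.5, -319.5, 90) 50 0.0 [0.88, 0.87, -0.06, 1.59, -0.55, 1.39, 1.08]
pick (449.5, -319.5, 22) 50 0.0 [0.87, 0.98, -0.04, 1.57, -0.56, 1.32, 1.13]
lift (469.5, -299.5, 200) 50 0.0 [0.89, 0.72, -0.13, 1.58, -0.54, 1.5, 0.94]
m (517.75, 91.5, 220) 0 0.0 [-0.1, 0.32, -0.17, 1.93, 0.07, 0.9, -0.35]
over (586, 157.0, 200) -40 0.0 [-0.58, 0.66, 0.02, 1.59, 0.55, 1.37, -0.87]
place (586, 157.0, 92) -40 0.0 [-0.68, 0.81, 0.16, 1.63, 0.49, 1.18, -0.89]
-> (428, -40, 190) 20 rows 3.3 calls 1 each: xyz [-0.722, -0.363, -0.169] w [0.225, -0.011, 0.017] ee [428.3 -25.6 150.5]
-> (428, -88.6, 110) 50 rows 3.5 calls 1 each: xyz [0.002, -0.154, -0.338] w [0.333, -0.006, 0.0] ee [428.6 -56.4  83. ]
```

Emit:
move_arm([
  {"x":-0.722,"y":-0.363,"z":-0.15,"wx":0.225,"wy":-0.011,"wz":0.017,"grip":0.8},
  {"x":-0.722,"y":-0.363,"z":-0.15,"wx":0.225,"wy":-0.011,"wz":0.017,"grip":0.8},
  {"x":-0.722,"y":-0.363,"z":-0.15,"wx":0.225,"wy":-0.011,"wz":0.017,"grip":0.8},
  {"x":-0.722,"y":-0.363,"z":-0.15,"wx":0.225,"wy":-0.011,"wz":0.017,"grip":0.8},
  {"x":-0.722,"y":-0.363,"z":-0.15,"wx":0.225,"wy":-0.011,"wz":0.017,"grip":0.8},
])

```text
t: 39.8
ee_pos: [426.1, -29.2, 154.4]
tcp_rot: [-3.137, -0.351, 1.544]
force: [0.7, 0.5, 0.1]
finger_gap: 68.5
grasp_force: 0.0
```

Emit:
move_arm([
  {"x":0,"y":-0.15,"z":-0.3,"wx":0.333,"wy":-0.006,"wz":0,"grip":0.8},
  {"x":0,"y":-0.15,"z":-0.3,"wx":0.333,"wy":-0.006,"wz":0,"grip":0.8},
  {"x":0,"y":-0.15,"z":-0.3,"wx":0.333,"wy":-0.006,"wz":0,"grip":0.8},
  {"x":0,"y":-0.15,"z":-0.3,"wx":0.333,"wy":-0.006,"wz":0,"grip":0.8},
  {"x":0,"y":-0.15,"z":-0.3,"wx":0.333,"wy":-0.006,"wz":0,"grip":0.8},
])

```text
t: 40.3
ee_pos: [428.9, -59.8, 91.9]
tcp_rot: [-3.127, -0.874, 1.537]
force: [-0.6, -0.4, -0.3]
finger_gap: 68.5
grasp_force: 0.0
```

Emit:
move_arm([
  {"x":0,"y":0,"z":0,"wx":0,"wy":0,"wz":0,"grip":0.8},
  {"x":0,"y":0,"z":0,"wx":0,"wy":0,"wz":0,"grip":0.8},
])

```text
t: 40.5
ee_pos: [429.9, -57.2, 96.0]
tcp_rot: [-3.138, -0.872, 1.55]
force: [0.1, -0.5, -0.4]
finger_gap: 68.4
grasp_force: 0.0
```

```bash
python3 log.py; python3 - <<'E'
from plan import *
from h import *
im=imaging.grab_frame("wrist"); cv2.imwrite("pics/w18.png",im[:,:,::-1])
print("wrist",[d for d in dishes("wrist",im)]); print("top",dishes("top",imaging.grab_frame("top")))
seq([((428,-88.6,40),50),((428,-88.6,26),50)],dyaw=-1)
E
```

```text
{'t': 40.5, 'q': [0.316, 0.648, 0.31, 2.048, -0.912, 1.291, 1.251], 'ee_pos': [429.86, -57.189, 96.013], 'tcp_rot': [-3.138, -0.872, 1.55], 'finger_gap': 68.397}
wrist [((428.31317138671875, -60.23225784301758), (64.08366394042969, 56.508331298828125), 89.4237289428711)]
top [((428.330078125, -67.72592163085938), (81.02871704101562, 55.241455078125), 88.51702880859375)]
-> (428, -88.6, 40) 50 rows 1.7 calls 1 each: xyz [-0.006, 0.005, -0.417] w [0.0, -0.001, 0.001] ee [428.6 -56.4  13. ]
-> (428, -88.6, 26) 50 rows 0.3 calls 1 each: xyz [0.0, 0.0, -0.07] w [0.0, 0.0, 0.0] ee [428.6 -56.4  -1. ]
```

Emit:
move_arm([
  {"x":-0.006,"y":0.005,"z":-0.2,"wx":0,"wy":0,"wz":0,"grip":0.8},
  {"x":-0.006,"y":0.005,"z":-0.38,"wx":0,"wy":0,"wz":0,"grip":0.8},
  {"x":-0.006,"y":0.005,"z":-0.43,"wx":0,"wy":0,"wz":0,"grip":0.8},
  {"x":-0.006,"y":0.005,"z":-0.46,"wx":0,"wy":0,"wz":0,"grip":0.8},
  {"x":-0.006,"y":0.005,"z":-0.46,"wx":0,"wy":0,"wz":0,"grip":0.8},
])

```text
t: 41.1
ee_pos: [428.3, -58.0, 3.9]
tcp_rot: [-3.137, -0.873, 1.546]
force: [-0.5, -0.2, -1.0]
finger_gap: 68.7
grasp_force: 0.0
```

Emit:
move_arm([
  {"x":0,"y":0,"z":-0.008,"wx":0,"wy":0,"wz":0,"grip":0.8},
  {"x":0,"y":0,"z":-0.015,"wx":0,"wy":0,"wz":0,"grip":0.8},
  {"x":0,"y":0,"z":-0.015,"wx":0,"wy":0,"wz":0,"grip":0.8},
])

```text
t: 41.4
ee_pos: [428.3, -58.4, 0.9]
tcp_rot: [-3.138, -0.873, 1.545]
force: [-0.3, 0.0, -0.2]
finger_gap: 68.5
grasp_force: 0.0
```

Emit:
move_arm([
  {"x":0,"y":0,"z":-0.008,"wx":0,"wy":0,"wz":0,"grip":0.8},
  {"x":0,"y":0,"z":-0.015,"wx":0,"wy":0,"wz":0,"grip":0.8},
  {"x":0,"y":0,"z":-0.015,"wx":0,"wy":0,"wz":0,"grip":0.8},
])

```text
t: 41.7
ee_pos: [427.8, -58.1, -2.9]
tcp_rot: [-3.136, -0.873, 1.544]
force: [0.6, 0.3, 0.1]
finger_gap: 68.2
grasp_force: 0.0
```

Emit:
move_arm([
  {"x":0,"y":0,"z":-0.006,"wx":0,"wy":0,"wz":0,"grip":0.8},
  {"x":0,"y":0,"z":-0.01,"wx":0,"wy":0,"wz":0,"grip":0.8},
  {"x":0,"y":0,"z":-0.01,"wx":0,"wy":0,"wz":0,"grip":0.8},
])

```text
t: 42.0
ee_pos: [427.8, -58.1, -4.9]
tcp_rot: [-3.136, -0.874, 1.544]
force: [-0.1, 0.2, 0.6]
finger_gap: 68.7
grasp_force: 0.0
```

Emit:
move_arm([
  {"x":0,"y":0,"z":-0.006,"wx":0,"wy":0,"wz":0,"grip":0.8},
  {"x":0,"y":0,"z":-0.01,"wx":0,"wy":0,"wz":0,"grip":0.8},
  {"x":0,"y":0,"z":-0.01,"wx":0,"wy":0,"wz":0,"grip":0.8},
])

```text
t: 42.3
ee_pos: [427.8, -58.1, -6.9]
tcp_rot: [-3.136, -0.873, 1.544]
force: [0.1, 0.1, -0.9]
finger_gap: 68.5
grasp_force: 0.0
```

Emit:
move_arm([
  {"x":0,"y":0,"z":-0.006,"wx":0,"wy":0,"wz":0,"grip":0.8},
  {"x":0,"y":0,"z":-0.01,"wx":0,"wy":0,"wz":0,"grip":0.8},
  {"x":0,"y":0,"z":-0.01,"wx":0,"wy":0,"wz":0,"grip":0.8},
])

```text
t: 42.6
ee_pos: [428.0, -58.1, -8.1]
tcp_rot: [-3.137, -0.875, 1.545]
force: [-2.0, -1.6, 5.4]
finger_gap: 68.7
grasp_force: 2.6
```

```bash
python3 - <<'E'
from h import *
o=get_obs(); print(o["ee_pos"],o["force"])
c=cam("wrist"); im=imaging.grab_frame("wrist"); cv2.imwrite("pics/w19.png",im[:,:,::-1]); print(dishes("wrist",im))
E
```

```text
[428.00156731 -58.09087977  -8.05490109] [-2.00123777 -1.63697734  5.44276966]
[((427.9626159667969, -70.69270324707031), (84.3448715209961, 56.44752883911133), 89.43073272705078)]
```

Emit:
move_arm([
  {"x":0,"y":0,"z":0.016,"wx":0,"wy":0,"wz":0,"grip":0.8},
  {"x":0,"y":0,"z":0.016,"wx":0,"wy":0,"wz":0,"grip":0.8},
  {"x":0,"y":0,"z":0.016,"wx":0,"wy":0,"wz":0,"grip":0},
  {"x":0,"y":0,"z":0.016,"wx":0,"wy":0,"wz":0,"grip":0},
  {"x":0,"y":0,"z":0.016,"wx":0,"wy":0,"wz":0,"grip":0},
])

```text
t: 43.15
ee_pos: [428.0, -58.3, -5.3]
tcp_rot: [-3.137, -0.874, 1.544]
force: [0.3, -1.8, 5.4]
finger_gap: 56.6
grasp_force: 53.4
```

Emit:
move_arm([
  {"x":0,"y":0,"z":0.05,"wx":0,"wy":0,"wz":0,"grip":0},
  {"x":0,"y":0,"z":0.15,"wx":0,"wy":0,"wz":0,"grip":0},
  {"x":0,"y":0,"z":0.2,"wx":0,"wy":0,"wz":0,"grip":0},
  {"x":0,"y":0,"z":0.2,"wx":0,"wy":0,"wz":0,"grip":0},
])

```text
t: 43.55
ee_pos: [428.6, -58.4, 35.5]
tcp_rot: [-3.14, -0.872, 1.547]
force: [0.0, 0.1, -1.4]
finger_gap: 56.6
grasp_force: 53.3
```

```bash
python3 log.py; python3 - <<'E'
from h import *
from plan import *
c=cam("wrist"); im=imaging.grab_frame("wrist"); cv2.imwrite("pics/w20.png",im[:,:,::-1])
o=get_obs(); z=o["ee_pos"][2]+27-15.5+6.5
print("dish if level at z",z,dishes("wrist",im,z=z))
print(dishes("top",imaging.grab_frame("top"),z=z), dishes("scene",imaging.grab_frame("scene"),z=z))
seq([((480,-40,190),40),((515,40,225),0),((582,85,200),-40),((582,85,150),-40)],dyaw=-3)
E
```

```text
{'t': 43.55, 'q': [0.341, 0.767, 0.283, 2.042, -0.966, 1.225, 1.346], 'ee_pos': [428.551, -58.425, 35.466], 'tcp_rot': [-3.14, -0.872, 1.547], 'finger_gap': 56.588}
dish if level at z 52.79557211411771 [((427.19439697265625, -69.90953826904297), (84.2593002319336, 57.06896209716797), 88.92041015625)]
[((427.5856628417969, -66.87744903564453), (82.76695251464844, 56.3759880065918), 88.53931427001953)] [((427.1884460449219, -305.40777587890625), (79.45841217041016, 58.74520492553711), 87.24091339111328), ((425.3621520996094, -63.492706298828125), (74.0833740234375, 61.049903869628906), 89.15255737304688)]
-> (480, -40, 190) 40 rows 2.8 calls 1 each: xyz [0.268, 0.225, 0.619] w [-0.111, 0.002, -0.019] ee [481.4 -13.  157.8]
-> (515, 40, 225) 0 rows 4.7 calls 1 each: xyz [0.168, 0.265, 0.126] w [-0.444, 0.023, 0.0] ee [515.  40. 183.]
-> (582, 85, 200) -40 rows 4.7 calls 1 each: xyz [0.328, 0.09, -0.076] w [-0.444, 0.023, -0.0] ee [580.6  58.  167.8]
-> (582, 85, 150) -40 rows 1.0 calls 1 each: xyz [0.0, 0.0, -0.25] w [0.0, 0.0, 0.0] ee [580.6  58.  117.8]
```

Emit:
move_arm([
  {"x":0.1,"y":0.05,"z":0.3,"wx":0,"wy":0,"wz":0,"grip":0},
  {"x":0.268,"y":0.225,"z":0.62,"wx":-0.111,"wy":0,"wz":-0.019,"grip":0},
  {"x":0.268,"y":0.225,"z":0.62,"wx":-0.111,"wy":0,"wz":-0.019,"grip":0},
  {"x":0.268,"y":0.225,"z":0.62,"wx":-0.111,"wy":0,"wz":-0.019,"grip":0},
  {"x":0.268,"y":0.225,"z":0.62,"wx":-0.111,"wy":0,"wz":-0.019,"grip":0},
])

```text
t: 44.2
ee_pos: [481.4, -12.5, 158.6]
tcp_rot: [3.136, -0.699, 1.524]
force: [-0.2, -0.5, -2.7]
finger_gap: 56.5
grasp_force: 53.6
```

Emit:
move_arm([
  {"x":0.168,"y":0.265,"z":0.126,"wx":-0.444,"wy":0.023,"wz":0,"grip":0},
  {"x":0.168,"y":0.265,"z":0.126,"wx":-0.444,"wy":0.023,"wz":0,"grip":0},
  {"x":0.168,"y":0.265,"z":0.126,"wx":-0.444,"wy":0.023,"wz":0,"grip":0},
  {"x":0.168,"y":0.265,"z":0.126,"wx":-0.444,"wy":0.023,"wz":0,"grip":0},
  {"x":0.168,"y":0.265,"z":0.126,"wx":-0.444,"wy":0.023,"wz":0,"grip":0},
])

```text
t: 44.7
ee_pos: [514.2, 39.4, 182.2]
tcp_rot: [3.141, 0.006, 1.521]
force: [0.2, -0.2, -1.5]
finger_gap: 56.6
grasp_force: 53.5
```

Emit:
move_arm([
  {"x":0.328,"y":0.09,"z":-0.076,"wx":-0.444,"wy":0.023,"wz":0,"grip":0},
  {"x":0.328,"y":0.09,"z":-0.076,"wx":-0.444,"wy":0.023,"wz":0,"grip":0},
  {"x":0.328,"y":0.09,"z":-0.076,"wx":-0.444,"wy":0.023,"wz":0,"grip":0},
  {"x":0.328,"y":0.09,"z":-0.076,"wx":-0.444,"wy":0.023,"wz":0,"grip":0},
  {"x":0.328,"y":0.09,"z":-0.076,"wx":-0.444,"wy":0.023,"wz":0,"grip":0},
])

```text
t: 45.2
ee_pos: [579.5, 58.1, 165.4]
tcp_rot: [-3.137, 0.707, 1.527]
force: [-0.7, 0.5, -1.7]
finger_gap: 56.7
grasp_force: 53.7
```

Emit:
move_arm([
  {"x":0,"y":0,"z":0,"wx":0,"wy":0,"wz":0,"grip":0},
  {"x":0,"y":0,"z":0,"wx":0,"wy":0,"wz":0,"grip":0},
])

```text
t: 45.4
ee_pos: [579.8, 55.9, 166.8]
tcp_rot: [-3.139, 0.7, 1.522]
force: [1.2, -0.6, -0.8]
finger_gap: 56.6
grasp_force: 53.7
```

```bash
cat > held.py <<'E'
from h import *
def dishmask(c,C,R):  # box 84x58x13 centre C, rotation R (cols: length,width,normal)
    P=np.array([[a*42,b*29,d*6.5] for a in(-1,1) for b in(-1,1) for d in(-1,1)])@R.T+C
    h=cv2.convexHull(pr(c,P).astype(np.float32)); m=np.zeros((480,640),np.uint8)
    cv2.fillConvexPoly(m,(h*16).astype(np.int32).reshape(-1,2),255,lineType=cv2.LINE_AA,shift=4); return m/255.
def fitheld(ims,C0,yaw=-3,roll0=0,freeze_x=None):
    M=[]
    for n,im in ims.items():
        c=cam(n); m=cv2.inRange(cv2.cvtColor(im,cv2.COLOR_RGB2HSV),np.array((98,90,35)),np.array((120,255,255)))
        m=cv2.morphologyEx(m,cv2.MORPH_CLOSE,np.ones((3,3)))
        reg=cv2.dilate((dishmask(c,np.array(C0),Rd(yaw,roll0))>.3).astype(np.uint8),np.ones((25,25))); M.append((c,(m>0)*reg*1.))
    def f(q): return sum(np.abs(dishmask(c,q[:3],Rd(yaw,q[3]))-mm).sum()/max(mm.sum(),1) for c,mm in M)
    s=[list(C0)+[roll0]]; 
    for i,d in enumerate((5,5,5,5)): t=s[0][:]; t[i]+=d; s.append(t)
    r=minimize(f,s[0],method="Nelder-Mead",options=dict(initial_simplex=s,maxiter=400)); return r.x.round(1),round(r.fun,2),[int(m.sum()) for _,m in M]
def Rd(yaw,roll): # length up, width along x, normal along y ; roll tilts about x (deg, +: top towards -y)
    return (Ro.from_euler("z",yaw,True)*Ro.from_euler("x",roll,True)).as_matrix()@np.array([[0,1,0],[0,0,1],[1,0,0]])
E
python3 log.py; python3 - <<'E'
from held import *
from plan import *
o=get_obs(); R=Ro.from_euler("xyz",o["tcp_rot"]); g=o["ee_pos"]-42*R.apply([0,0,1]); print("g",g.round(1), "tilt",np.degrees(np.arctan2(R.apply([0,0,1])[1],-R.apply([0,0,1])[2])))
ims={n:imaging.grab_frame(n) for n in("top","scene")}
for n in ims: cv2.imwrite(f"pics/{n}21.png",ims[n][:,:,::-1])
C0=(g[0],g[1]-15,g[2]-22); print("exp",np.round(C0,1))
for k in(("top",),("scene",),("top","scene")): print(k,fitheld({n:ims[n] for n in k},C0))
seq([((582.5,84.7,152),-40)],dyaw=-3)
E
```

```text
{'t': 45.4, 'q': [-0.916, 0.677, 0.626, 1.73, 0.286, 1.148, -0.554], 'ee_pos': [579.789, 55.874, 166.795], 'tcp_rot': [-3.139, 0.7, 1.522], 'finger_gap': 56.565}
g [581.2  82.9 198.9] tilt -40.05322598795789
exp [581.2  67.9 176.9]
('top',) (array([579.6,  68.6, 177. ,   2.2]), np.float64(0.17), [689])
('scene',) (array([582.7,  69.6, 176.2,   3.5]), np.float64(0.15), [1269])
('top', 'scene') (array([581. ,  68.8, 176.3,   2.4]), np.float64(0.34), [689, 1269])
-> (582.5, 84.7, 152) -40 rows 1.0 calls 1 each: xyz [0.003, 0.015, -0.244] w [-0.0, 0.001, 0.001] ee [581.1  57.7 119.8]
```

The fit puts the held dish at (581,68.8,176), matching expectation, with about 2° of lean. I'll correct that and insert into slot1, watching the force.

Emit:
move_arm([
  {"x":0.007,"y":0.005,"z":-0.1,"wx":-0.02,"wy":0,"wz":0,"grip":0},
  {"x":0.007,"y":0.005,"z":-0.2,"wx":-0.02,"wy":0,"wz":0,"grip":0},
  {"x":0.007,"y":0.005,"z":-0.24,"wx":-0.02,"wy":0,"wz":0,"grip":0},
  {"x":0.007,"y":0.005,"z":-0.24,"wx":-0.02,"wy":0,"wz":0,"grip":0},
  {"x":0.007,"y":0.005,"z":-0.24,"wx":-0.02,"wy":0,"wz":0,"grip":0},
])

```text
t: 46.0
ee_pos: [582.3, 58.1, 121.1]
tcp_rot: [3.137, 0.729, 1.518]
force: [-0.1, -0.5, -1.0]
finger_gap: 56.4
grasp_force: 53.7
```

```bash
python3 - <<'E'
from held import *
o=get_obs(); R=Ro.from_euler("xyz",o["tcp_rot"]); g=o["ee_pos"]-42*R.apply([0,0,1]); print(o["ee_pos"],"g",g.round(1),o["force"])
ims={n:imaging.grab_frame(n) for n in("top","scene")}
C0=(g[0],g[1]-15,g[2]-22)
for k in(("top",),("scene",),("top","scene")): print(k,fitheld({n:ims[n] for n in k},C0))
E
```

```text
[582.34340124  58.06878865 121.06656785] g [583.6  86.  152.4] [-0.09836909 -0.49302408 -1.00870132]
('top',) (array([581.8,  70.9, 130.3,   0.6]), np.float64(0.17), [631])
('scene',) (array([585.4,  72.7, 129.6,   1.9]), np.float64(0.15), [1170])
('top', 'scene') (array([583.3,  71. , 131.3,   1. ]), np.float64(0.35), [631, 1170])
```

Emit:
move_arm([
  {"x":0,"y":0,"z":-0.025,"wx":0,"wy":0,"wz":0,"grip":0},
  {"x":0,"y":0,"z":-0.05,"wx":0,"wy":0,"wz":0,"grip":0},
  {"x":0,"y":0,"z":-0.06,"wx":0,"wy":0,"wz":0,"grip":0},
  {"x":0,"y":0,"z":-0.06,"wx":0,"wy":0,"wz":0,"grip":0},
])

```text
t: 46.5
ee_pos: [581.8, 58.9, 108.0]
tcp_rot: [3.139, 0.729, 1.52]
force: [-0.1, -0.2, -2.2]
finger_gap: 56.8
grasp_force: 53.7
```

In each camera the dish is centred on the slot. There is no contact below the wire tops, so I'll continue down.

Emit:
move_arm([
  {"x":0,"y":0,"z":-0.05,"wx":0,"wy":0,"wz":0,"grip":0},
  {"x":0,"y":0,"z":-0.1,"wx":0,"wy":0,"wz":0,"grip":0},
  {"x":0,"y":0,"z":-0.12,"wx":0,"wy":0,"wz":0,"grip":0},
  {"x":0,"y":0,"z":-0.12,"wx":0,"wy":0,"wz":0,"grip":0},
])

```text
t: 46.9
ee_pos: [581.5, 58.6, 83.4]
tcp_rot: [3.14, 0.73, 1.521]
force: [-0.3, -0.1, -0.9]
finger_gap: 56.4
grasp_force: 53.7
```

Emit:
move_arm([
  {"x":0,"y":0,"z":-0.03,"wx":0,"wy":0,"wz":0,"grip":0},
  {"x":0,"y":0,"z":-0.06,"wx":0,"wy":0,"wz":0,"grip":0},
  {"x":0,"y":0,"z":-0.08,"wx":0,"wy":0,"wz":0,"grip":0},
  {"x":0,"y":0,"z":-0.08,"wx":0,"wy":0,"wz":0,"grip":0},
])

```text
t: 47.3
ee_pos: [581.7, 58.8, 67.8]
tcp_rot: [3.139, 0.73, 1.52]
force: [-0.1, 0.5, -1.2]
finger_gap: 56.4
grasp_force: 53.7
```

Emit:
move_arm([
  {"x":0,"y":0,"z":-0.008,"wx":0,"wy":0,"wz":0,"grip":0},
  {"x":0,"y":0,"z":-0.015,"wx":0,"wy":0,"wz":0,"grip":0},
  {"x":0,"y":0,"z":-0.015,"wx":0,"wy":0,"wz":0,"grip":0},
])

```text
t: 47.6
ee_pos: [582.1, 58.8, 65.4]
tcp_rot: [3.138, 0.729, 1.519]
force: [0.4, -0.3, -0.6]
finger_gap: 56.5
grasp_force: 53.7
```

Emit:
move_arm([
  {"x":0,"y":0,"z":-0.006,"wx":0,"wy":0,"wz":0,"grip":0},
  {"x":0,"y":0,"z":-0.012,"wx":0,"wy":0,"wz":0,"grip":0},
  {"x":0,"y":0,"z":-0.012,"wx":0,"wy":0,"wz":0,"grip":0},
])

```text
t: 47.9
ee_pos: [582.0, 58.9, 62.9]
tcp_rot: [3.138, 0.729, 1.52]
force: [0.0, -0.4, -0.4]
finger_gap: 56.1
grasp_force: 53.7
```

Emit:
move_arm([
  {"x":0,"y":0,"z":-0.005,"wx":0,"wy":0,"wz":0,"grip":0},
  {"x":0,"y":0,"z":-0.009,"wx":0,"wy":0,"wz":0,"grip":0},
  {"x":0,"y":0,"z":-0.009,"wx":0,"wy":0,"wz":0,"grip":0},
])

```text
t: 48.2
ee_pos: [582.1, 58.5, 62.7]
tcp_rot: [3.138, 0.731, 1.519]
force: [-2.4, 2.1, 8.6]
finger_gap: 56.6
grasp_force: 54.5
```

Deck contact came at the expected height. I'll release and retreat.

Emit:
move_arm([
  {"x":0,"y":0,"z":0,"wx":0,"wy":0,"wz":0,"grip":0.72},
  {"x":0,"y":0,"z":0,"wx":0,"wy":0,"wz":0,"grip":0.76},
  {"x":0,"y":0,"z":0,"wx":0,"wy":0,"wz":0,"grip":0.82},
  {"x":0,"y":0,"z":0,"wx":0,"wy":0,"wz":0,"grip":0.82},
])

```text
t: 48.6
ee_pos: [582.1, 58.8, 61.1]
tcp_rot: [3.138, 0.729, 1.52]
force: [0.1, -0.2, 0.2]
finger_gap: 70.0
grasp_force: 0.0
```

Emit:
move_arm([
  {"x":0,"y":0.04,"z":0.05,"wx":0,"wy":0,"wz":0,"grip":0.82},
  {"x":0,"y":0.13,"z":0.15,"wx":0,"wy":0,"wz":0,"grip":0.82},
  {"x":0,"y":0.27,"z":0.3,"wx":0,"wy":0,"wz":0,"grip":0.82},
  {"x":0,"y":0.4,"z":0.5,"wx":0,"wy":0,"wz":0,"grip":0.82},
  {"x":0,"y":0.4,"z":0.7,"wx":0,"wy":0,"wz":0,"grip":0.82},
])

```text
t: 49.1
ee_pos: [582.0, 144.6, 202.3]
tcp_rot: [3.138, 0.726, 1.527]
force: [0.2, 0.4, 0.4]
finger_gap: 70.0
grasp_force: 0.0
```

```bash
python3 log.py; python3 - <<'E'
from held import *
from plan import *
ims={n:imaging.grab_frame(n) for n in("top","scene")}
for n in ims: cv2.imwrite(f"pics/{n}22.png",ims[n][:,:,::-1]); print(n,fitheld({n:ims[n]},(583,70.5,72)),dishes(n,ims[n]))
print(cups("top",ims["top"],[(493,155),(488,56)],flip=True,z0=8))
seq([((480,-100,230),10),((450,-280,190),20),((449.5,-320,110),50)],dyaw=-3)
E
```

```text
{'t': 49.1, 'q': [-1.001, 0.7, 0.606, 1.592, 0.262, 1.321, -0.599], 'ee_pos': [582.016, 144.593, 202.301], 'tcp_rot': [3.138, 0.726, 1.527], 'finger_gap': 69.991}
top (array([583.7,  70.6,  67.2,   9.1]), np.float64(0.24), [355]) [((449.6461181640625, -298.9628601074219), (83.66612243652344, 57.2143669128418), 86.8528823852539)]
scene (array([586.8,  72.2,  68.1,   7.3]), np.float64(0.32), [825]) [((448.12884521484375, -300.4904479980469), (83.39399719238281, 62.44822311401367), 86.8287582397461)]
[([494.8, 154.7], 71, 1219), ([487.9, 56.0], 56, 1120)]
-> (480, -100, 230) 10 rows 6.0 calls 2 each: xyz [-0.262, -0.585, -0.046] w [0.286, -0.011, -0.0] ee [480.4 -92.7 188.6]
-> (450, -280, 190) 20 rows 3.6 calls 1 each: xyz [-0.148, -0.865, -0.191] w [0.111, -0.006, -0.0] ee [ 450.8 -265.7  150.5]
-> (449.5, -320, 110) 50 rows 3.5 calls 1 each: xyz [0.002, -0.111, -0.338] w [0.333, -0.017, 0.0] ee [ 451.2 -287.9   83. ]
```

The first dish stands in slot1, leaning naturally on a wire. Now dish B.

Emit:
move_arm([
  {"x":-0.262,"y":-0.585,"z":0,"wx":0.286,"wy":-0.011,"wz":0,"grip":0.8},
  {"x":-0.262,"y":-0.585,"z":0,"wx":0.286,"wy":-0.011,"wz":0,"grip":0.8},
  {"x":-0.262,"y":-0.585,"z":0,"wx":0.286,"wy":-0.011,"wz":0,"grip":0.8},
  {"x":-0.262,"y":-0.585,"z":0,"wx":0.286,"wy":-0.011,"wz":0,"grip":0.8},
  {"x":-0.262,"y":-0.585,"z":0,"wx":0.286,"wy":-0.011,"wz":0,"grip":0.8},
])

```text
t: 49.7
ee_pos: [529.6, 19.8, 202.4]
tcp_rot: [-3.141, 0.278, 1.517]
force: [0.2, 1.6, -0.8]
finger_gap: 67.9
grasp_force: 0.0
```

Emit:
move_arm([
  {"x":-0.262,"y":-0.585,"z":0,"wx":0.286,"wy":-0.011,"wz":0,"grip":0.8},
  {"x":-0.262,"y":-0.585,"z":0,"wx":0.286,"wy":-0.011,"wz":0,"grip":0.8},
  {"x":-0.262,"y":-0.585,"z":0,"wx":0.286,"wy":-0.011,"wz":0,"grip":0.8},
  {"x":-0.262,"y":-0.585,"z":0,"wx":0.286,"wy":-0.011,"wz":0,"grip":0.8},
  {"x":-0.262,"y":-0.585,"z":0,"wx":0.286,"wy":-0.011,"wz":0,"grip":0.8},
])

```text
t: 50.2
ee_pos: [477.1, -97.4, 201.0]
tcp_rot: [-3.134, -0.17, 1.518]
force: [-0.0, -0.1, 0.4]
finger_gap: 68.1
grasp_force: 0.0
```

Emit:
move_arm([
  {"x":-0.148,"y":-0.865,"z":-0.25,"wx":0.111,"wy":-0.006,"wz":0,"grip":0.8},
  {"x":-0.148,"y":-0.865,"z":-0.25,"wx":0.111,"wy":-0.006,"wz":0,"grip":0.8},
  {"x":-0.148,"y":-0.865,"z":-0.25,"wx":0.111,"wy":-0.006,"wz":0,"grip":0.8},
  {"x":-0.148,"y":-0.865,"z":-0.25,"wx":0.111,"wy":-0.006,"wz":0,"grip":0.8},
  {"x":-0.148,"y":-0.865,"z":-0.25,"wx":0.111,"wy":-0.006,"wz":0,"grip":0.8},
])

```text
t: 50.7
ee_pos: [446.6, -271.7, 148.5]
tcp_rot: [-3.13, -0.341, 1.518]
force: [-0.0, 0.4, 0.2]
finger_gap: 68.4
grasp_force: 0.0
```

Emit:
move_arm([
  {"x":0,"y":-0.11,"z":-0.3,"wx":0.333,"wy":-0.017,"wz":0,"grip":0.8},
  {"x":0,"y":-0.11,"z":-0.3,"wx":0.333,"wy":-0.017,"wz":0,"grip":0.8},
  {"x":0,"y":-0.11,"z":-0.3,"wx":0.333,"wy":-0.017,"wz":0,"grip":0.8},
  {"x":0,"y":-0.11,"z":-0.3,"wx":0.333,"wy":-0.017,"wz":0,"grip":0.8},
  {"x":0,"y":-0.11,"z":-0.3,"wx":0.333,"wy":-0.017,"wz":0,"grip":0.8},
])

```text
t: 51.2
ee_pos: [447.8, -288.4, 87.9]
tcp_rot: [-3.129, -0.872, 1.52]
force: [-0.3, -0.6, -0.5]
finger_gap: 68.3
grasp_force: 0.0
```

Emit:
move_arm([
  {"x":0,"y":0,"z":0,"wx":0,"wy":0,"wz":0,"grip":0.8},
  {"x":0,"y":0,"z":0,"wx":0,"wy":0,"wz":0,"grip":0.8},
])

```text
t: 51.4
ee_pos: [449.3, -288.1, 92.0]
tcp_rot: [-3.14, -0.868, 1.529]
force: [-0.2, 0.0, -0.5]
finger_gap: 68.3
grasp_force: 0.0
```

```bash
python3 log.py; python3 - <<'E'
from plan import *
from h import *
im=imaging.grab_frame("wrist"); print("wrist",dishes("wrist",im)); print("top",dishes("top",imaging.grab_frame("top")))
seq([((449.5,-320,30),50)],dyaw=-3)
E
```

```text
{'t': 51.4, 'q': [0.555, 0.862, 0.421, 1.618, -0.784, 1.584, 1.282], 'ee_pos': [449.253, -288.067, 92.029], 'tcp_rot': [-3.14, -0.868, 1.529], 'finger_gap': 68.264}
wrist [((450.5210876464844, -292.476806640625), (64.27104949951172, 56.763484954833984), 87.1306381225586), ((612.8179931640625, 145.28773498535156), (104.21269989013672, 40.68967056274414), 70.13726043701172)]
top [((449.51068115234375, -298.8818664550781), (83.41096496582031, 57.49365997314453), 86.8528823852539)]
-> (449.5, -320, 30) 50 rows 1.8 calls 1 each: xyz [0.011, 0.004, -0.447] w [0.004, -0.0, -0.007] ee [ 451.2 -287.9    3. ]
```

Emit:
move_arm([
  {"x":0.012,"y":0.004,"z":-0.2,"wx":0,"wy":0,"wz":-0.007,"grip":0.8},
  {"x":0.012,"y":0.004,"z":-0.38,"wx":0,"wy":0,"wz":-0.007,"grip":0.8},
  {"x":0.012,"y":0.004,"z":-0.45,"wx":0,"wy":0,"wz":-0.007,"grip":0.8},
  {"x":0.012,"y":0.004,"z":-0.46,"wx":0,"wy":0,"wz":-0.007,"grip":0.8},
  {"x":0.012,"y":0.004,"z":-0.46,"wx":0,"wy":0,"wz":-0.007,"grip":0.8},
])

```text
t: 52.0
ee_pos: [450.6, -289.5, 0.3]
tcp_rot: [-3.14, -0.868, 1.515]
force: [0.0, -1.0, 1.1]
finger_gap: 68.2
grasp_force: 0.0
```

Emit:
move_arm([
  {"x":0,"y":0,"z":-0.01,"wx":0,"wy":0,"wz":0,"grip":0.8},
  {"x":0,"y":0,"z":-0.02,"wx":0,"wy":0,"wz":0,"grip":0.8},
  {"x":0,"y":0,"z":-0.02,"wx":0,"wy":0,"wz":0,"grip":0.8},
])

```text
t: 52.3
ee_pos: [450.4, -289.7, -4.1]
tcp_rot: [-3.14, -0.868, 1.514]
force: [0.3, -0.3, 0.2]
finger_gap: 68.0
grasp_force: 0.0
```

Emit:
move_arm([
  {"x":0,"y":0,"z":-0.005,"wx":0,"wy":0,"wz":0,"grip":0.8},
  {"x":0,"y":0,"z":-0.01,"wx":0,"wy":0,"wz":0,"grip":0.8},
  {"x":0,"y":0,"z":-0.01,"wx":0,"wy":0,"wz":0,"grip":0.8},
])

```text
t: 52.6
ee_pos: [450.0, -289.3, -6.8]
tcp_rot: [-3.138, -0.869, 1.513]
force: [0.3, 0.6, -0.5]
finger_gap: 68.4
grasp_force: 0.0
```

Emit:
move_arm([
  {"x":0,"y":0,"z":0.008,"wx":0,"wy":0,"wz":0,"grip":0.8},
  {"x":0,"y":0,"z":0.008,"wx":0,"wy":0,"wz":0,"grip":0.8},
  {"x":0,"y":0,"z":0.008,"wx":0,"wy":0,"wz":0,"grip":0},
  {"x":0,"y":0,"z":0.008,"wx":0,"wy":0,"wz":0,"grip":0},
  {"x":0,"y":0,"z":0.008,"wx":0,"wy":0,"wz":0,"grip":0},
])

```text
t: 53.1
ee_pos: [450.2, -289.8, -4.7]
tcp_rot: [-3.139, -0.868, 1.514]
force: [-0.0, -2.2, 3.5]
finger_gap: 56.4
grasp_force: 53.4
```

Emit:
move_arm([
  {"x":0,"y":0,"z":0.05,"wx":0,"wy":0,"wz":0,"grip":0},
  {"x":0,"y":0,"z":0.15,"wx":0,"wy":0,"wz":0,"grip":0},
  {"x":0,"y":0,"z":0.2,"wx":0,"wy":0,"wz":0,"grip":0},
  {"x":0,"y":0,"z":0.2,"wx":0,"wy":0,"wz":0,"grip":0},
])

```text
t: 53.5
ee_pos: [450.8, -289.9, 36.2]
tcp_rot: [3.141, -0.867, 1.516]
force: [-0.4, -0.0, -1.1]
finger_gap: 56.8
grasp_force: 53.1
```

```bash
python3 log.py; python3 - <<'E'
from h import *
from plan import *
im=imaging.grab_frame("wrist"); o=get_obs(); z=o["ee_pos"][2]+27-15.5+6.5
print("level z",z,dishes("wrist",im,z=z),dishes("top",imaging.grab_frame("top"),z=z))
seq([((480,-230,190),45),((505,-70,225),20),((530,70,235),-10),((586,156.5,210),-41.5),((586,156.5,153),-41.5)],dyaw=-3)
E
```

```text
{'t': 53.5, 'q': [0.571, 0.945, 0.403, 1.612, -0.819, 1.523, 1.322], 'ee_pos': [450.751, -289.915, 36.227], 'tcp_rot': [3.141, -0.867, 1.516], 'finger_gap': 56.811}
level z 53.32994857664812 [((448.89862060546875, -301.77899169921875), (84.00611877441406, 56.886959075927734), 86.87601470947266)] [((448.8714904785156, -298.3739318847656), (83.058837890625, 57.244380950927734), 87.90575408935547)]
-> (480, -230, 190) 45 rows 3.1 calls 1 each: xyz [0.157, 0.444, 0.628] w [-0.053, 0.002, 0.002] ee [ 481.6 -200.3  160.3]
-> (505, -70, 225) 20 rows 3.0 calls 1 each: xyz [0.121, 0.723, 0.126] w [-0.277, 0.015, 0.0] ee [505.8 -55.7 185.5]
-> (530, 70, 235) -10 rows 3.5 calls 1 each: xyz [0.119, 0.592, 0.041] w [-0.333, 0.017, 0.0] ee [529.6  62.7 193.6]
-> (586, 156.5, 210) -41.5 rows 3.7 calls 1 each: xyz [0.275, 0.33, -0.075] w [-0.35, 0.018, -0.0] ee [584.5 128.7 178.5]
-> (586, 156.5, 153) -41.5 rows 1.1 calls 1 each: xyz [0.0, 0.0, -0.285] w [0.0, 0.0, 0.0] ee [584.5 128.7 121.5]
```

Emit:
move_arm([
  {"x":0.05,"y":0.1,"z":0.3,"wx":0,"wy":0,"wz":0,"grip":0},
  {"x":0.157,"y":0.444,"z":0.63,"wx":-0.053,"wy":0,"wz":0,"grip":0},
  {"x":0.157,"y":0.444,"z":0.63,"wx":-0.053,"wy":0,"wz":0,"grip":0},
  {"x":0.157,"y":0.444,"z":0.63,"wx":-0.053,"wy":0,"wz":0,"grip":0},
  {"x":0.157,"y":0.444,"z":0.63,"wx":-0.053,"wy":0,"wz":0,"grip":0},
])

```text
t: 54.1
ee_pos: [482.3, -199.1, 161.8]
tcp_rot: [3.135, -0.785, 1.524]
force: [-0.1, 0.1, -2.5]
finger_gap: 56.7
grasp_force: 53.5
```

Emit:
move_arm([
  {"x":0.121,"y":0.723,"z":0.126,"wx":-0.277,"wy":0.015,"wz":0,"grip":0},
  {"x":0.121,"y":0.723,"z":0.126,"wx":-0.277,"wy":0.015,"wz":0,"grip":0},
  {"x":0.121,"y":0.723,"z":0.126,"wx":-0.277,"wy":0.015,"wz":0,"grip":0},
  {"x":0.121,"y":0.723,"z":0.126,"wx":-0.277,"wy":0.015,"wz":0,"grip":0},
  {"x":0.121,"y":0.723,"z":0.126,"wx":-0.277,"wy":0.015,"wz":0,"grip":0},
])

```text
t: 54.6
ee_pos: [505.5, -52.3, 185.1]
tcp_rot: [3.14, -0.35, 1.526]
force: [0.2, -2.0, -1.0]
finger_gap: 56.4
grasp_force: 53.5
```

Emit:
move_arm([
  {"x":0.119,"y":0.592,"z":0.05,"wx":-0.333,"wy":0.017,"wz":0,"grip":0},
  {"x":0.119,"y":0.592,"z":0.05,"wx":-0.333,"wy":0.017,"wz":0,"grip":0},
  {"x":0.119,"y":0.592,"z":0.05,"wx":-0.333,"wy":0.017,"wz":0,"grip":0},
  {"x":0.119,"y":0.592,"z":0.05,"wx":-0.333,"wy":0.017,"wz":0,"grip":0},
  {"x":0.119,"y":0.592,"z":0.05,"wx":-0.333,"wy":0.017,"wz":0,"grip":0},
])

```text
t: 55.1
ee_pos: [529.7, 66.5, 194.0]
tcp_rot: [3.14, 0.178, 1.526]
force: [-0.2, 0.3, -1.8]
finger_gap: 56.6
grasp_force: 53.5
```

Emit:
move_arm([
  {"x":0.275,"y":0.335,"z":-0.075,"wx":-0.35,"wy":0.018,"wz":0,"grip":0},
  {"x":0.275,"y":0.335,"z":-0.075,"wx":-0.35,"wy":0.018,"wz":0,"grip":0},
  {"x":0.275,"y":0.335,"z":-0.075,"wx":-0.35,"wy":0.018,"wz":0,"grip":0},
  {"x":0.275,"y":0.335,"z":-0.075,"wx":-0.35,"wy":0.018,"wz":0,"grip":0},
  {"x":0.275,"y":0.335,"z":-0.075,"wx":-0.35,"wy":0.018,"wz":0,"grip":0},
])

```text
t: 55.6
ee_pos: [583.7, 128.9, 176.2]
tcp_rot: [-3.137, 0.731, 1.524]
force: [-0.8, 0.5, -1.1]
finger_gap: 56.4
grasp_force: 53.7
```

Emit:
move_arm([
  {"x":0,"y":0,"z":0,"wx":0,"wy":0,"wz":0,"grip":0},
  {"x":0,"y":0,"z":0,"wx":0,"wy":0,"wz":0,"grip":0},
])

```text
t: 55.8
ee_pos: [585.1, 125.3, 181.9]
tcp_rot: [3.136, 0.724, 1.511]
force: [-0.1, -0.2, -1.0]
finger_gap: 56.9
grasp_force: 53.7
```

```bash
python3 log.py; python3 - <<'E'
from held import *
from plan import *
o=get_obs(); R=Ro.from_euler("xyz",o["tcp_rot"]); g=o["ee_pos"]-42*R.apply([0,0,1]); print("g",g.round(1))
ims={n:imaging.grab_frame(n) for n in("top","scene")}
C0=(g[0],g[1]-15,g[2]-22)
for k in(("top",),("scene",),("top","scene")): print(k,fitheld({n:ims[n] for n in k},C0))
seq([((587.3,157.9,154),-41.8)],dyaw=-3)
E
```

```text
{'t': 55.8, 'q': [-0.987, 0.723, 0.625, 1.619, 0.246, 1.27, -0.592], 'ee_pos': [585.129, 125.316, 181.862], 'tcp_rot': [3.136, 0.724, 1.511], 'finger_gap': 56.884}
g [586.6 153.1 213.3]
('top',) (array([585.2, 137.3, 191.7,   1.7]), np.float64(0.13), [933])
('scene',) (array([588.1, 140. , 190.8,   2.5]), np.float64(0.13), [1375])
('top', 'scene') (array([584.9, 137. , 193.5,   2. ]), np.float64(0.28), [933, 1375])
-> (587.3, 157.9, 154) -41.8 rows 1.2 calls 1 each: xyz [0.004, 0.017, -0.298] w [-0.004, 0.003, 0.002] ee [585.8 129.9 122.7]
```

Emit:
move_arm([
  {"x":0.004,"y":0.024,"z":-0.1,"wx":-0.012,"wy":0,"wz":0,"grip":0},
  {"x":0.004,"y":0.024,"z":-0.2,"wx":-0.012,"wy":0,"wz":0,"grip":0},
  {"x":0.004,"y":0.024,"z":-0.29,"wx":-0.012,"wy":0,"wz":0,"grip":0},
  {"x":0.004,"y":0.024,"z":-0.29,"wx":-0.012,"wy":0,"wz":0,"grip":0},
  {"x":0.004,"y":0.024,"z":-0.29,"wx":-0.012,"wy":0,"wz":0,"grip":0},
])

```text
t: 56.4
ee_pos: [585.2, 133.4, 123.0]
tcp_rot: [3.136, 0.744, 1.516]
force: [-0.0, -0.1, -1.0]
finger_gap: 56.5
grasp_force: 53.7
```

```bash
python3 - <<'E'
from held import *
o=get_obs(); R=Ro.from_euler("xyz",o["tcp_rot"]); g=o["ee_pos"]-42*R.apply([0,0,1]); print(o["ee_pos"],"g",g.round(1),o["force"])
ims={n:imaging.grab_frame(n) for n in("top","scene")}
for k in(("top",),("scene",),("top","scene")): print(k,fitheld({n:ims[n] for n in k},(g[0],g[1]-15,g[2]-22)))
E
```

```text
[585.23366435 133.42363265 123.0434905 ] g [586.5 161.9 153.9] [-0.04959992 -0.12362417 -0.98092614]
('top',) (array([603.4, 164. ,  70. ,  -2.1]), np.float64(0.06), [807])
('scene',) (array([587.5, 147.5, 132.7,   1.4]), np.float64(0.14), [1224])
('top', 'scene') (array([585.2, 145.2, 134.8,   0.7]), np.float64(0.29), [807, 1224])
```

Emit:
move_arm([
  {"x":0.004,"y":-0.015,"z":0,"wx":0,"wy":0,"wz":0,"grip":0},
  {"x":0.004,"y":-0.015,"z":0,"wx":0,"wy":0,"wz":0,"grip":0},
  {"x":0.004,"y":-0.015,"z":0,"wx":0,"wy":0,"wz":0,"grip":0},
])

```text
t: 56.8
ee_pos: [586.3, 131.1, 123.5]
tcp_rot: [3.134, 0.743, 1.516]
force: [-0.6, -0.2, -1.2]
finger_gap: 56.6
grasp_force: 53.7
```

```bash
python3 - <<'E'
from held import *
o=get_obs(); R=Ro.from_euler("xyz",o["tcp_rot"]); g=o["ee_pos"]-42*R.apply([0,0,1]); print(o["ee_pos"],"g",g.round(1),o["force"])
ims={n:imaging.grab_frame(n) for n in("top","scene")}
for k in(("top",),("scene",),("top","scene")): print(k,fitheld({n:ims[n] for n in k},(g[0],g[1]-16,g[2]-20.5)))
E
```

```text
[586.25058987 131.13099824 123.48293913] g [587.5 159.5 154.4] [-0.5798864  -0.15486591 -1.16465023]
('top',) (array([586.1, 143.1, 134.1,   0.6]), np.float64(0.15), [793])
('scene',) (array([588. , 145.5, 132.1,   1.5]), np.float64(0.14), [1221])
('top', 'scene') (array([587.1, 143.4, 134.1,   0.8]), np.float64(0.3), [793, 1221])
```

Emit:
move_arm([
  {"x":0,"y":0,"z":-0.025,"wx":0,"wy":0,"wz":0,"grip":0},
  {"x":0,"y":0,"z":-0.05,"wx":0,"wy":0,"wz":0,"grip":0},
  {"x":0,"y":0,"z":-0.07,"wx":0,"wy":0,"wz":0,"grip":0},
  {"x":0,"y":0,"z":-0.07,"wx":0,"wy":0,"wz":0,"grip":0},
])

```text
t: 57.3
ee_pos: [585.6, 131.1, 108.1]
tcp_rot: [3.137, 0.744, 1.518]
force: [-0.0, 0.0, -1.2]
finger_gap: 56.7
grasp_force: 53.7
```

Emit:
move_arm([
  {"x":0,"y":0,"z":-0.05,"wx":0,"wy":0,"wz":0,"grip":0},
  {"x":0,"y":0,"z":-0.1,"wx":0,"wy":0,"wz":0,"grip":0},
  {"x":0,"y":0,"z":-0.12,"wx":0,"wy":0,"wz":0,"grip":0},
  {"x":0,"y":0,"z":-0.12,"wx":0,"wy":0,"wz":0,"grip":0},
])

```text
t: 57.7
ee_pos: [585.5, 131.0, 84.0]
tcp_rot: [3.137, 0.745, 1.518]
force: [0.3, -0.6, -1.0]
finger_gap: 56.3
grasp_force: 53.7
```

Emit:
move_arm([
  {"x":0,"y":0,"z":-0.03,"wx":0,"wy":0,"wz":0,"grip":0},
  {"x":0,"y":0,"z":-0.06,"wx":0,"wy":0,"wz":0,"grip":0},
  {"x":0,"y":0,"z":-0.08,"wx":0,"wy":0,"wz":0,"grip":0},
  {"x":0,"y":0,"z":-0.08,"wx":0,"wy":0,"wz":0,"grip":0},
])

```text
t: 58.1
ee_pos: [585.7, 131.2, 68.4]
tcp_rot: [3.136, 0.744, 1.517]
force: [0.4, -0.6, -1.1]
finger_gap: 56.5
grasp_force: 53.7
```

Emit:
move_arm([
  {"x":0,"y":0,"z":-0.008,"wx":0,"wy":0,"wz":0,"grip":0},
  {"x":0,"y":0,"z":-0.014,"wx":0,"wy":0,"wz":0,"grip":0},
  {"x":0,"y":0,"z":-0.014,"wx":0,"wy":0,"wz":0,"grip":0},
])

```text
t: 58.4
ee_pos: [586.1, 131.3, 66.2]
tcp_rot: [3.135, 0.743, 1.517]
force: [-0.1, 1.2, -0.7]
finger_gap: 56.3
grasp_force: 53.7
```

Emit:
move_arm([
  {"x":0,"y":0,"z":-0.005,"wx":0,"wy":0,"wz":0,"grip":0},
  {"x":0,"y":0,"z":-0.009,"wx":0,"wy":0,"wz":0,"grip":0},
  {"x":0,"y":0,"z":-0.009,"wx":0,"wy":0,"wz":0,"grip":0},
])

```text
t: 58.7
ee_pos: [586.0, 131.3, 64.4]
tcp_rot: [3.135, 0.743, 1.517]
force: [-0.5, 0.1, -1.1]
finger_gap: 56.6
grasp_force: 53.7
```

Emit:
move_arm([
  {"x":0,"y":0,"z":-0.005,"wx":0,"wy":0,"wz":0,"grip":0},
  {"x":0,"y":0,"z":-0.009,"wx":0,"wy":0,"wz":0,"grip":0},
  {"x":0,"y":0,"z":-0.009,"wx":0,"wy":0,"wz":0,"grip":0},
])

```text
t: 59.0
ee_pos: [586.1, 131.2, 62.6]
tcp_rot: [3.135, 0.744, 1.517]
force: [-0.2, 0.7, -0.7]
finger_gap: 56.7
grasp_force: 53.8
```

Emit:
move_arm([
  {"x":0,"y":0,"z":-0.004,"wx":0,"wy":0,"wz":0,"grip":0},
  {"x":0,"y":0,"z":-0.006,"wx":0,"wy":0,"wz":0,"grip":0},
  {"x":0,"y":0,"z":-0.006,"wx":0,"wy":0,"wz":0,"grip":0},
])

```text
t: 59.3
ee_pos: [586.2, 131.1, 62.4]
tcp_rot: [3.135, 0.744, 1.516]
force: [-1.4, 1.2, 4.5]
finger_gap: 56.5
grasp_force: 54.2
```

Deck contact. I'll release, retreat and check everything.

Emit:
move_arm([
  {"x":0,"y":0,"z":0,"wx":0,"wy":0,"wz":0,"grip":0.72},
  {"x":0,"y":0,"z":0,"wx":0,"wy":0,"wz":0,"grip":0.76},
  {"x":0,"y":0,"z":0,"wx":0,"wy":0,"wz":0,"grip":0.82},
  {"x":0,"y":0,"z":0,"wx":0,"wy":0,"wz":0,"grip":0.82},
])

```text
t: 59.7
ee_pos: [586.1, 131.2, 61.3]
tcp_rot: [3.135, 0.744, 1.517]
force: [0.4, 0.0, -0.3]
finger_gap: 69.9
grasp_force: 0.0
```

Emit:
move_arm([
  {"x":0,"y":0.04,"z":0.05,"wx":0,"wy":0,"wz":0,"grip":0.82},
  {"x":0,"y":0.13,"z":0.15,"wx":0,"wy":0,"wz":0,"grip":0.82},
  {"x":0,"y":0.27,"z":0.3,"wx":0,"wy":0,"wz":0,"grip":0.82},
  {"x":0,"y":0.4,"z":0.5,"wx":0,"wy":0,"wz":0,"grip":0.82},
  {"x":0,"y":0.4,"z":0.7,"wx":0,"wy":0,"wz":0,"grip":0.82},
])

```text
t: 60.2
ee_pos: [585.6, 217.1, 202.4]
tcp_rot: [3.136, 0.741, 1.524]
force: [0.0, 0.2, -0.7]
finger_gap: 70.1
grasp_force: 0.0
```

Emit:
move_arm([
  {"x":-0.3,"y":0.3,"z":0.3,"wx":0,"wy":0,"wz":0,"grip":0.82},
  {"x":-0.6,"y":0.6,"z":0.4,"wx":0,"wy":0,"wz":0,"grip":0.82},
  {"x":-0.6,"y":0.6,"z":0.4,"wx":0,"wy":0,"wz":0,"grip":0.82},
  {"x":-0.6,"y":0.6,"z":0.4,"wx":0,"wy":0,"wz":0,"grip":0.82},
])

```text
t: 60.6
ee_pos: [463.9, 334.3, 283.3]
tcp_rot: [3.135, 0.741, 1.519]
force: [0.1, 1.0, 0.0]
finger_gap: 70.0
grasp_force: 0.0
```

```bash
python3 log.py; python3 - <<'E'
from held import *
ims={n:imaging.grab_frame(n) for n in("top","scene")}
for n in ims:
    print(n,[fitheld({n:ims[n]},c) for c in((583,70.5,72),(587,143,72))],dishes(n,ims[n]),cups(n,ims[n],[(493,155),(488,56)],flip=True,z0=8))
a=ims["top"][160:340,150:450]; b=ims["scene"][100:320,140:510]
O=np.zeros((600,500,3),np.uint8);O[:300]=cv2.resize(a,(500,300));O[300:]=cv2.resize(b,(500,300));cv2.imwrite("pics/final.png",O[:,:,::-1])
# front wall / bar: where is the handle bar now (should be ~413)
I0=cv2.imread("pics/top22.png"); print("diff vs after dish A, tray area:",np.abs(ims["top"][255:325,190:260,::-1].astype(int)-I0[255:325,190:260]).mean().round(1))
E
```

```text
{'t': 60.6, 'q': [-1.273, 0.671, 0.581, 1.426, 0.173, 1.664, -0.781], 'ee_pos': [463.895, 334.296, 283.258], 'tcp_rot': [3.135, 0.741, 1.519], 'finger_gap': 70.047}
top [(array([606. ,  86.9, -11.2,   4.1]), np.float64(0.12), [448]), (array([587.7, 142.3,  69.2,   3.9]), np.float64(0.27), [522])] [] [([494.8, 154.9], 69, 1222), ([487.8, 56.0], 54, 1121)]
scene [(array([583.3,  71.9,  71.9,   5. ]), np.float64(0.41), [1046]), (array([589.2, 146.3,  71.9,   5.9]), np.float64(0.44), [1160])] [] [([496.2, 153.9], 1570, 3126), ([489.8, 57.7], 1632, 3244)]
diff vs after dish A, tray area: 27.3
```

```bash
python3 - <<'E'
from h import *
im=imaging.grab_frame("top")[:,:,::-1].copy(); s=imaging.grab_frame("scene")[:,:,::-1].copy()
def shift(ref,cur,box):
    x0,y0,x1,y1=box; t=ref[y0:y1,x0:x1]; r=cv2.matchTemplate(cur[y0-8:y1+8,x0-8:x1+8],t,cv2.TM_CCOEFF_NORMED); _,m,_,p=cv2.minMaxLoc(r); return p[0]-8,p[1]-8,round(m,2)
for f in("top8","top14","top16"): print(f,"handle",shift(cv2.imread(f"pics/{f}.png"),im,(228,290,282,322)))
t0=cv2.imread("pics/top0.png");s0=cv2.imread("pics/scene0.png")
print("jars top",shift(t0,im,(303,152,332,196)),shift(t0,im,(412,150,446,192)),"scene",shift(s0,s,(356,150,390,210)),shift(s0,s,(464,204,508,264)))
print("bar x from rows:",[w(cam("top"),(160+210/2.8,160+v*168/470),25).round(1)[0] for v in(425,429,433)])
print(get_obs()["t"])
E
```

```text
top8 handle (0, 0, 0.33)
top14 handle (0, 0, 0.47)
top16 handle (0, 0, 0.86)
jars top (0, 0, 0.99) (0, 0, 0.99) scene (0, 0, 1.0) (0, 0, 1.0)
bar x from rows: [np.float64(415.7), np.float64(413.1), np.float64(410.4)]
60.8
```

```bash
python3 -c "
from station import workorder
print(workorder.hand_in())"
```

```text
the job is handed in; nothing more can be done
None
```

I handed the job in at 61 s: the tray is fully out, both cups are mouth-down on its floor, the two dishes present stand in slots 1 and 4, and the spice jars have not moved.

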